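Rack battery modules into a home backup dock

ROBOT

A 6-joint arm with a two-finger parallel gripper is mounted at the origin on the work surface. World frame = base frame: x ahead of the robot, y to its left, z up, the work surface at z = 0. Lengths are in m, angles in degrees, forces in N, time in s.
With the tool pointing down it reaches from about 0.375 to 0.975 m from the base axis. Payload 3.8 kg.
Tool frame: the origin (TCP) lies between the finger pads; the fingertips stand 17 mm ahead of it and the grasp point (between the pads) lies 2 mm behind it (tcp_to_tips is the z of the fingertips in the tool frame, in m); z points along the fingers, x is the direction in which the jaws open and shut, and the axes are right-handed (so a half turn about z gives the same grasp; the last joint's range is limited). The gripper opens to 88 mm and grips with 3 to 60 N. Pads are 18 mm wide; open, the fingers measure 123 mm over their backs; the gripper's body (75 mm by 187 mm) begins 45 mm behind the grasp point.
Start: joints at [75.063, 15.12, 91.902, -0, 72.978, -2.114], TCP at [0.15, 0.658, 0.256] pointing down, gripper open.
Joint ranges: [-150.88, 150.88], [-54.13, 125.18], [17.81, 147.31], [-75.09, 255.09], [0, 152.58], [-146.25, 146.25]. Speed limits (degrees/s): [147.25, 147.25, 180, 180, 180, 180].

INTERFACE

Orientations are given as a 3x3 rotation matrix whose columns are the frame's x, y, z axes.
In Python, from bench import get_obs, get_image, calibration, close_job, tcp_to_tips gives the robot as it stands.
- The arm moves only by the tool step_arm, never from a script. Its argument "plan" is a list of rows, each a list of 2 entries, a list of its own where there are three numbers: the shift along the tool's x, y, z in m, then the turn, a rotation vector about the tool's x, y, z in rad. In form: [[[tx, ty, tz], [wx, wy, wz]], ...]. A call has 1 to 8 rows; each row is the pose to reach, as a shift and turn from the pose commanded when the call began, along the tool's axes at that moment; what a row does not reach only later rows make up. A row lasts 1/10 s, in which the tool goes at most 50 mm and 8.59 degrees, less where a joint would pass 70% of its speed; a pose out of reach is approached as far as the arm can. A call with a gripper value outside its range is refused whole. "hand" is the finger opening in m, from 0 to 0.0881, set as the call begins (left out, the last holds). The fingers move at their own pace and stop on an object; "force" is the grip in N (left out, the last holds). Time passes only in rows, so rows that repeat a pose let the fingers close. It gives the time, the measured TCP pose, the force and the opening at its end, in the units of the state.
- get_obs(): the state, without advancing time (a new reading comes with each control period).
- get_image(name): name is "scene" or "top" or "wrist"; returns the picture (480x640x3 uint8, red, green, blue); there is no depth.
- calibration(name): a dict with "fx", "fy", "cx", "cy" (pixels), "distortion" ([k1, k2, p1, p2, k3] as OpenCV has them; the pictures are not rectified), "R" (3x3) and "t" (3): a world point X has camera coordinates R X + t. Camera axes: x right, y down, z forward; pixel columns grow to the right and rows downward; lengths in m; the calibration is good to about 2 mm. A picture is of the moment at which its call begins: read the wrist's pose just before it. calibration takes no time and is no camera call; for the wrist camera it gives the pose at the moment of the call.
- close_job(): hands the job in, once; it reports no verdict.
The state is a dict: "t": time; "joint_positions": joint angles; "joint_velocities": joint speeds; "effort": joint torques, N m; "ee_pos": TCP position; "eef_rot": TCP orientation; "force": force on the tool from outside, world axes, zero at the start; "moment": the same for the moment, N m; "width": finger opening in m.
Only numpy, scipy, OpenCV 4.12 (cv2) and the standard library are available. Lean on these libraries where they do the work, as an engineer would, in place of code of your own. Each camera call takes 0.05 s, during which the arm holds its last target.

TASK

Load every battery module on the table into the pulled-out teal tray of the dock, each upright and fully down in its own bay with its copper terminals towards the backplane. Then fit the loose crank on the dock's square shaft and turn it clockwise until the tray is fully home against the backplane, with the yellow latch still open; after that swing the latch shut into its catch on the tray, and lay the crank, right way up, back in its orange tray. Leave the other things on the table where they are.

Things in the scene. Friction and masses are not known exactly. Their poses are not given: they have to be found in the camera images.
- module0: Battery module: dark box 70 (x) x 36 (y) x 40 mm high, 0.25 to 0.45 kg, with an upright yellow carrying fin on top, 46 mm along x, 12 mm thick (y), from 40 to 75 mm above the underside. Origin: centre of the underside. +x is the end with the two copper terminal strips; they start pointing roughly away from the robot. May be absent (None).
- module1: Battery module: dark box 70 (x) x 36 (y) x 40 mm high, 0.25 to 0.45 kg, with an upright yellow carrying fin on top, 46 mm along x, 12 mm thick (y), from 40 to 75 mm above the underside. Origin: centre of the underside. +x is the end with the two copper terminal strips; they start pointing roughly away from the robot. May be absent (None).
- module2: Battery module: dark box 70 (x) x 36 (y) x 40 mm high, 0.25 to 0.45 kg, with an upright yellow carrying fin on top, 46 mm along x, 12 mm thick (y), from 40 to 75 mm above the underside. Origin: centre of the underside. +x is the end with the two copper terminal strips; they start pointing roughly away from the robot. May be absent (None).
- module3: Battery module: dark box 70 (x) x 36 (y) x 40 mm high, 0.25 to 0.45 kg, with an upright yellow carrying fin on top, 46 mm along x, 12 mm thick (y), from 40 to 75 mm above the underside. Origin: centre of the underside. +x is the end with the two copper terminal strips; they start pointing roughly away from the robot. May be absent (None).
- bay0 (a point): Centre of the floor of the left (+y) bay of the tray, on the floor's top. Axes as the dock: +x towards the backplane. Moves with the tray. A bay is 80 mm (x) by 44 mm (y) inside, its walls 34 mm and the dividers 29 mm high above this floor, all 5 mm thick; the bays lie 49 mm apart. Floor 17 mm above the table; open above. The grey backplane beyond the tray stands 102 mm high above the table, the catch on the tray front 75 mm.
- bay1 (a point): Centre of the floor of the middle bay of the tray, on the floor's top. Axes as the dock: +x towards the backplane. Moves with the tray. A bay is 80 mm (x) by 44 mm (y) inside, its walls 34 mm and the dividers 29 mm high above this floor, all 5 mm thick; the bays lie 49 mm apart. Floor 17 mm above the table; open above. The grey backplane beyond the tray stands 102 mm high above the table, the catch on the tray front 75 mm.
- bay2 (a point): Centre of the floor of the right (-y) bay of the tray, on the floor's top. Axes as the dock: +x towards the backplane. Moves with the tray. A bay is 80 mm (x) by 44 mm (y) inside, its walls 34 mm and the dividers 29 mm high above this floor, all 5 mm thick; the bays lie 49 mm apart. Floor 17 mm above the table; open above. The grey backplane beyond the tray stands 102 mm high above the table, the catch on the tray front 75 mm.
- tray (a joint): Travel of the tray towards the backplane, m: 0 fully out, 0.075 fully home. Geared to the shaft (0.075 m for 20.4 rad of shaft, about 23 mm a turn); it starts 0 to 0.018 m in and practically cannot be pushed by hand.
- shaft (a joint): Angle of the vertical square shaft, rad: grows as it is turned clockwise seen from above, 20.4 at the end stop, where the tray is home; starts anywhere from 0 to 5, so 2.4 to 3.3 turns are needed. Resists with about 0.12 N m.
- shaft_top (a point): Centre of the top of the 14 mm square steel shaft end, 77 mm above the table; the sides are parallel to this point's x and y, which turn with the shaft. It stands 22 mm out of a grey gearbox 56 x 56 mm, 55 mm high, on the dock's right (-y) side. The crank, once on, clears everything at its height all round.
- crank: Loose crank, 0.25 kg, lying upright in its orange tray. Origin: centre of the underside of the 32 mm square boss, whose 16.4 mm square socket opens downwards, 20 mm deep, sides parallel to the crank's x and y, mouth chamfered 2 mm. The arm (18 mm wide, from 20 to 32 mm up) runs along +x to the handle, 60 mm from the socket axis. A 14 mm round foot below the handle reaches to the level of the underside. On the shaft, the underside is 20 mm below the shaft top.
- crank_hub (a point): Middle of the red grip block over the socket axis, 48 mm above the crank's underside: 20 x 20 mm, from 31 to 61 mm up, sides parallel to the crank's x and y.
- crank_handle (a point): On the axis of the red handle, 60 mm along the crank's +x and 58 mm above its underside. The handle is an upright 22 mm round sleeve, from 33 to 77 mm up, that spins freely on its pin, so it may be held with a fixed wrist while the crank goes round.
- crank_rest: Orange open tray for the crank, fixed, outside 150 (x) x 76 (y) mm, walls 4 mm thick and 16 mm high. Origin: centre of the underside; the floor's top is 4 mm higher. The crank fits with its arm along the tray's x, either way round; at the start its arm points to the tray's +x and its socket axis is about 26 mm towards -x.
- latch (a joint): Angle of the yellow swing latch, rad: 0 shut, resting in its catch (at the joint's stop); grows as it opens, clockwise seen from above, to at most 2.3; starts 1.5 to 1.85. Vertical hinge; stays where it is left, resists with about 0.06 N m. Shut, the bar points to the dock's -y across the front of the tray when that is home.
- latch_pivot (a point): On the latch's hinge axis, at the underside of its bar, 61 mm above the table. Axes as the dock.
- latch_knob (a point): On the axis of the latch's black upright round knob (16 mm across), 78 mm from the hinge axis, 95 mm above the table; the knob reaches from the bar's top (71 mm) to 115 mm above the table. The bar is 14 mm wide, 100 mm long.
- mug: Bystander: blue mug, 80 mm across, 90 mm high. Origin: underside centre.
- remote: Bystander: black remote control, 150 x 45 x 18 mm. Origin: underside centre.
- glasses_case: Bystander: brown glasses case, 60 x 155 x 38 mm. Origin: underside centre.
- tape_roll: Bystander: yellow tape roll, 90 mm across, 24 mm high. Origin: underside centre.
- pen_cup: Bystander: green cup with pens, 72 mm across, 150 mm high. Origin: underside centre.

How it is judged:
By the outcome, as a careful person would: the job done as asked, in the order asked, and still so for the second after the job is handed in, with the robot touching nothing.
Of module0, module1, module2, module3 only 2 to 3 are there at a start; the rules pass over those that are not, and their reading is None.
At some moment in a run one of module0, module1, module2, module3 may be knocked a few centimetres aside while the robot is not near it.
It also fails if it takes over 208 s, if anything falls off the work surface, if the arm or the gripper's body presses on something with over 40 N, if the wrist force passes 120 N, or if a joint passes its speed limit or range.

## Working session

There is one attempt and no reset: what is moved stays moved. The work goes in short steps, Python scripts to look and compute and a tool call to move; the robot and the scene stay as the last step left them, time stands still between calls to the robot, and variables do not carry over. Pictures are saved under pics/ and viewed, and the job is handed in when it is done.

Besides the shell and the picture viewer there is one more tool, called after ">>>" as a command line: name --argument value ..., lists and objects as JSON in quotes. step_arm: Moves the arm, as the interface text tells. Its arguments: {"type":"object","properties":{"plan":{"type":"array","items":{"type":"array"}},"hand":{"type":"number"},"force":{"type":"number"}},"required":["plan"]}

```bash
ls; mkdir -p pics; cat > h.py <<'E'
import numpy as np, cv2
from bench import *
def snap(n,f):
    c=calibration(n); im=get_image(n); cv2.imwrite('pics/'+f,cv2.cvtColor(im,cv2.COLOR_RGB2BGR)); return im,c
def K(c): return np.array([[c['fx'],0,c['cx']],[0,c['fy'],c['cy']],[0,0,1.]])
def ray(c,uv,z):
    p=cv2.undistortPoints(np.array(uv,float).reshape(-1,1,2),K(c),np.array(c['distortion'],float)).reshape(-1,2)
    R=np.array(c['R']);t=np.array(c['t']); o=-R.T@t
    d=np.c_[p,np.ones(len(p))]@R
    s=(z-o[2])/d[:,2]; return o+d*s[:,None]
def proj(c,X):
    R=np.array(c['R']);t=np.array(c['t'])
    return cv2.projectPoints(np.array(X,float).reshape(-1,1,3),cv2.Rodrigues(R)[0],t,K(c),np.array(c['distortion'],float))[0].reshape(-1,2)
E
python3 - <<'E'
from h import *
print(get_obs(), tcp_to_tips)
for n in ['top','scene']:
    im,c=snap(n,n+'0.png'); print(n,c, 'cam at',-np.array(c['R']).T@np.array(c['t']))
E
```

```text
pics
{'t': 0.0, 'joint_positions': array([ 7.50632346e+01,  1.51715220e+01,  9.19780348e+01, -5.34580360e-05,
        7.29783230e+01, -2.11509916e+00]), 'joint_velocities': array([ 0.0843844 , -0.10005129, -0.03468718, -0.01916121,  0.02251985,
       -0.07338144]), 'effort': array([-3.70656664e-03, -5.02109170e+01, -3.56864870e+01,  7.25991838e-02,
        2.96720036e-02, -2.01453040e-04]), 'ee_pos': array([0.14963785, 0.65753467, 0.25439051]), 'eef_rot': array([[ 2.21916323e-01,  9.75065544e-01, -5.74422348e-04],
       [ 9.75063162e-01, -2.21917052e-01, -2.15673771e-03],
       [-2.23043474e-03, -8.14827690e-05, -9.99997509e-01]]), 'force': array([ 0.58544436, -0.11088488,  0.30299453]), 'moment': array([-0.04487634,  0.04573176, -0.00724213]), 'width': 0.08817325447353426} 0.017
top {'fx': 469.8960731957236, 'fy': 469.8960731957236, 'cx': 318.46483277699116, 'cy': 240.25275741997703, 'distortion': array([-0.10922861,  0.        ,  0.        ,  0.        ,  0.        ]), 'R': array([[-0.02348398, -0.99969194, -0.00803317],
       [-0.99439866,  0.02418642, -0.10288981],
       [ 0.10305241,  0.00557191, -0.99466032]]), 't': array([-0.00868951,  0.60314159,  1.3477016 ])} cam at [ 0.46067522 -0.03078393  1.40249263]
scene {'fx': 524.4256874819959, 'fy': 524.4256874819959, 'cx': 320.16902918358517, 'cy': 239.86921605782223, 'distortion': array([0.03653804, 0.        , 0.        , 0.        , 0.        ]), 'R': array([[ 0.43787915,  0.89902699, -0.00351065],
       [ 0.53177504, -0.26215041, -0.8052903 ],
       [-0.72489803,  0.35075295, -0.59287031]]), 't': array([-0.20841545, -0.24829549,  1.98896082])} cam at [ 1.66509191 -0.57535353  0.9785142 ]
```

View pics/top0.png

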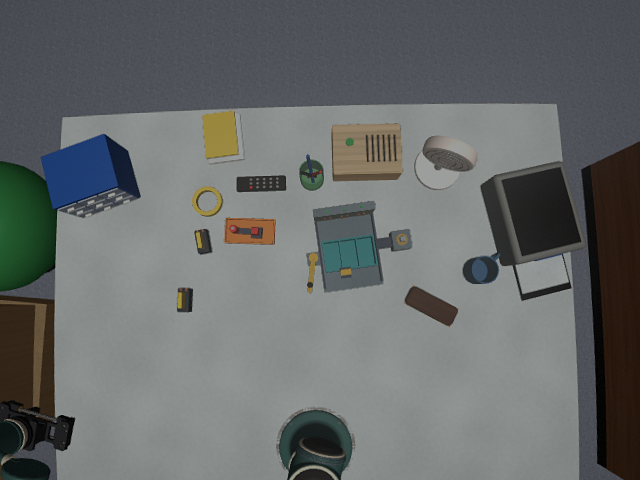

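View pics/scene0.png

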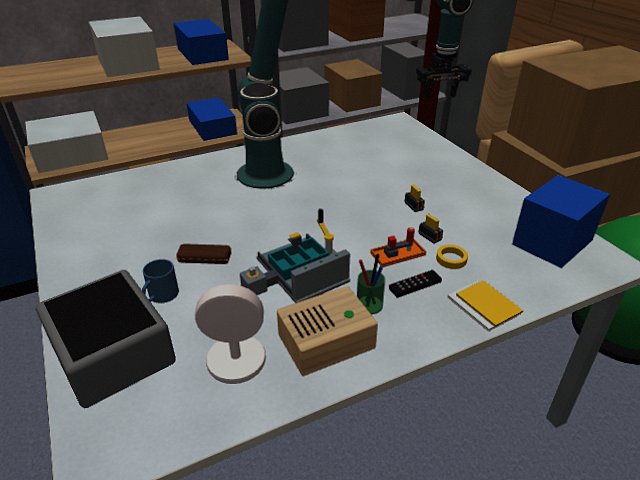

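```bash
python3 - <<'E'
from h import *
im=cv2.imread('pics/top0.png'); cv2.imwrite('pics/top0z.png',cv2.resize(im[170:320,160:430],(800,444),interpolation=cv2.INTER_CUBIC))
c=calibration('top')
for n,uv,z in [('m a',(203,241),.06),('m b',(185,299),.06),('hub',(257,231),.065),('handle',(234,229),.08),('shaft',(400,239),.077),('pivot',(313,258),.07),('knob',(310,290),.11),('tray c',(349,254),.04)]: print(n,ray(c,uv,z).round(3))
E
```

```text
m a [[0.606 0.311 0.06 ]]
m b [[0.439 0.364 0.06 ]]
hub [[0.63  0.153 0.065]]
handle [[0.636 0.217 0.08 ]]
shaft [[ 0.596 -0.255  0.077]]
pivot [[ 0.548 -0.007  0.07 ]]
knob [[0.458 0.003 0.11 ]]
tray c [[ 0.56  -0.111  0.04 ]]
```

View pics/top0z.png

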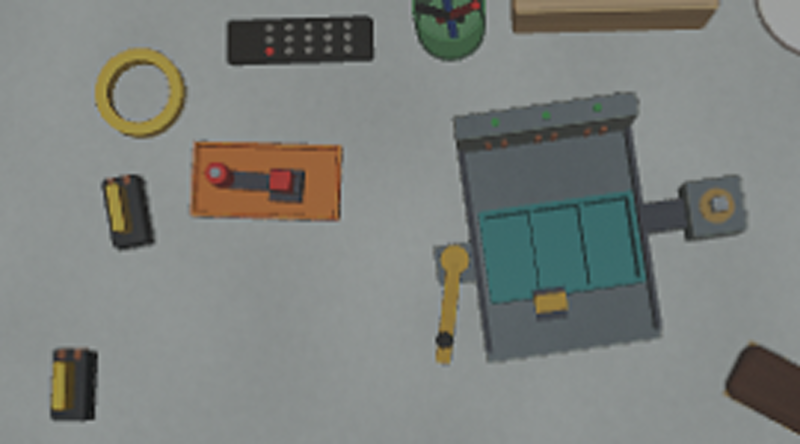

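```bash
cat >> h.py <<'E'
from scipy.spatial.transform import Rotation as Rn
def down(yaw):
    """tool down, jaw x axis at yaw deg from world +y toward... jaw x = (sin? )"""
    a=np.radians(yaw); x=np.array([-np.sin(a),np.cos(a),0]); z=np.array([0,0,-1.]); return np.c_[x,np.cross(z,x),z]
def rel(p,yaw=None,show=True):
    o=get_obs();R=o['eef_rot'];d=R.T@(np.array(p)-o['ee_pos'])
    w=Rn.from_matrix(R.T@down(yaw)).as_rotvec() if yaw is not None else np.zeros(3)
    if show: print('t',round(o['t'],2),'pos',o['ee_pos'].round(4),'shift',d.round(4),'turn',w.round(4),'n',np.linalg.norm(d).round(3),np.degrees(np.linalg.norm(w)).round(1),'F',o['force'].round(1))
    return d,w
def jawyaw():
    x=get_obs()['eef_rot'][:,0]; return np.degrees(np.arctan2(-x[0],x[1]))
E
python3 - <<'E'
from h import *
print(jawyaw()); rel([.47,.30,.35],0)
c=calibration('wrist');o=get_obs();R=np.array(c['R']);print('cam in tool',o['eef_rot'].T@(-R.T@c['t']-o['ee_pos']),'axis',o['eef_rot'].T@R.T,c['fx'])
E
```

```text
-12.822107082371321
t 0.1 pos [0.1496 0.6576 0.2545] shift [-0.2778  0.3917 -0.0949] turn [-0.0003  0.002  -0.2238] n 0.489 12.8 F [-0.4 -0.5 -0.5]
cam in tool [-6.62126969e-06 -6.67636187e-02 -1.28391219e-01] axis [[ 9.99999944e-01  1.38944102e-04 -3.03659807e-04]
 [-5.52811845e-05  9.65661575e-01  2.59803231e-01]
 [ 3.29330734e-04 -2.59803199e-01  9.65661529e-01]] 400.9008638024044
```

>>> step_arm --plan '[[[-0.278,0.392,-0.095],[0,0.002,-0.224]],[[-0.278,0.392,-0.095],[0,0.002,-0.224]],[[-0.278,0.392,-0.095],[0,0.002,-0.224]],[[-0.278,0.392,-0.095],[0,0.002,-0.224]],[[-0.278,0.392,-0.095],[0,0.002,-0.224]],[[-0.278,0.392,-0.095],[0,0.002,-0.224]],[[-0.278,0.392,-0.095],[0,0.002,-0.224]],[[-0.278,0.392,-0.095],[0,0.002,-0.224]]]'

```text
t: 0.9
ee_pos: [0.4123, 0.364, 0.3333]
eef_rot: [[-0.0, 1.0, -0.0], [1.0, 0.0, 0.002], [0.002, -0.0, -1.0]]
force: [1.0, 0.9, -0.9]
width: 0.088
```

```bash
python3 - <<'E'
from h import *
rel([.47,.30,.35],0)
E
```

```text
t 0.9 pos [0.4123 0.364  0.3333] shift [-0.064   0.0577 -0.0168] turn [-0.0001 -0.0018  0.0004] n 0.088 0.1 F [ 1.   0.9 -0.9]
```

>>> step_arm --plan '[[[-0.064,0.058,-0.017],[0,0,0]],[[-0.064,0.058,-0.017],[0,0,0]],[[-0.064,0.058,-0.017],[0,0,0]]]'

```text
t: 1.2
ee_pos: [0.4725, 0.2985, 0.351]
eef_rot: [[0.005, 1.0, 0.003], [1.0, -0.005, 0.001], [0.001, 0.003, -1.0]]
force: [-0.8, 0.6, -0.7]
width: 0.0878
```

```bash
python3 - <<'E'
from h import *
snap('wrist','w1.png'); print(get_obs()['ee_pos']); snap('top','top1.png')
E
```

```text
[0.47080674 0.30017934 0.35026977]
```

View pics/w1.png

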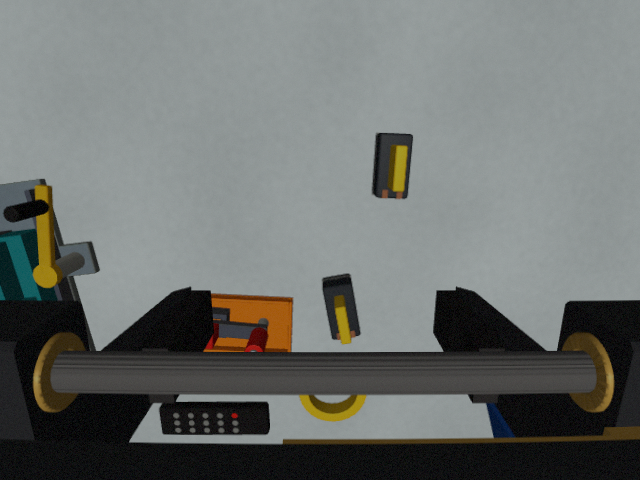

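View pics/top1.png

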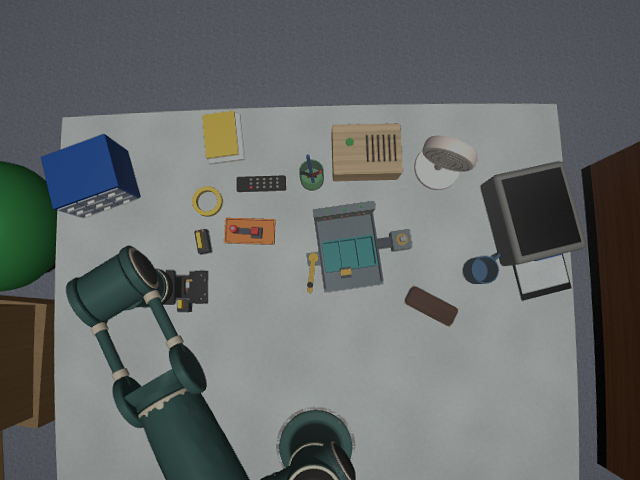

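```bash
python3 - <<'E'
from h import *
im=cv2.imread('pics/w1.png'); cv2.imwrite('pics/w1z.png',cv2.resize(im[120:350,310:430],None,fx=4,fy=2.6,interpolation=cv2.INTER_NEAREST)[:600])
cv2.imwrite('pics/w1z.png',np.hstack([cv2.resize(im[125:205,360:430],None,fx=5.5,fy=5.5,interpolation=cv2.INTER_CUBIC),cv2.resize(im[267:347,310:380],None,fx=5.5,fy=5.5,interpolation=cv2.INTER_CUBIC)]))
c=calibration('wrist')
h=cv2.cvtColor(im,cv2.COLOR_BGR2HSV)
m=cv2.inRange(h,(20,120,60),(35,255,255))
for vmin in (0,190):
  mm=m&(h[...,2]>=vmin).astype(np.uint8)*255
  cs,_=cv2.findContours(mm,cv2.RETR_EXTERNAL,cv2.CHAIN_APPROX_NONE)
  for k in cs:
    if cv2.contourArea(k)>150:
        r=cv2.minAreaRect(k); print(vmin,cv2.contourArea(k),r); b=cv2.boxPoints(r); print(ray(c,b,.075)[:,:2].round(4).tolist(), ray(c,[r[0]],.075).round(4))
for u in [(396,168),(343,320)]: print(h[u[1],u[0]-8:u[0]+8].tolist())
E
```

```text
0 246.5 ((615.0, 433.0), (12.0, 48.0), 90.0)
[[0.7424, 0.6285], [0.7445, 0.6905], [0.7626, 0.6947], [0.7602, 0.632]] [[0.7523 0.6612 0.075 ]]
0 1024.5 ((332.5, 407.5), (25.0, 65.0), 90.0)
[[0.692, 0.2744], [0.6924, 0.3501], [0.727, 0.3511], [0.7266, 0.2738]] [[0.7093 0.3123 0.075 ]]
0 480.0 ((44.15525817871094, 373.14459228515625), (76.01991271972656, 22.704648971557617), 89.23609924316406)
[[0.6163, -0.0279], [0.6157, -0.0011], [0.7169, -0.0195], [0.718, -0.048]] [[ 0.6651 -0.0237  0.075 ]]
0 1199.0 ((591.2366943359375, 372.41510009765625), (77.50272369384766, 43.397884368896484), 88.69805145263672)
[[0.6161, 0.5784], [0.6157, 0.6291], [0.7196, 0.6527], [0.7194, 0.5985]] [[0.666  0.6141 0.075 ]]
0 481.0 ((341.7632751464844, 319.12701416015625), (48.83124542236328, 11.587650299072266), 80.21759033203125)
[[0.5684, 0.3111], [0.5661, 0.3234], [0.6238, 0.3333], [0.6262, 0.3206]] [[0.5956 0.322  0.075 ]]
0 1601.0 ((47.5, 236.0), (102.0, 29.0), 90.0)
[[0.4472, 0.006], [0.4475, 0.0365], [0.5579, 0.0175], [0.558, -0.0153]] [[0.5008 0.0118 0.075 ]]
0 742.0 ((397.2872009277344, 167.87313842773438), (17.618396759033203, 46.76077651977539), 4.236394882202148)
[[0.4547, 0.3659], [0.409, 0.3676], [0.4102, 0.3849], [0.456, 0.3837]] [[0.4322 0.3755 0.075 ]]
[[21, 57, 58], [21, 177, 72], [23, 201, 81], [24, 255, 73], [22, 207, 80], [23, 218, 75], [24, 247, 122], [25, 205, 154], [27, 203, 163], [27, 200, 166], [27, 204, 166], [26, 202, 165], [26, 206, 165], [26, 211, 164], [26, 204, 166], [26, 213, 164]]
[[126, 28, 45], [21, 109, 61], [24, 208, 124], [25, 220, 160], [25, 223, 165], [25, 216, 165], [25, 218, 164], [25, 226, 165], [25, 222, 164], [25, 219, 165], [25, 219, 165], [25, 218, 158], [24, 214, 124], [22, 88, 52], [105, 40, 38], [100, 40, 38]]
```

View pics/w1z.png

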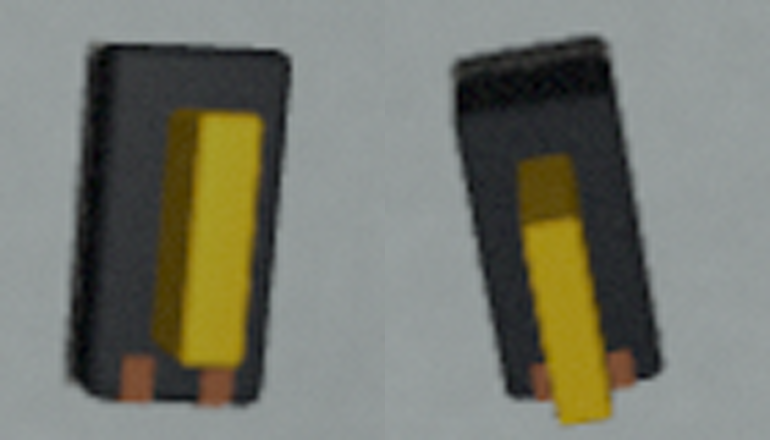

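```bash
cat >> h.py <<'E'
def fins(im_bgr,c,z=.075,roi=None,vmin=130):
    h=cv2.cvtColor(im_bgr,cv2.COLOR_BGR2HSV); m=cv2.inRange(h,(20,120,vmin),(35,255,255))
    if roi: q=np.zeros_like(m); q[roi[1]:roi[3],roi[0]:roi[2]]=m[roi[1]:roi[3],roi[0]:roi[2]]; m=q
    out=[]
    cs,_=cv2.findContours(m,cv2.RETR_EXTERNAL,cv2.CHAIN_APPROX_NONE)
    for k in cs:
        if cv2.contourArea(k)<120: continue
        P=ray(c,k.reshape(-1,2),z)[:,:2]; r=cv2.minAreaRect((P*1000).astype(np.float32))
        b=cv2.boxPoints(r); e=[b[1]-b[0],b[2]-b[1]]; l=max(e,key=np.linalg.norm); l=l*np.sign(l[0])
        out.append((np.array(r[0])/1000,np.degrees(np.arctan2(l[1],l[0])),r[1])); print('fin',out[-1])
    return out
E
python3 - <<'E'
from h import *
im=cv2.imread('pics/w1.png'); c=calibration('wrist')
r=fins(im,c,.075,(310,120,430,350))
E
```

```text
fin (array([0.60305029, 0.32297284]), np.float32(10.389361), (44.54794692993164, 10.98273754119873))
fin (array([0.43292389, 0.37781616]), np.float32(-2.4647145), (10.858549118041992, 44.25900650024414))
```

```bash
python3 - <<'E'
from h import *
rel([.433,.378,.13],-2.5)
rel([.433,.378,.061],-2.5)
E
```

```text
t 1.3 pos [0.4697 0.3012 0.3498] shift [ 0.0762 -0.0367  0.22  ] turn [-0.0008 -0.0022  0.0416] n 0.236 2.4 F [ 0.6 -0.4  1. ]
t 1.3 pos [0.4697 0.3012 0.3498] shift [ 0.0761 -0.0367  0.289 ] turn [-0.0008 -0.0022  0.0416] n 0.301 2.4 F [ 0.6 -0.4  1. ]
```

>>> step_arm --plan '[[[0.076,-0.037,0.19],[0,0,-0.042]],[[0.076,-0.037,0.19],[0,0,0.042]],[[0.076,-0.037,0.19],[0,0,0.042]],[[0.076,-0.037,0.19],[0,0,0.042]],[[0.076,-0.037,0.19],[0,0,0.042]],[[0.076,-0.037,0.19],[0,0,0.042]]]' --hand 0.05 --force 30

```text
t: 1.9
ee_pos: [0.4298, 0.3783, 0.1579]
eef_rot: [[0.039, 0.999, -0.004], [0.999, -0.039, -0.001], [-0.002, -0.004, -1.0]]
force: [1.0, 0.4, 0.4]
width: 0.0502
```

```bash
python3 - <<'E'
from h import *
rel([.433,.378,.061],-2.5)
im,c=snap('wrist','w2.png'); fins(cv2.imread('pics/w2.png'),c)
E
```

```text
t 1.9 pos [0.4298 0.3783 0.1579] shift [-0.      0.0036  0.0969] turn [-0.0041  0.0016  0.0051] n 0.097 0.4 F [1.  0.4 0.4]
fin (array([0.50269885, 0.26508231]), np.float32(-7.443246), (4.645503044128418, 39.47890090942383))
fin (array([0.51062097, 0.48482666]), np.float32(2.7701063), (40.12673568725586, 5.217829704284668))
fin (array([0.43630896, 0.37555328]), np.float32(-1.9841801), (11.367453575134277, 44.66814422607422))
```

View pics/w2.png

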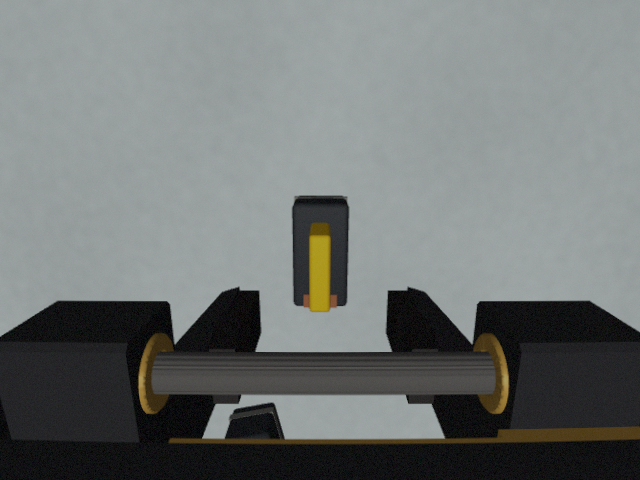

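>>> step_arm --plan '[[[-0.002,0.006,0.05],[-0.004,0.002,0]],[[-0.002,0.006,0.085],[-0.004,0.002,0]],[[-0.002,0.006,0.096],[-0.004,0.002,0]],[[-0.002,0.006,0.096],[-0.004,0.002,0]]]'

```text
t: 2.35
ee_pos: [0.4389, 0.3759, 0.0648]
eef_rot: [[0.042, 0.999, 0.004], [0.999, -0.042, 0.003], [0.004, 0.004, -1.0]]
force: [-0.2, 0.1, -1.1]
width: 0.0498
```

>>> step_arm --plan '[[[0,0,0],[0,0,0]],[[0,0,0],[0,0,0]],[[0,0,0],[0,0,0]],[[0,0,0],[0,0,0]]]' --hand 0.0 --force 30

```text
t: 2.75
ee_pos: [0.4393, 0.3767, 0.0658]
eef_rot: [[0.042, 0.999, 0.006], [0.999, -0.042, 0.005], [0.006, 0.006, -1.0]]
force: [0.0, -0.2, -0.1]
width: 0.0202
```

>>> step_arm --plan '[[[0,0,0],[0,0,0]],[[0,0,0],[0,0,0]],[[0,0,0],[0,0,0]]]'

```text
t: 3.05
ee_pos: [0.4388, 0.3763, 0.0649]
eef_rot: [[0.042, 0.999, 0.005], [0.999, -0.042, 0.004], [0.004, 0.005, -1.0]]
force: [-0.7, -1.7, 4.6]
width: 0.0113
```

```bash
python3 - <<'E'
from h import *
o=get_obs();print(o['ee_pos'],o['width'],o['eef_rot'].round(4))
rel([.44,.09,.33],0)
E
```

```text
[0.43876984 0.37628859 0.06489993] 0.011324964785618704 [[ 0.0418  0.9991  0.0048]
 [ 0.9991 -0.0418  0.0042]
 [ 0.0044  0.0047 -1.    ]]
t 3.05 pos [0.4388 0.3763 0.0649] shift [-0.2848  0.0144 -0.2663] turn [ 0.0047 -0.0043 -0.0418] n 0.39 2.4 F [-0.7 -1.7  4.6]
```

>>> step_arm --plan '[[[0,0,-0.05],[0,0,0]],[[0,0,-0.1],[0,0,-0.04]],[[-0.05,0.014,-0.15],[0.005,-0.004,-0.04]],[[-0.1,0.03,-0.2],[0.005,-0.004,-0.04]],[[-0.14,0.05,-0.23],[0.005,-0.004,-0.04]],[[-0.19,0.07,-0.26],[0.005,-0.004,-0.04]],[[-0.23,0.09,-0.28],[0.005,-0.004,-0.04]],[[-0.28,0.11,-0.295],[0.005,-0.004,-0.04]]]'

```text
t: 3.85
ee_pos: [0.5152, 0.1438, 0.3355]
eef_rot: [[0.001, 1.0, -0.001], [1.0, -0.001, 0.0], [0.0, -0.001, -1.0]]
force: [1.3, 0.6, -4.1]
width: 0.0113
```

```bash
python3 - <<'E'
from h import *
rel([.60,-.1,.36],0)
E
```

```text
t 3.85 pos [0.5152 0.1438 0.3355] shift [-0.2437  0.0851 -0.0246] turn [-0.0006 -0.0003 -0.0009] n 0.259 0.1 F [ 1.3  0.6 -4.1]
```

>>> step_arm --plan '[[[-0.24,0.085,-0.025],[0,0,0]],[[-0.24,0.085,-0.025],[0,0,0]],[[-0.24,0.085,-0.025],[0,0,0]],[[-0.24,0.085,-0.025],[0,0,0]],[[-0.24,0.085,-0.025],[0,0,0]],[[-0.24,0.085,-0.025],[0,0,0]],[[-0.24,0.085,-0.025],[0,0,0]],[[-0.24,0.085,-0.025],[0,0,0]]]'

```text
t: 4.65
ee_pos: [0.599, -0.0943, 0.3583]
eef_rot: [[0.002, 1.0, -0.003], [1.0, -0.002, 0.001], [0.001, -0.003, -1.0]]
force: [-0.4, 0.1, -1.8]
width: 0.0115
```

```bash
python3 - <<'E'
from h import *
im,c=snap('wrist','w3.png'); print(get_obs()['ee_pos'])
import pickle; pickle.dump(c,open('c3.pkl','wb'))
E
```

```text
[ 0.59902969 -0.09377252  0.35867435]
```

View pics/w3.png

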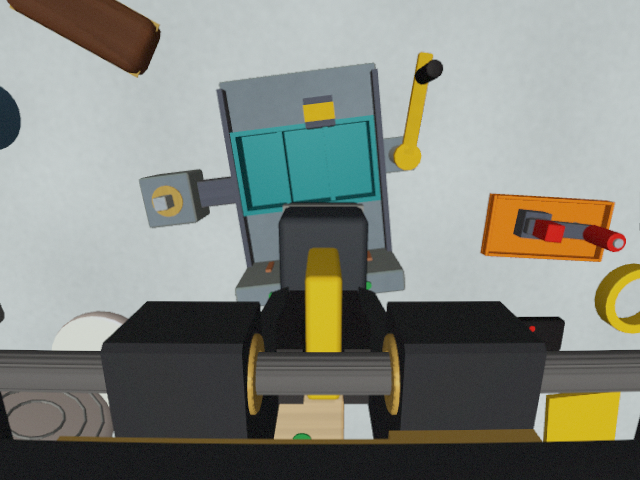

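```bash
python3 - <<'E'
from h import *
im=cv2.imread('pics/w3.png'); cv2.imwrite('pics/w3z.png',cv2.resize(im[90:290,130:420],(798,550),interpolation=cv2.INTER_CUBIC))
E
```

```text
(no output)
```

View pics/w3z.png

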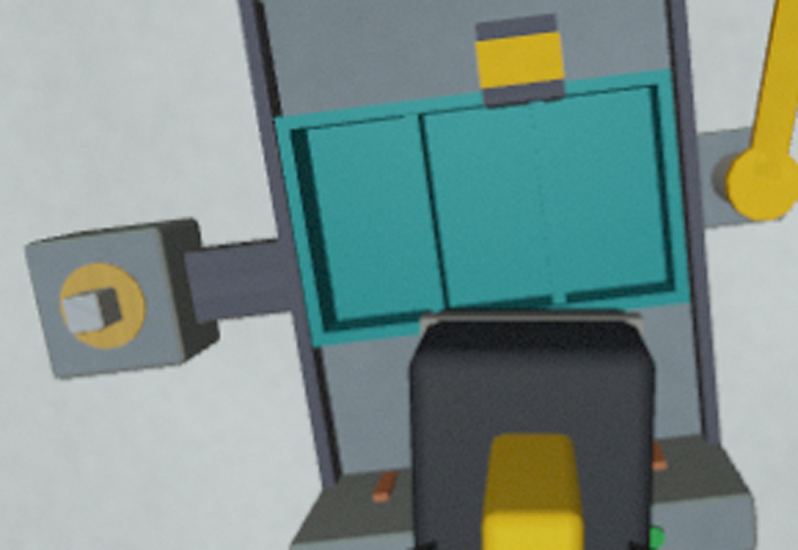

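```bash
python3 - <<'E'
from h import *
import pickle; c=pickle.load(open('c3.pkl','rb'))
z=lambda l:[(130+x/2.7517,90+y/2.75) for x,y in l]
P=ray(c,z([(276,118),(668,70),(690,300),(315,346)]),.051)[:,:2]; print(P.round(4)); 
d=P-np.roll(P,1,0); print(np.linalg.norm(d,axis=1).round(4), [np.degrees(np.arctan2(*v[::-1])).round(2) for v in d])
C=P.mean(0); print('centre',C)
print('shaft',ray(c,z([(84,311)]),.077)); 
q=ray(c,z([(62,297),(99,289),(106,326),(69,334)]),.077)[:,:2]; print(q.round(4),q.mean(0)); d=q-np.roll(q,1,0); print(np.linalg.norm(d,axis=1),[np.degrees(np.arctan2(*v[::-1])).round(1) for v in d])
g=ray(c,z([(26,244),(160,227),(184,362),(55,378)]),.055)[:,:2]; print('gbox',g.round(4),g.mean(0)); d=g-np.roll(g,1,0);print([np.degrees(np.arctan2(*v[::-1])).round(1) for v in d])
E
```

```text
[[ 0.5264 -0.1914]
 [ 0.5092 -0.0421]
 [ 0.5967 -0.0309]
 [ 0.615  -0.1809]]
[0.0893 0.1503 0.0883 0.1511] [np.float64(-173.21), np.float64(96.56), np.float64(7.3), np.float64(-83.06)]
centre [ 0.56182521 -0.11133813]
shaft [[ 0.59640486 -0.26231775  0.077     ]]
[[ 0.5911 -0.2701]
 [ 0.5881 -0.2558]
 [ 0.6022 -0.2545]
 [ 0.6051 -0.269 ]] [ 0.59662472 -0.26234846]
[0.01412889 0.0146368  0.01407557 0.01476332] [np.float64(-175.3), np.float64(101.6), np.float64(5.2), np.float64(-78.3)]
gbox [[ 0.5733 -0.2916]
 [ 0.5671 -0.2381]
 [ 0.6206 -0.233 ]
 [ 0.627  -0.286 ]] [ 0.5969788 -0.2621947]
[np.float64(-174.0), np.float64(96.6), np.float64(5.4), np.float64(-83.1)]
```

```bash
python3 - <<'E'
from h import *
import pickle; c=pickle.load(open('c3.pkl','rb'))
o=get_obs();
z=lambda l:[(130+x/2.7517,90+y/2.75) for x,y in l]
for n,l,h in [('bot',[(420,318),(640,318)],-.065),('top',[(412,362),(655,362)],-.025),('finback top',[(490,436),(574,436)],.010-.035),('fin',[(486,517),(580,516)],.010)]:
    P=ray(c,z(l),o['ee_pos'][2]+h); print(n,((P-o['ee_pos'])@o['eef_rot']).round(4).tolist())
rel([.5560,-.0627,.17],6.8)
E
```

```text
bot [[-0.0202, -0.0346, 0.0651], [0.0187, -0.0346, 0.0651]]
top [[-0.0174, -0.035, 0.0251], [0.017, -0.0349, 0.0251]]
finback top [[-0.0064, -0.0241, 0.0251], [0.0057, -0.0241, 0.0251]]
fin [[-0.0056, -0.0243, -0.0099], [0.005, -0.0244, -0.0099]]
t 4.7 pos [ 0.599  -0.0938  0.3587] shift [ 0.0309 -0.0425  0.1888] turn [-0.0027 -0.0011 -0.1194] n 0.196 6.8 F [ 0.8 -0.5 -3.3]
```

>>> step_arm --plan '[[[0.031,-0.043,0.04],[-0.003,-0.001,-0.119]],[[0.031,-0.043,0.09],[-0.003,-0.001,-0.119]],[[0.031,-0.043,0.14],[-0.003,-0.001,-0.119]],[[0.031,-0.043,0.189],[-0.003,-0.001,-0.119]],[[0.031,-0.043,0.189],[-0.003,-0.001,-0.119]],[[0.031,-0.043,0.189],[-0.003,-0.001,-0.119]],[[0.031,-0.043,0.189],[-0.003,-0.001,-0.119]]]'

```text
t: 5.4
ee_pos: [0.5584, -0.0637, 0.1734]
eef_rot: [[-0.118, 0.993, 0.006], [0.993, 0.118, -0.001], [-0.002, 0.006, -1.0]]
force: [1.2, -0.4, -2.8]
width: 0.0123
```

```bash
python3 - <<'E'
from h import *
rel([.5565,-.0627,.082],6.8)
im,c=snap('wrist','w4.png');snap('scene','s4.png')
import pickle; pickle.dump(c,open('c4.pkl','wb'))
im=cv2.imread('pics/s4.png'); cv2.imwrite('pics/s4z.png',cv2.resize(im[180:330,220:380],(800,750))[:600])
E
```

```text
t 5.4 pos [ 0.5584 -0.0637  0.1734] shift [ 0.0014 -0.0023  0.0914] turn [ 0.0059  0.0022 -0.0005] n 0.091 0.4 F [ 1.2 -0.4 -2.8]
```

View pics/w4.png

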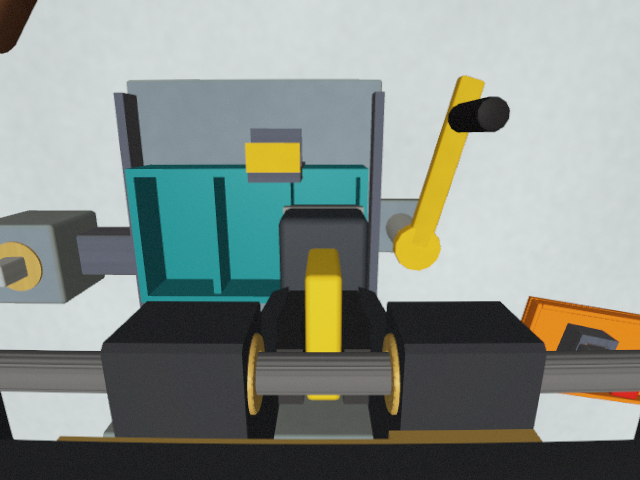

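View pics/s4z.png

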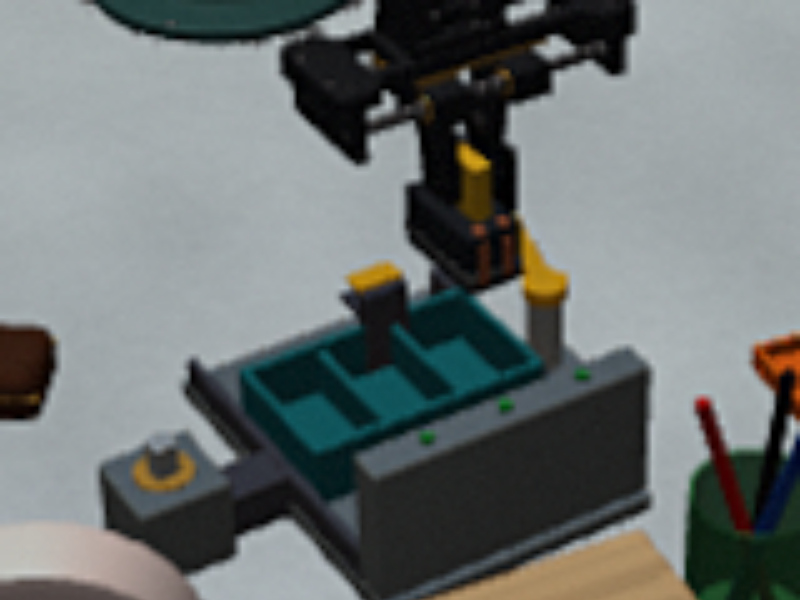

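```bash
python3 - <<'E'
from h import *
import pickle; c=pickle.load(open('c4.pkl','rb'))
P=ray(c,[(127,169),(367,167)],.051); print(P); R=down(6.8); v=np.diff(P,axis=0)[0]; print(np.degrees(np.arctan2(-v[0],v[1])),np.linalg.norm(v))
# tray centre estimate: mid + 45mm in dock x
print(P.mean(0)+.045*R[:,1])
rel([.5565,-.0627,.082],6.8)
E
```

```text
[[ 0.5257034  -0.19068455  0.051     ]
 [ 0.50725598 -0.04273851  0.051     ]]
7.107538073303302 0.149091710403249
[ 0.56116314 -0.11138336  0.051     ]
t 5.5 pos [ 0.5593 -0.0642  0.1745] shift [ 0.0021 -0.0033  0.0925] turn [ 0.0082  0.0029 -0.0011] n 0.093 0.5 F [ 0.3 -0.2 -3.2]
```

>>> step_arm --plan '[[[0.002,-0.003,0.03],[0.006,0.002,0]],[[0.002,-0.003,0.05],[0.006,0.002,0]],[[0.002,-0.003,0.065],[0.006,0.002,0]],[[0.002,-0.003,0.07],[0.006,0.002,0]],[[0.002,-0.003,0.07],[0.006,0.002,0]]]'

```text
t: 6.0
ee_pos: [0.554, -0.0626, 0.1011]
eef_rot: [[-0.117, 0.993, -0.004], [0.993, 0.117, 0.0], [0.001, -0.003, -1.0]]
force: [-0.4, 0.1, -2.8]
width: 0.0116
```

```bash
python3 - <<'E'
from h import *
rel([.5567,-.0627,.082],6.8)
E
```

```text
t 6.0 pos [ 0.554  -0.0626  0.1011] shift [-0.0005  0.0028  0.0191] turn [-0.0035 -0.0007 -0.0016] n 0.019 0.2 F [-0.4  0.1 -2.8]
```

>>> step_arm --plan '[[[0,0.001,0.008],[-0.002,0,0]],[[0,0.001,0.014],[-0.002,0,0]],[[0,0.001,0.018],[-0.002,0,0]],[[0,0.001,0.02],[-0.002,0,0]]]'

```text
t: 6.4
ee_pos: [0.5553, -0.0623, 0.0819]
eef_rot: [[-0.117, 0.993, -0.001], [0.993, 0.117, 0.001], [0.001, -0.001, -1.0]]
force: [-5.1, 0.9, 15.2]
width: 0.0118
```

```bash
python3 - <<'E'
from h import *
rel([.5567,-.0627,.082],6.8)
E
```

```text
t 6.4 pos [ 0.5553 -0.0623  0.0819] shift [-0.0006  0.0014 -0.0001] turn [-0.0008 -0.0008 -0.0016] n 0.001 0.1 F [-5.1  0.9 15.2]
```

>>> step_arm --plan '[[[0,0,0],[0,0,0]],[[0,0,0],[0,0,0]],[[0,0,0],[0,0,0]],[[0,0,-0.03],[0,0,0]],[[0,0,-0.08],[0,0,0]],[[0,0,-0.12],[0,0,0]],[[0,0,-0.17],[0,0,0]],[[0,0,-0.2],[0,0,0]]]' --hand 0.032

```text
t: 7.2
ee_pos: [0.5561, -0.0627, 0.2853]
eef_rot: [[-0.117, 0.993, 0.003], [0.993, 0.117, -0.0], [-0.001, 0.003, -1.0]]
force: [-0.4, 0.1, 0.7]
width: 0.0318
```

```bash
python3 - <<'E'
from h import *
snap('wrist','w5.png'); rel([.54,.323,.30],10)
E
```

```text
t 7.25 pos [ 0.5583 -0.063   0.2903] shift [ 0.3855  0.027  -0.0104] turn [ 0.0104  0.003  -0.0574] n 0.387 3.3 F [ 0.8 -0.1  2.5]
```

View pics/w5.png

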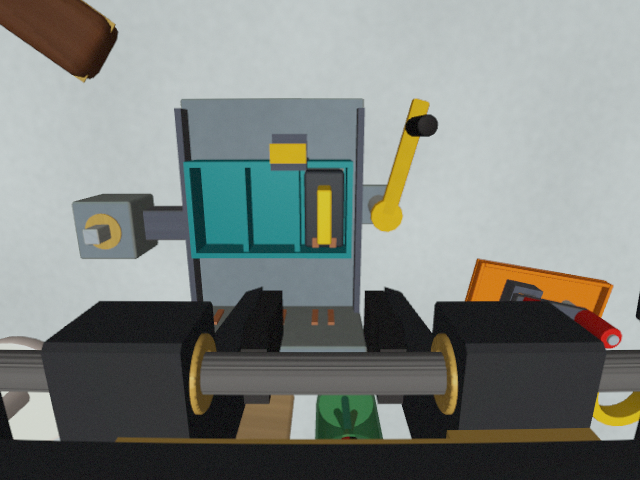

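>>> step_arm --plan '[[[0.385,0.027,-0.01],[0.005,0.002,-0.057]],[[0.385,0.027,-0.01],[0.005,0.002,-0.057]],[[0.385,0.027,-0.01],[0.005,0.002,-0.057]],[[0.385,0.027,-0.01],[0.005,0.002,-0.057]],[[0.385,0.027,-0.01],[0.005,0.002,-0.057]],[[0.385,0.027,-0.01],[0.005,0.002,-0.057]],[[0.385,0.027,-0.01],[0.005,0.002,-0.057]],[[0.385,0.027,-0.01],[0.005,0.002,-0.057]]]' --hand 0.05

```text
t: 8.05
ee_pos: [0.5359, 0.3261, 0.2907]
eef_rot: [[-0.175, 0.985, -0.007], [0.985, 0.175, 0.002], [0.004, -0.007, -1.0]]
force: [0.7, -0.1, 0.0]
width: 0.0504
```

>>> step_arm --plan '[[[0,0.06,0.05],[0,0,0]],[[0,0.06,0.1],[0,0,0]],[[0,0.06,0.1],[0,0,0]],[[0,0.06,0.1],[0,0,0]]]'

```text
t: 8.45
ee_pos: [0.5928, 0.3324, 0.1845]
eef_rot: [[-0.173, 0.985, -0.016], [0.985, 0.173, -0.003], [0.0, -0.016, -1.0]]
force: [-0.4, -1.3, -1.8]
width: 0.0496
```

```bash
python3 - <<'E'
from h import *
im,c=snap('wrist','w6.png'); fins(cv2.imread('pics/w6.png'),c); rel([.603,.323,.0625],10.4)
E
```

```text
fin (array([0.71585236, 0.31823849]), np.float32(-72.9705), (29.013532638549805, 70.18135070800781))
fin (array([0.70454572, 0.22730098]), np.float32(4.996703), (46.18503952026367, 5.908007621765137))
fin (array([0.66164197, 0.4689187 ]), np.float32(15.839501), (48.43793487548828, 6.088833332061768))
fin (array([0.66170898, 0.31327356]), np.float32(-79.87817), (6.569354057312012, 27.123464584350586))
fin (array([0.60800769, 0.32013934]), np.float32(9.9752655), (44.62233352661133, 11.490071296691895))
t 8.5 pos [0.5938 0.3329 0.1877] shift [-0.0116  0.0089  0.1251] turn [-0.012  -0.0016 -0.0075] n 0.126 0.8 F [-0.  -0.2  1.7]
```

View pics/w6.png

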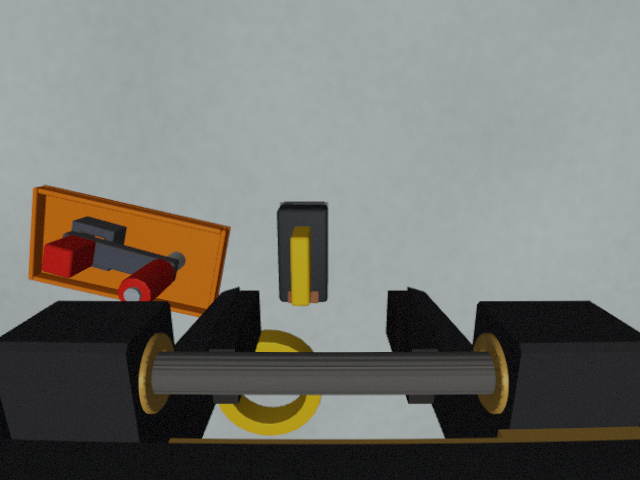

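>>> step_arm --plan '[[[-0.012,0.012,0.04],[-0.012,-0.002,0]],[[-0.012,0.012,0.06],[-0.012,-0.002,0]],[[-0.012,0.012,0.06],[-0.012,-0.002,0]],[[-0.012,0.012,0.06],[-0.012,-0.002,0]],[[-0.012,0.012,0.06],[-0.012,-0.002,0]]]'

```text
t: 9.0
ee_pos: [0.6099, 0.325, 0.1338]
eef_rot: [[-0.174, 0.985, 0.009], [0.985, 0.173, 0.004], [0.002, 0.01, -1.0]]
force: [-0.2, -0.4, 0.6]
width: 0.0501
```

```bash
python3 - <<'E'
from h import *
im,c=snap('wrist','w7.png'); fins(cv2.imread('pics/w7.png'),c,roi=(200,100,400,360)); rel([.607,.320,.0645],10.2)
E
```

```text
fin (array([0.60790747, 0.3200751 ]), np.float32(10.027417), (44.73056411743164, 11.139223098754883))
t 9.05 pos [0.6099 0.325  0.1337] shift [-0.0046 -0.0044  0.0692] turn [ 0.0098 -0.0024 -0.0036] n 0.069 0.6 F [0.1 0.  1.1]
```

>>> step_arm --plan '[[[-0.005,-0.003,0.04],[0.008,-0.002,0]],[[-0.005,-0.003,0.06],[0.008,-0.002,0]],[[-0.005,-0.003,0.069],[0.008,-0.002,0]],[[-0.005,-0.003,0.069],[0.008,-0.002,0]],[[-0.005,-0.003,0.069],[0.008,-0.002,0]]]'

```text
t: 9.55
ee_pos: [0.6079, 0.3194, 0.0632]
eef_rot: [[-0.173, 0.985, -0.0], [0.985, 0.173, -0.0], [-0.0, -0.0, -1.0]]
force: [-0.4, -0.5, 0.6]
width: 0.0502
```

>>> step_arm --plan '[[[0,0,0],[0,0,0]],[[0,0,0],[0,0,0]],[[0,0,0],[0,0,0]],[[0,0,0],[0,0,0]],[[0,0,0],[0,0,0]],[[0,0,0],[0,0,0]],[[0,0,0],[0,0,0]]]' --hand 0.0

```text
t: 10.25
ee_pos: [0.6068, 0.319, 0.0616]
eef_rot: [[-0.173, 0.985, -0.002], [0.985, 0.173, -0.001], [-0.001, -0.003, -1.0]]
force: [-0.1, 0.2, -0.2]
width: 0.0118
```

```bash
python3 - <<'E'
from h import *
o=get_obs(); print(o['width'],o['ee_pos'])
rel([.5618,-.1113,.24],6.8)
E
```

```text
0.011815685828842532 [0.60680659 0.31899478 0.06160381]
t 10.25 pos [0.6068 0.319  0.0616] shift [-0.4161 -0.1193 -0.1779] turn [-0.0025  0.0006  0.0554] n 0.468 3.2 F [-0.1  0.2 -0.2]
```

>>> step_arm --plan '[[[0,0,-0.05],[0,0,0]],[[0,0,-0.1],[0,0,0]],[[0,0,-0.15],[0,0,0.05]],[[-0.05,-0.02,-0.178],[-0.002,0,0.055]],[[-0.1,-0.03,-0.178],[-0.002,0,0.055]],[[-0.15,-0.045,-0.178],[-0.002,0,0.055]],[[-0.2,-0.06,-0.178],[-0.002,0,0.055]],[[-0.25,-0.07,-0.178],[-0.002,0,0.055]]]'

```text
t: 11.05
ee_pos: [0.5804, 0.0745, 0.2385]
eef_rot: [[-0.12, 0.993, -0.003], [0.993, 0.12, -0.002], [-0.001, -0.004, -1.0]]
force: [0.9, -0.4, -4.2]
width: 0.0116
```

```bash
python3 - <<'E'
from h import *
rel([.561,-.1113,.24],6.8)
E
```

```text
t 11.05 pos [0.5804 0.0745 0.2385] shift [-0.1822 -0.0415 -0.0011] turn [-0.0035  0.0013  0.0012] n 0.187 0.2 F [ 0.9 -0.4 -4.2]
```

>>> step_arm --plan '[[[-0.182,-0.041,0],[-0.003,0,0]],[[-0.182,-0.041,0],[-0.003,0,0]],[[-0.182,-0.041,0],[-0.003,0,0]],[[-0.182,-0.041,0],[-0.003,0,0]],[[-0.182,-0.041,0.04],[-0.003,0,0]],[[-0.182,-0.041,0.07],[-0.003,0,0]],[[-0.182,-0.041,0.07],[-0.003,0,0]],[[-0.182,-0.041,0.07],[-0.003,0,0]]]'

```text
t: 11.85
ee_pos: [0.562, -0.109, 0.1688]
eef_rot: [[-0.119, 0.993, -0.001], [0.993, 0.119, -0.0], [0.0, -0.001, -1.0]]
force: [0.5, -0.5, -3.9]
width: 0.012
```

```bash
python3 - <<'E'
from h import *
im,c=snap('wrist','w8.png')
rel([.561,-.1114,.10],6.8)
import pickle; pickle.dump(c,open('c8.pkl','wb'))
E
```

```text
t 11.9 pos [ 0.5635 -0.1091  0.1706] shift [-0.0019 -0.0029  0.0706] turn [0.0024 0.0012 0.0008] n 0.071 0.2 F [ 0.2 -0.4 -3.5]
```

View pics/w8.png

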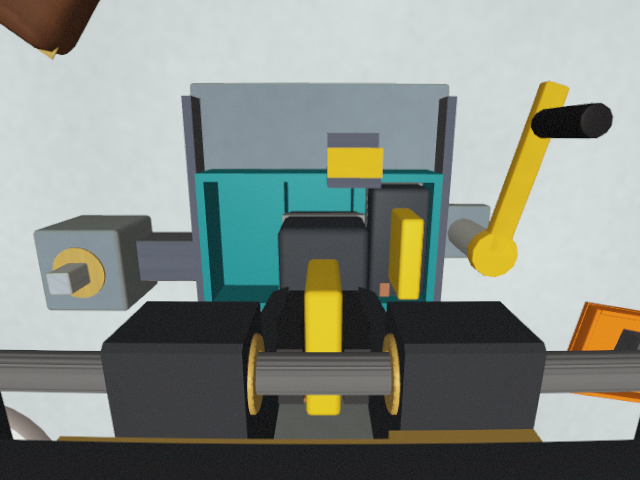

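>>> step_arm --plan '[[[-0.002,-0.003,0.04],[0.001,0,0]],[[-0.002,-0.003,0.06],[0.001,0,0]],[[-0.002,-0.003,0.07],[0.001,0,0]],[[-0.002,-0.003,0.07],[0.001,0,0]],[[-0.002,-0.003,0.07],[0.001,0,0]]]'

```text
t: 12.4
ee_pos: [0.5622, -0.1117, 0.102]
eef_rot: [[-0.119, 0.993, 0.004], [0.993, 0.119, -0.002], [-0.002, 0.004, -1.0]]
force: [0.1, -0.0, -4.5]
width: 0.0116
```

```bash
python3 - <<'E'
from h import *
rel([.561,-.1114,.079],6.8)
E
```

```text
t 12.4 pos [ 0.5622 -0.1117  0.102 ] shift [ 0.0005 -0.0013  0.023 ] turn [0.0042 0.0022 0.001 ] n 0.023 0.3 F [ 0.1 -0.  -4.5]
```

>>> step_arm --plan '[[[0,-0.001,0.01],[0.002,0.001,0]],[[0,-0.001,0.016],[0.002,0.001,0]],[[0,-0.001,0.021],[0.002,0.001,0]],[[0,-0.001,0.025],[0.002,0.001,0]],[[0,-0.001,0.025],[0.002,0.001,0]]]'

```text
t: 12.9
ee_pos: [0.5595, -0.1118, 0.0783]
eef_rot: [[-0.119, 0.993, -0.002], [0.993, 0.119, 0.0], [0.0, -0.002, -1.0]]
force: [-11.4, 2.4, 19.2]
width: 0.0117
```

```bash
python3 - <<'E'
from h import *
rel([.561,-.1114,.079],6.8)
E
```

```text
t 12.9 pos [ 0.5595 -0.1118  0.0783] shift [ 0.0002  0.0015 -0.0007] turn [-0.0022 -0.0004  0.0007] n 0.002 0.1 F [-11.4   2.4  19.2]
```

>>> step_arm --plan '[[[0,0,0],[0,0,0]],[[0,0,0],[0,0,0]],[[0,0,0],[0,0,0]],[[0,0,-0.03],[0,0,0]],[[0,0,-0.08],[0,0,0]],[[0,0,-0.12],[0,0,0]],[[0,0,-0.17],[0,0,0]],[[0,0,-0.2],[0,0,0]]]' --hand 0.032

```text
t: 13.7
ee_pos: [0.5612, -0.1121, 0.2794]
eef_rot: [[-0.119, 0.993, 0.004], [0.993, 0.119, -0.001], [-0.002, 0.004, -1.0]]
force: [0.8, 0.5, 0.0]
width: 0.0322
```

>>> step_arm --plan '[[[0,0,-0.02],[0,0,0]],[[0,0,-0.02],[0,0,0]],[[0,0,-0.02],[0,0,0]],[[0,0,-0.02],[0,0,0]]]'

```text
t: 14.1
ee_pos: [0.5588, -0.1115, 0.2927]
eef_rot: [[-0.119, 0.993, -0.004], [0.993, 0.119, 0.001], [0.001, -0.004, -1.0]]
force: [-0.1, 0.3, 0.5]
width: 0.0318
```

```bash
python3 - <<'E'
from h import *
im,c=snap('wrist','w9.png'); im,ct=snap('top','t9.png'); 
import pickle; pickle.dump(c,open('c9.pkl','wb'))
print(get_obs()['ee_pos'])
E
```

```text
[ 0.55880608 -0.11147328  0.2926257 ]
```

View pics/w9.png

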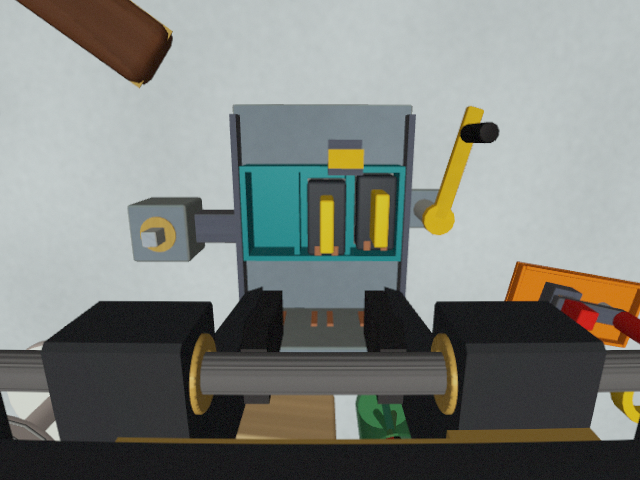

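```bash
python3 - <<'E'
from h import *
im=cv2.imread('pics/w9.png'); 
a=cv2.resize(im[220:256,130:186],(798,513),interpolation=cv2.INTER_CUBIC);cv2.imwrite('pics/w9z.png',a)
b=cv2.imread('pics/t9.png'); cv2.imwrite('pics/t9z.png',cv2.resize(b[0:400,150:430],(560,600),interpolation=cv2.INTER_CUBIC)[:600])
E
```

```text
(no output)
```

View pics/w9z.png

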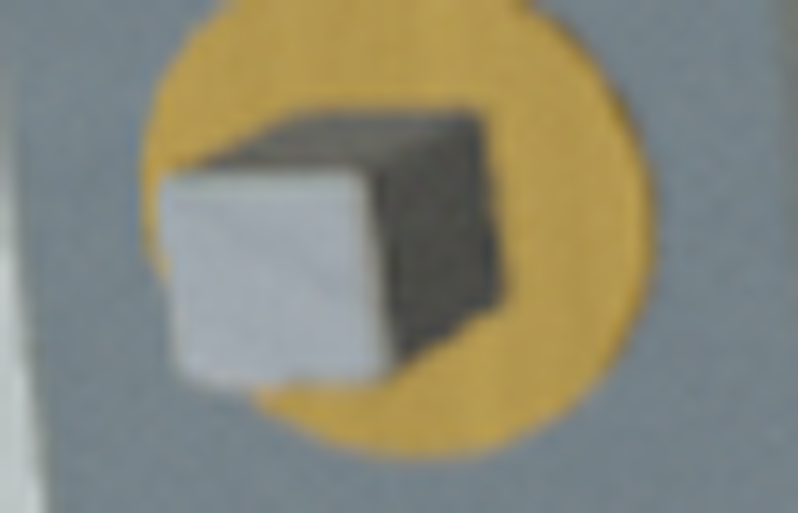

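View pics/t9.png

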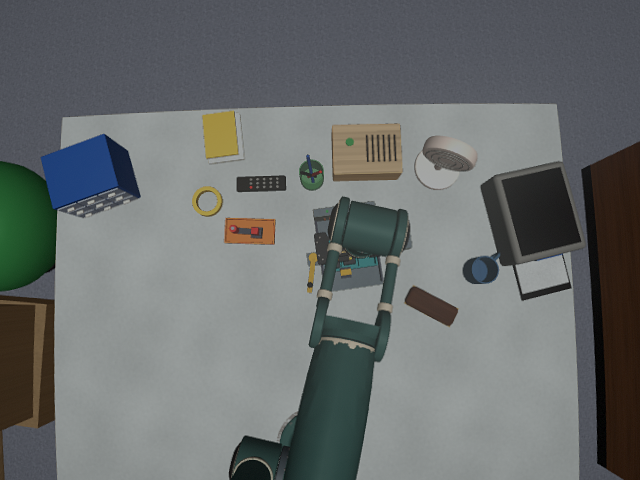

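```bash
python3 - <<'E'
from h import *
import pickle; c=pickle.load(open('c9.pkl','rb'))
q=ray(c,[(130+x/14.25,220+y/14.25) for x,y in [(163,178),(361,171),(394,374),(183,384)]],.077)[:,:2]
print(q.round(4),q.mean(0)); d=q-np.roll(q,1,0); print(np.linalg.norm(d,axis=1),[np.degrees(np.arctan2(*v[::-1])).round(1)%90 for v in d])
print('pivot',ray(c,[(438,219)],.071),'knob',ray(c,[(487,132)],.115))
E
```

```text
[[ 0.5913 -0.2697]
 [ 0.5894 -0.2573]
 [ 0.6023 -0.255 ]
 [ 0.6046 -0.2684]] [ 0.59690996 -0.26259714]
[0.01329034 0.01254454 0.01308852 0.01351743] [np.float64(5.699999999999989), np.float64(8.799999999999997), np.float64(9.9), np.float64(9.599999999999994)]
pivot [[ 0.54921574 -0.00917599  0.071     ]] knob [[0.47305268 0.00095475 0.115     ]]
```

```bash
python3 - <<'E'
from h import *
rel([.65,.17,.28],6.8)
E
```

```text
t 14.2 pos [ 0.5588 -0.1115  0.2926] shift [0.2686 0.1241 0.0125] turn [-0.0044 -0.0014  0.0005] n 0.296 0.3 F [ 0.4 -0.2 -0.1]
```

>>> step_arm --plan '[[[0.269,0.124,0.012],[-0.004,0,0]],[[0.269,0.124,0.012],[-0.004,0,0]],[[0.269,0.124,0.012],[-0.004,0,0]],[[0.269,0.124,0.012],[-0.004,0,0]],[[0.269,0.124,0.012],[-0.004,0,0]],[[0.269,0.124,0.012],[-0.004,0,0]],[[0.269,0.124,0.012],[-0.004,0,0]],[[0.269,0.124,0.012],[-0.004,0,0]]]'

```text
t: 15.0
ee_pos: [0.6503, 0.171, 0.2808]
eef_rot: [[-0.121, 0.993, 0.0], [0.993, 0.121, -0.001], [-0.001, -0.0, -1.0]]
force: [-0.1, 0.0, -0.1]
width: 0.0318
```

```bash
python3 - <<'E'
from h import *
im,c=snap('wrist','w10.png'); print(get_obs()['ee_pos'])
import pickle; pickle.dump(c,open('c10.pkl','wb'))
im=cv2.imread('pics/w10.png'); cv2.imwrite('pics/w10z.png',cv2.resize(im[150:300,200:420],(800,545),interpolation=cv2.INTER_CUBIC))
E
```

```text
[0.65028507 0.16991683 0.28131643]
```

View pics/w10z.png

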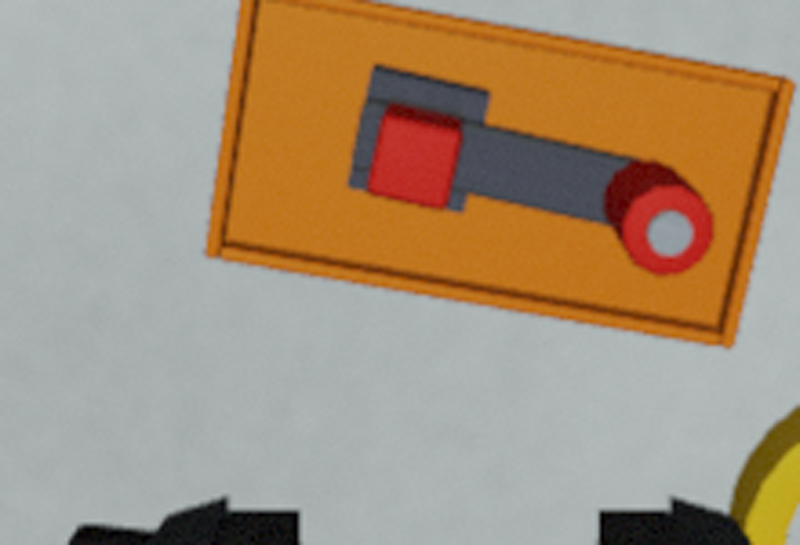

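```bash
python3 - <<'E'
from h import *
import pickle; c=pickle.load(open('c10.pkl','rb'))
z=lambda l:[(200+x/3.6364,150+y/3.6333) for x,y in l]
q=ray(c,z([(387,110),(462,124),(446,208),(368,191)]),.065)[:,:2]; d=np.roll(q,-1,0)-q
print(q.round(4),q.mean(0),np.linalg.norm(d,axis=1),[np.degrees(np.arctan2(*v[::-1])).round(1) for v in d])
h=ray(c,z([(667,230)]),.081)[0,:2]; v=h-q.mean(0); print('handle',h,np.linalg.norm(v),np.degrees(np.arctan2(*v[::-1])))
q=ray(c,z([(793,82),(730,346),(208,256)]),.016)[:,:2]; d=np.diff(q,axis=0); print('tray',(q[0]+q[2])/2,np.linalg.norm(d,axis=1),[np.degrees(np.arctan2(*v[::-1])).round(1) for v in d])
E
```

```text
[[0.621  0.153 ]
 [0.6221 0.1708]
 [0.6424 0.1695]
 [0.6406 0.1506]] [0.63154842 0.16096751] [0.01790286 0.020333   0.01899882 0.01973942] [np.float64(86.4), np.float64(-3.7), np.float64(-95.5), np.float64(173.1)]
handle [0.63859184 0.21994111] 0.0593927192497721 83.18923055555625
tray [0.63875912 0.18266137] [0.07430638 0.14715518] [np.float64(-3.3), np.float64(-93.1)]
```

```bash
python3 - <<'E'
from h import *
rel([.6315,.161,.13],-5.5)
E
```

```text
t 15.05 pos [0.6503 0.1699 0.2813] shift [-0.0065 -0.0198  0.1513] turn [0.0006 0.0008 0.2161] n 0.153 12.4 F [-0.4 -0.2  0.4]
```

>>> step_arm --plan '[[[-0.006,-0.02,0.04],[0,0,0.12]],[[-0.006,-0.02,0.08],[0,0,0.216]],[[-0.006,-0.02,0.12],[0,0,0.216]],[[-0.006,-0.02,0.151],[0,0,0.216]],[[-0.006,-0.02,0.151],[0,0,0.216]],[[-0.006,-0.02,0.151],[0,0,0.216]]]' --hand 0.04

```text
t: 15.65
ee_pos: [0.6319, 0.1603, 0.1319]
eef_rot: [[0.098, 0.995, 0.002], [0.995, -0.098, -0.0], [0.0, 0.002, -1.0]]
force: [0.3, -0.3, 1.2]
width: 0.0402
```

```bash
python3 - <<'E'
from h import *
im,c=snap('wrist','w11.png'); rel([.6315,.161,.057],-5.5)
import pickle; pickle.dump(c,open('c11.pkl','wb'))
E
```

```text
t 15.7 pos [0.6333 0.1609 0.1336] shift [-0.0001 -0.0022  0.0766] turn [ 0.0052 -0.0011 -0.0022] n 0.077 0.3 F [ 0.6 -0.2  0.1]
```

View pics/w11.png

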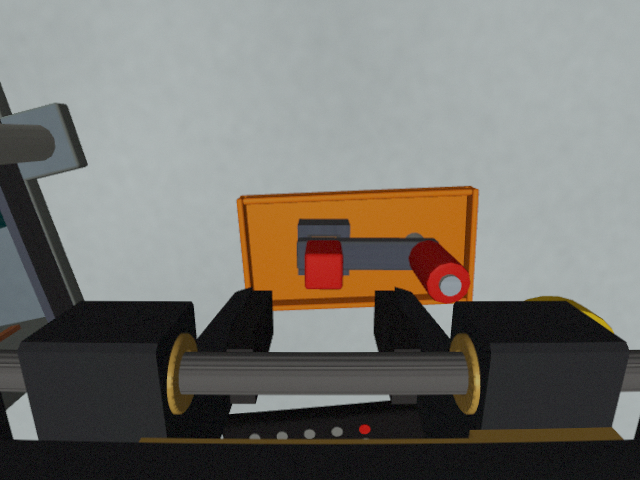

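```bash
python3 - <<'E'
from h import *
import pickle; c=pickle.load(open('c11.pkl','rb'))
q=ray(c,[(304.5,256),(342,255),(343,288),(305.5,289)],.065)[:,:2]; print(q.mean(0)); d=np.roll(q,-1,0)-q; print(np.linalg.norm(d,axis=1),[np.degrees(np.arctan2(*v[::-1])).round(1) for v in d])
h=ray(c,[(451,286)],.081)[0,:2]; v=h-q.mean(0);print(h,np.linalg.norm(v),np.degrees(np.arctan2(*v[::-1])))
q=ray(c,[(238,197),(477,188),(476,304),(250,311)],.016)[:,:2];d=np.roll(q,-1,0)-q; print('tray',q.round(4),q.mean(0),np.linalg.norm(d,axis=1),[np.degrees(np.arctan2(*v[::-1])).round(1) for v in d])
rel([.6315,.161,.057],-5.5)
E
```

```text
[0.63236777 0.16058258]
[0.01905887 0.01791119 0.01950516 0.01792348] [np.float64(86.0), np.float64(-3.3), np.float64(-94.0), np.float64(175.3)]
[0.63982775 0.22097108] 0.06084753091441497 82.95774550680808
tray [[0.5957 0.1115]
 [0.6045 0.2575]
 [0.6813 0.257 ]
 [0.6715 0.1077]] [0.63825009 0.18343952] [0.14628407 0.07685414 0.14959797 0.07583086] [np.float64(86.6), np.float64(-0.4), np.float64(-93.8), np.float64(177.2)]
t 15.7 pos [0.6333 0.1609 0.1336] shift [-0.0001 -0.0022  0.0766] turn [ 0.0052 -0.0011 -0.0022] n 0.077 0.3 F [ 0.6 -0.2  0.1]
```

>>> step_arm --plan '[[[0,-0.002,0.04],[0.003,0,0]],[[0,-0.002,0.065],[0.003,0,0]],[[0,-0.002,0.075],[0.003,0,0]],[[0,-0.002,0.076],[0.003,0,0]],[[0,-0.002,0.076],[0.003,0,0]]]'

```text
t: 16.2
ee_pos: [0.6322, 0.1623, 0.0581]
eef_rot: [[0.097, 0.995, 0.004], [0.995, -0.097, 0.001], [0.002, 0.003, -1.0]]
force: [-0.1, 0.2, 0.2]
width: 0.0395
```

>>> step_arm --plan '[[[0,0,0],[0,0,0]],[[0,0,0],[0,0,0]],[[0,0,0],[0,0,0]],[[0,0,0],[0,0,0]],[[0,0,0],[0,0,0]],[[0,0,0],[0,0,0]]]' --hand 0.0 --force 45

```text
t: 16.8
ee_pos: [0.6316, 0.162, 0.0574]
eef_rot: [[0.097, 0.995, 0.002], [0.995, -0.097, 0.001], [0.001, 0.002, -1.0]]
force: [-0.1, -1.4, 5.6]
width: 0.0194
```

```bash
python3 - <<'E'
from h import *
o=get_obs(); print(o['width'],o['ee_pos'],o['eef_rot'].round(4),jawyaw(),o['force'])
E
```

```text
0.019422354634861166 [0.63155304 0.16199897 0.05741847] [[ 9.660e-02  9.953e-01  2.400e-03]
 [ 9.953e-01 -9.660e-02  7.000e-04]
 [ 1.000e-03  2.300e-03 -1.000e+00]] -5.542898003300694 [-0.12140086 -1.42676976  5.63506902]
```

```bash
python3 - <<'E'
from h import *
rel([.597,-.2626,.25],8.5)
E
```

```text
t 16.8 pos [0.6316 0.162  0.0574] shift [-0.4258  0.0071 -0.193 ] turn [ 0.0024 -0.0007 -0.2451] n 0.468 14.0 F [-0.1 -1.4  5.6]
```

>>> step_arm --plan '[[[0,0,-0.03],[0,0,0]],[[0,0,-0.08],[0,0,0]],[[0,0,-0.13],[0,0,0]],[[0,0,-0.18],[0,0,0]],[[-0.02,0,-0.19],[0,0,0]],[[-0.07,0,-0.19],[0,0,0]]]'

```text
t: 17.4
ee_pos: [0.6255, 0.0946, 0.2492]
eef_rot: [[0.092, 0.996, 0.007], [0.996, -0.092, 0.003], [0.004, 0.007, -1.0]]
force: [0.8, -0.2, -2.5]
width: 0.0195
```

```bash
python3 - <<'E'
from h import *
print(get_obs()['width']);rel([.597,-.2626,.25],8.5)
E
```

```text
0.019483214132390507
t 17.4 pos [0.6255 0.0946 0.2492] shift [-0.3583  0.0045 -0.0021] turn [ 0.0069 -0.0028 -0.2406] n 0.358 13.8 F [ 0.8 -0.2 -2.5]
```

>>> step_arm --plan '[[[-0.05,0.002,0],[0,0,-0.1]],[[-0.1,0.004,0],[0,0,-0.2]],[[-0.15,0.005,0],[0.003,-0.001,-0.24]],[[-0.2,0.005,0],[0.003,-0.001,-0.24]],[[-0.25,0.005,0],[0.003,-0.001,-0.24]],[[-0.3,0.005,0],[0.003,-0.001,-0.24]],[[-0.34,0.005,0],[0.003,-0.001,-0.24]],[[-0.358,0.005,0],[0.003,-0.001,-0.24]]]'

```text
t: 18.2
ee_pos: [0.592, -0.2682, 0.2433]
eef_rot: [[-0.139, 0.99, -0.006], [0.99, 0.139, -0.0], [0.001, -0.006, -1.0]]
force: [0.1, -0.8, -3.0]
width: 0.0195
```

>>> step_arm --plan '[[[0,0,0],[0,0,0]],[[0,0,0.02],[0,0,0]],[[0,0,0.04],[0,0,0]],[[0,0,0.04],[0,0,0]],[[0,0,0.04],[0,0,0]]]'

```text
t: 18.7
ee_pos: [0.5936, -0.2629, 0.2046]
eef_rot: [[-0.144, 0.99, -0.005], [0.99, 0.144, 0.001], [0.002, -0.005, -1.0]]
force: [-0.2, 0.6, -2.0]
width: 0.0195
```

```bash
python3 - <<'E'
from h import *
im,c=snap('wrist','w12.png'); rel([.597,-.2626,.15],8.5); print(get_obs()['width'])
import pickle; pickle.dump(c,open('c12.pkl','wb'))
E
```

```text
t 18.75 pos [ 0.5943 -0.2635  0.2059] shift [0.0005 0.0029 0.0559] turn [-0.0027 -0.0004 -0.004 ] n 0.056 0.3 F [ 0.8  0.1 -1.7]
0.019573951766580475
```

View pics/w12.png

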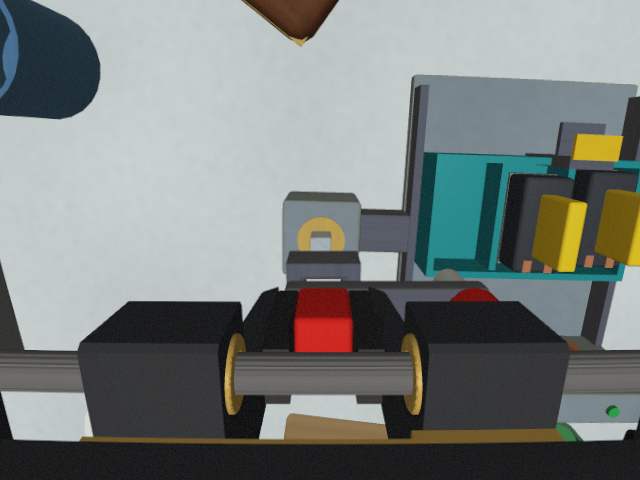

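```bash
python3 - <<'E'
from h import *
im=cv2.imread('pics/w12.png'); cv2.imwrite('pics/w12z.png',cv2.resize(im[190:290,270:380],(660,600),interpolation=cv2.INTER_CUBIC))
E
```

```text
(no output)
```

View pics/w12z.png

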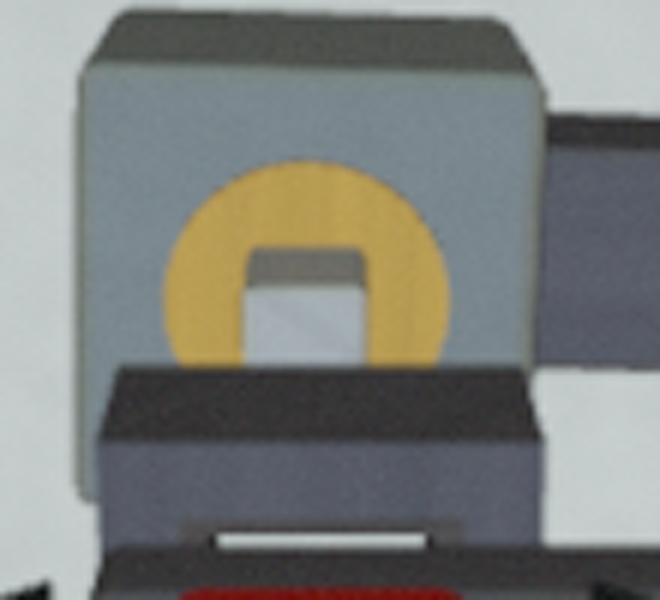

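```bash
python3 - <<'E'
from h import *
import pickle; c=pickle.load(open('c12.pkl','rb'));o=get_obs()
z=lambda l:[(270+x/6,190+y/6) for x,y in l]
T=lambda P:((P-o['ee_pos'])@o['eef_rot']).round(4).tolist()
print('shaft rear edge',T(ray(c,z([(245,288),(366,288)]),.077)), ray(c,z([(305.5,288)]),.077))
print('boss bottom rear',T(ray(c,z([(118,370),(530,368)]),o['ee_pos'][2]-.0534)))
print('boss top rear',T(ray(c,z([(98,440),(545,438)]),o['ee_pos'][2]-.0334)))
E
```

```text
shaft rear edge [[-0.0072, -0.0035, 0.1289], [0.0061, -0.0035, 0.1289]] [[ 0.5905959  -0.26453623  0.077     ]]
boss bottom rear [[-0.0149, -0.0156, 0.0534], [0.0173, -0.0158, 0.0534]]
boss top rear [[-0.0147, -0.0162, 0.0334], [0.0166, -0.0164, 0.0335]]
```

>>> step_arm --plan '[[[-0.001,0.003,0.03],[-0.002,0,0]],[[-0.001,0.003,0.05],[-0.002,0,0]],[[-0.001,0.003,0.066],[-0.002,0,0]],[[-0.001,0.003,0.068],[-0.002,0,0]],[[-0.001,0.003,0.068],[-0.002,0,0]],[[-0.001,0.003,0.068],[-0.002,0,0]]]'

```text
t: 19.35
ee_pos: [0.598, -0.2655, 0.1392]
eef_rot: [[-0.143, 0.99, 0.002], [0.99, 0.143, -0.001], [-0.001, 0.001, -1.0]]
force: [-0.9, -0.1, -1.9]
width: 0.0196
```

```bash
python3 - <<'E'
from h import *
im,c=snap('wrist','w13.png'); rel([.597,-.2626,.1104],8.5); o=get_obs(); print(o['moment'])
im,c=snap('scene','s13.png')
a=cv2.imread('pics/w13.png')[190:310,260:390]; b=cv2.imread('pics/s13.png')[230:310,220:330]
cv2.imwrite('pics/z13.png',np.hstack([cv2.resize(a,(400,369)),cv2.resize(b,(400,369))]))
E
```

```text
t 19.4 pos [ 0.598  -0.2656  0.1393] shift [ 0.0032 -0.0006  0.0289] turn [ 0.0016  0.0016 -0.0052] n 0.029 0.3 F [ 0.  -0.9 -1.8]
[-0.04255039  0.02923639 -0.05124873]
```

View pics/z13.png

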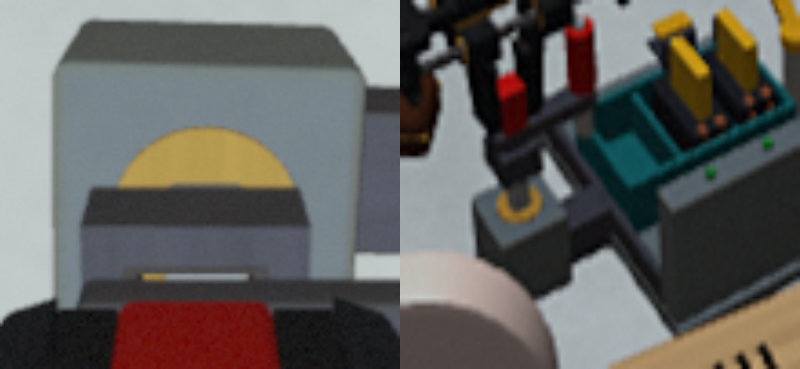

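```bash
python3 - <<'E'
from h import *
c=calibration('wrist');o=get_obs()
z=lambda l:[(260+x/3.077,190+y/3.075) for x,y in l]
T=lambda P:((P-o['ee_pos'])@o['eef_rot']).round(4).tolist()
print('ring',T(ray(c,z([(118,187),(298,187),(208,126)]),.055)))
print('gbox',T(ray(c,z([(55,68),(362,74)]),.055)))
print('boss',T(ray(c,z([(84,225),(309,225)]),o['ee_pos'][2]-.0334)),T(ray(c,z([(92,187),(300,188)]),o['ee_pos'][2]-.0534)))
E
```

```text
ring [[-0.0137, -0.0061, 0.0843], [0.0186, -0.0061, 0.0843], [0.0025, -0.0174, 0.0843]]
gbox [[-0.0243, -0.0278, 0.0843], [0.0294, -0.0267, 0.0842]]
boss [[-0.0151, -0.0152, 0.0334], [0.0158, -0.0152, 0.0334]] [[-0.0157, -0.0149, 0.0534], [0.0162, -0.0148, 0.0534]]
```

>>> step_arm --plan '[[[0.002,0,0],[0.001,0.001,0]],[[0.002,0,0.004],[0.001,0.001,0]],[[0.002,0,0.008],[0.001,0.001,0]],[[0.002,0,0.012],[0.001,0.001,0]],[[0.002,0,0.014],[0.001,0.001,0]]]'

```text
t: 19.95
ee_pos: [0.5961, -0.263, 0.1226]
eef_rot: [[-0.143, 0.99, -0.003], [0.99, 0.143, 0.001], [0.002, -0.003, -1.0]]
force: [-0.0, -0.3, -2.3]
width: 0.0197
```

```bash
python3 - <<'E'
from h import *
rel([.597,-.2626,.1104],8.5); o=get_obs(); print(o['moment'])
E
```

```text
t 19.95 pos [ 0.5961 -0.263   0.1226] shift [0.0002 0.001  0.0122] turn [-0.0028 -0.0018 -0.0052] n 0.012 0.4 F [-0.  -0.3 -2.3]
[-0.01100242  0.02744038  0.0274171 ]
```

>>> step_arm --plan '[[[0,0,0.005],[0,0,0]],[[0,0,0.009],[0,0,0]],[[0,0,0.012],[0,0,0]],[[0,0,0.013],[0,0,0]]]'

```text
t: 20.35
ee_pos: [0.5964, -0.2631, 0.1104]
eef_rot: [[-0.143, 0.99, -0.002], [0.99, 0.143, 0.001], [0.001, -0.002, -1.0]]
force: [-1.7, 0.4, 2.0]
width: 0.0193
```

```bash
python3 - <<'E'
from h import *
rel([.597,-.2626,.1104],8.5); o=get_obs(); print(o['moment'])
E
```

```text
t 20.35 pos [ 0.5964 -0.2631  0.1104] shift [ 0.0004  0.0006 -0.    ] turn [-0.0023 -0.0014 -0.0052] n 0.001 0.3 F [-1.7  0.4  2. ]
[0.08139336 0.27730726 0.019099  ]
```

>>> step_arm --plan '[[[0,0,0],[0,0,0]],[[0,0,0],[0,0,0]],[[0,0,0],[0,0,0]],[[0,0,-0.02],[0,0,0]],[[0,0,-0.06],[0,0,0]],[[0,0,-0.09],[0,0,0]],[[0.05,0,-0.09],[0,0,0]],[[0.06,0,-0.09],[0,0,0]]]' --hand 0.042

```text
t: 21.15
ee_pos: [0.5887, -0.2015, 0.2029]
eef_rot: [[-0.144, 0.99, 0.001], [0.99, 0.144, 0.001], [0.001, 0.001, -1.0]]
force: [0.2, -0.8, -0.2]
width: 0.0418
```

```bash
python3 - <<'E'
from h import *
im,c=snap('wrist','w14.png'); rel([.5881,-.2033,.122],8.5)
import pickle; pickle.dump(c,open('c14.pkl','wb'))
E
```

```text
t 21.2 pos [ 0.5881 -0.201   0.2018] shift [-0.0024 -0.0003  0.0798] turn [-0.0004 -0.0016 -0.0031] n 0.08 0.2 F [-0.8  1.3  0.4]
```

View pics/w14.png

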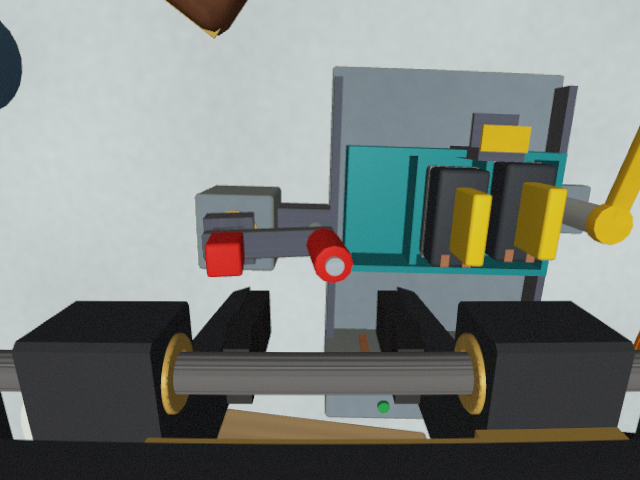

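```bash
python3 - <<'E'
from h import *
import pickle; c=pickle.load(open('c14.pkl','rb'))
h=ray(c,[(333,265)],.134)[0]; q=ray(c,[(205,235),(242,234),(243,275),(208,276)],.118)[:,:2]; print(h,q.mean(0)); v=h[:2]-q.mean(0); print(np.linalg.norm(v),np.degrees(np.arctan2(*v[::-1])))
E
```

```text
[ 0.58516331 -0.19671638  0.134     ] [ 0.59331442 -0.25609791]
0.059938351913271744 97.81595989522606
```

```bash
python3 - <<'E'
from h import *
im,c=snap('wrist','w15.png'); rel([.5881,-.2033,.122],8.5)
bgr=cv2.imread('pics/w15.png'); h=cv2.cvtColor(bgr,cv2.COLOR_BGR2HSV)
m=(cv2.inRange(h,(0,150,110),(8,255,255))|cv2.inRange(h,(172,150,110),(180,255,255)))
cs,_=cv2.findContours(m,cv2.RETR_EXTERNAL,cv2.CHAIN_APPROX_NONE)
for k in cs:
    if cv2.contourArea(k)>100: print(cv2.contourArea(k),cv2.boundingRect(k),cv2.minAreaRect(k))
cv2.imwrite('pics/w15z.png',cv2.resize(bgr[220:290,190:360],(800,330),interpolation=cv2.INTER_CUBIC))
import pickle; pickle.dump(c,open('c15.pkl','wb'))
E
```

```text
t 21.25 pos [ 0.5881 -0.2025  0.2012] shift [-0.0009 -0.      0.0792] turn [-0.0012 -0.0006 -0.0028] n 0.079 0.2 F [-0.2 -0.7 -0.1]
1421.5 (203, 234, 38, 45) ((221.41439819335938, 255.63035583496094), (43.97669219970703, 35.929893493652344), 86.42366790771484)
1594.5 (306, 230, 46, 55) ((326.1933288574219, 258.1346740722656), (55.120819091796875, 37.888938903808594), 47.862403869628906)
```

View pics/w15z.png

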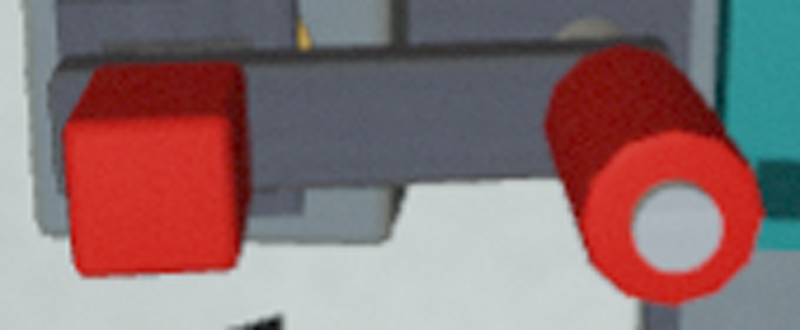

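```bash
python3 - <<'E'
from h import *
import pickle; c=pickle.load(open('c15.pkl','rb')); o=get_obs()
for uv,z in [((333,266.1),.134),((222.5,261.4),.118)]:
  P=ray(c,[uv],z)[0]; print(P,(P-o['ee_pos'])@o['eef_rot'])
# ambient check with shaft gearbox far corners
print(ray(c,[(199,270),(271,271)],.055))
E
```

```text
[ 0.58469554 -0.19626163  0.134     ] [ 0.00659846 -0.00240427  0.06717312]
[ 0.59597228 -0.25619987  0.118     ] [-5.43513341e-02  7.82681265e-05  8.31329506e-02]
[[ 0.62690539 -0.28609133  0.055     ]
 [ 0.62005561 -0.23423693  0.055     ]]
```

>>> step_arm --plan '[[[0.004,-0.001,0.04],[0,0,0]],[[0.004,-0.001,0.07],[0,0,0]],[[0.004,-0.001,0.078],[0,0,0]],[[0.004,-0.001,0.078],[0,0,0]],[[0.004,-0.001,0.078],[0,0,0]]]'

```text
t: 21.75
ee_pos: [0.5873, -0.2009, 0.1236]
eef_rot: [[-0.142, 0.99, -0.001], [0.99, 0.142, 0.0], [0.0, -0.001, -1.0]]
force: [0.6, 1.1, -0.4]
width: 0.042
```

>>> step_arm --plan '[[[0,0,0],[0,0,0]],[[0,0,0],[0,0,0]],[[0,0,0],[0,0,0]],[[0,0,0],[0,0,0]],[[0,0,0],[0,0,0]],[[-0.002,0,0],[0,0,0]]]' --hand 0.0 --force 25

```text
t: 22.35
ee_pos: [0.5877, -0.1989, 0.1252]
eef_rot: [[-0.142, 0.99, -0.0], [0.99, 0.142, 0.006], [0.006, 0.001, -1.0]]
force: [-2.9, 15.7, 11.4]
width: 0.0222
```

```bash
python3 - <<'E'
from h import *
o=get_obs();print(o['width'],o['moment']); rel([.5881,-.2033,.122],8.5)
E
```

```text
0.02219069944229653 [2.54226233 0.30519728 0.01861588]
t 22.35 pos [ 0.5877 -0.1989  0.1252] shift [-0.0045 -0.0003  0.0032] turn [ 0.0008 -0.0057 -0.0059] n 0.005 0.5 F [-2.9 15.7 11.4]
```

>>> step_arm --plan '[[[0.002,0,-0.002],[0,0,0]],[[0.002,0,-0.004],[0,0,0]],[[0.002,0,-0.004],[0,0,0]]]'

```text
t: 22.65
ee_pos: [0.5869, -0.1999, 0.1275]
eef_rot: [[-0.143, 0.99, -0.001], [0.99, 0.143, 0.001], [0.001, -0.001, -1.0]]
force: [-1.0, 2.5, 2.6]
width: 0.0217
```

```bash
python3 - <<'E'
from h import *
o=get_obs();print(o['width'],o['moment']); rel([.5881,-.2033,.122],8.5)
snap('scene','s16.png'); a=cv2.imread('pics/s16.png'); cv2.imwrite('pics/s16z.png',cv2.resize(a[200:310,200:360],(800,550),interpolation=cv2.INTER_CUBIC))
E
```

```text
0.021688096301848526 [0.41662251 0.02561106 0.0493014 ]
t 22.65 pos [ 0.5869 -0.1999  0.1275] shift [-0.0035  0.0007  0.0055] turn [-0.0006 -0.0006 -0.0051] n 0.007 0.3 F [-1.   2.5  2.6]
```

View pics/s16z.png

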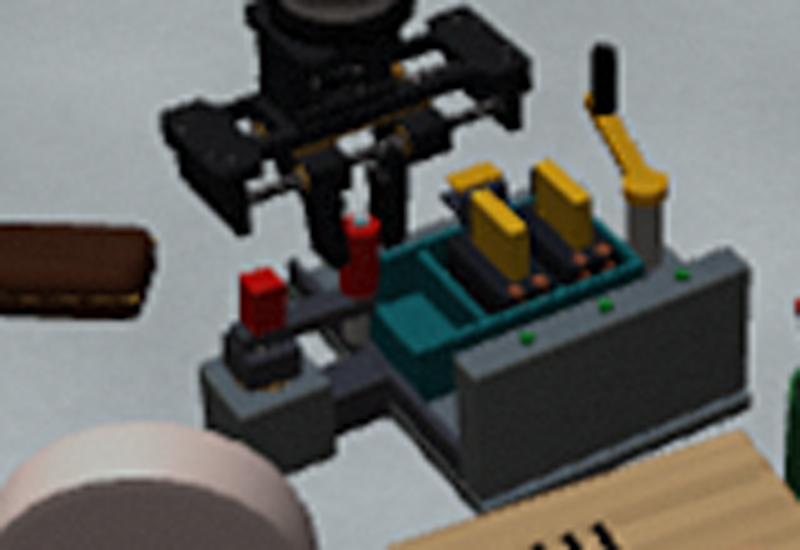

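```bash
cat >> h.py <<'E'
def arc(cen,r,th0,step,n,z=None):
    o=get_obs();R=o['eef_rot']
    for i in range(1,n+1):
        a=np.radians(th0-step*i); p=np.array([cen[0]+r*np.cos(a),cen[1]+r*np.sin(a),z or o['ee_pos'][2]])
        d=R.T@(p-o['ee_pos']); print('[%.3f, %.3f, %.3f]'%tuple(d),end=' ')
    print('th end',th0-step*n)
def ang(cen):
    o=get_obs();v=o['ee_pos'][:2]-np.array(cen);print('t',round(o['t'],2),'pos',o['ee_pos'].round(4),'th',np.degrees(np.arctan2(v[1],v[0])).round(1),'r',np.linalg.norm(v).round(4),'F',o['force'].round(1),'M',o['moment'].round(2),'w',o['width'].round(4),'jaw',jawyaw().round(1))
E
python3 - <<'E'
from h import *
C=(.5962,-.261); ang(C); arc(C,.06,98.5,15,6)
E
```

```text
Traceback (most recent call last):
  File "h.py", line 43, in ang
    o=get_obs();v=o['ee_pos'][:2]-np.array(cen);print('t',round(o['t'],2),'pos',o['ee_pos'].round(4),'th',np.degrees(np.arctan2(v[1],v[0])).round(1),'r',np.linalg.norm(v).round(4),'F',o['force'].round(1),'M',o['moment'].round(2),'w',o['width'].round(4),'jaw',jawyaw().round(1))
                                                                                                                                                                                                                                         ^^^^^^^^^^^^^^^^
AttributeError: 'float' object has no attribute 'round'
```

```bash
sed -i "s/o\['width'\].round(4)/round(o['width'],4)/" h.py
python3 - <<'E'
from h import *
C=(.5962,-.261); ang(C); arc(C,.06,98.5,15,6)
E
```

```text
t 22.7 pos [ 0.5869 -0.1999  0.1274] th 98.7 r 0.0618 F [-0.2  3.1  3.1] M [ 0.48  0.03 -0.04] w 0.0218 jaw 8.2
[-0.004, 0.016, -0.000] [-0.010, 0.030, -0.000] [-0.019, 0.043, -0.000] [-0.032, 0.052, -0.000] [-0.046, 0.058, -0.000] [-0.061, 0.061, -0.000] th end 8.5
```

>>> step_arm --plan '[[[-0.004,0.016,0],[0,0,0]],[[-0.01,0.03,0],[0,0,0]],[[-0.019,0.043,0],[0,0,0]],[[-0.032,0.052,0],[0,0,0]],[[-0.046,0.058,0],[0,0,0]],[[-0.061,0.061,0],[0,0,0]]]'

```text
t: 23.3
ee_pos: [0.659, -0.2516, 0.1289]
eef_rot: [[-0.143, 0.99, 0.004], [0.99, 0.143, 0.001], [-0.0, 0.004, -1.0]]
force: [2.1, 3.2, 5.4]
width: 0.0213
```

```bash
python3 - <<'E'
from h import *
C=(.5962,-.261); ang(C); arc(C,.06,8.5,15,6)
snap('scene','s17.png'); a=cv2.imread('pics/s17.png'); cv2.imwrite('pics/s17z.png',cv2.resize(a[200:310,200:360],(800,550),interpolation=cv2.INTER_CUBIC))
E
```

```text
t 23.3 pos [ 0.659  -0.2516  0.1289] th 8.5 r 0.0634 F [2.1 3.2 5.4] M [ 0.69 -0.14 -0.  ] w 0.0213 jaw 8.2
[-0.016, -0.005, -0.000] [-0.030, -0.011, -0.000] [-0.043, -0.021, -0.000] [-0.052, -0.033, -0.000] [-0.058, -0.048, -0.000] [-0.060, -0.063, -0.000] th end -81.5
```

View pics/s17z.png

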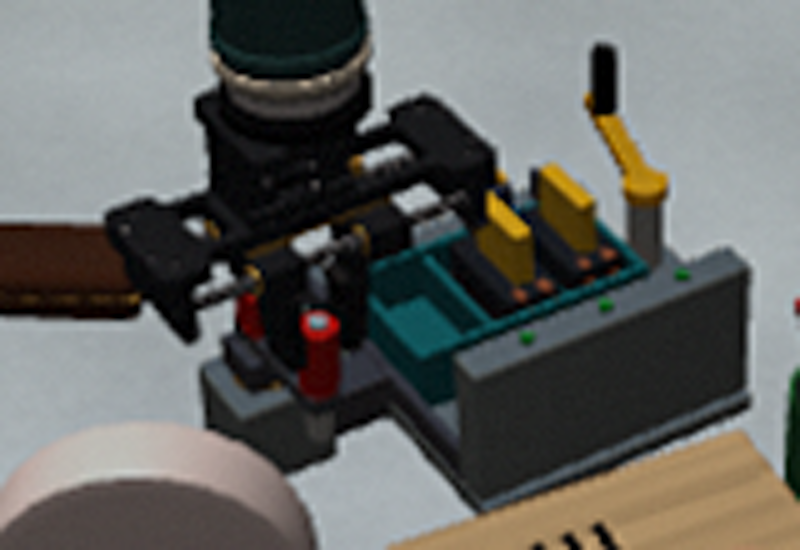

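>>> step_arm --plan '[[[-0.016,-0.005,0.001],[0,0,0]],[[-0.03,-0.011,0.001],[0,0,0]],[[-0.043,-0.021,0.001],[0,0,0]],[[-0.052,-0.033,0.001],[0,0,0]],[[-0.058,-0.048,0.001],[0,0,0]],[[-0.06,-0.063,0.001],[0,0,0]]]'

```text
t: 23.95
ee_pos: [0.6057, -0.3244, 0.1306]
eef_rot: [[-0.142, 0.99, 0.009], [0.99, 0.142, -0.007], [-0.008, 0.008, -1.0]]
force: [3.2, -2.7, 9.0]
width: 0.0211
```

```bash
python3 - <<'E'
from h import *
C=(.5962,-.261); ang(C); arc(C,.06,-81.5,15,6)
E
```

```text
t 23.95 pos [ 0.6057 -0.3244  0.1306] th -81.5 r 0.0642 F [ 3.2 -2.7  9. ] M [-0.05 -0.6   0.01] w 0.0211 jaw 8.2
[0.006, -0.016, -0.000] [0.012, -0.030, -0.000] [0.021, -0.043, -0.001] [0.034, -0.052, -0.001] [0.048, -0.058, -0.001] [0.064, -0.060, -0.001] th end -171.5
```

>>> step_arm --plan '[[[0.006,-0.016,-0.001],[0,0,0]],[[0.012,-0.03,-0.002],[0,0,0]],[[0.021,-0.044,-0.002],[0,0,0]],[[0.034,-0.053,-0.002],[0,0,0]],[[0.048,-0.059,-0.002],[0,0,0]],[[0.064,-0.062,-0.002],[0,0,0]]]'

```text
t: 24.55
ee_pos: [0.5334, -0.2673, 0.1298]
eef_rot: [[-0.141, 0.99, 0.005], [0.99, 0.141, -0.003], [-0.004, 0.005, -1.0]]
force: [9.7, -2.3, -3.0]
width: 0.0212
```

```bash
python3 - <<'E'
from h import *
C=(.5962,-.261); ang(C); arc(C,.061,-171.5,15,6)
E
```

```text
t 24.55 pos [ 0.5334 -0.2673  0.1298] th -174.3 r 0.0631 F [ 9.7 -2.3 -3. ] M [-0.33 -1.82 -0.02] w 0.0212 jaw 8.1
[0.013, 0.004, -0.000] [0.028, 0.010, -0.000] [0.040, 0.020, -0.000] [0.050, 0.032, -0.000] [0.056, 0.047, -0.000] [0.058, 0.063, 0.000] th end -261.5
```

>>> step_arm --plan '[[[0.013,0.003,0],[0,0,0]],[[0.028,0.009,0],[0,0,0]],[[0.04,0.019,0],[0,0,0]],[[0.05,0.031,0],[0,0,0]],[[0.057,0.046,0],[0,0,0]],[[0.06,0.062,0],[0,0,0]]]'

```text
t: 25.15
ee_pos: [0.5859, -0.2008, 0.1291]
eef_rot: [[-0.145, 0.989, 0.002], [0.989, 0.145, -0.008], [-0.008, 0.0, -1.0]]
force: [1.2, -15.6, 0.9]
width: 0.0217
```

```bash
python3 - <<'E'
from h import *
C=(.5962,-.2622); ang(C); arc(C,.0625,98.5,20,8)
snap('scene','s18.png'); a=cv2.imread('pics/s18.png'); cv2.imwrite('pics/s18z.png',cv2.resize(a[200:310,200:360],(800,550),interpolation=cv2.INTER_CUBIC))
E
```

```text
t 25.15 pos [ 0.5859 -0.2008  0.1291] th 99.5 r 0.0623 F [  1.2 -15.6   0.9] M [-3.01 -0.07 -0.06] w 0.0217 jaw 8.3
[-0.003, 0.022, 0.000] [-0.014, 0.041, 0.000] [-0.031, 0.055, 0.000] [-0.051, 0.063, 0.000] [-0.073, 0.063, 0.001] [-0.093, 0.055, 0.001] [-0.110, 0.042, 0.001] [-0.121, 0.023, 0.001] th end -61.5
```

View pics/s18z.png

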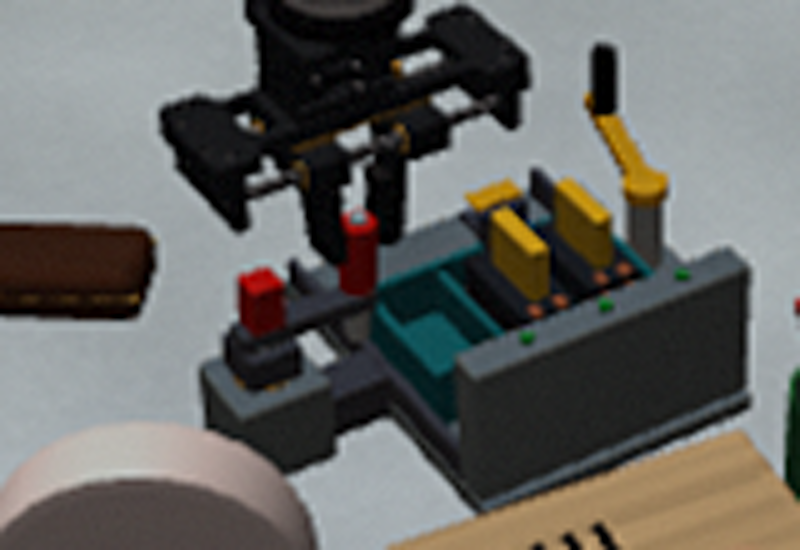

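>>> step_arm --plan '[[[-0.006,0.022,0],[0,0,0]],[[-0.017,0.04,0],[0,0,0]],[[-0.033,0.054,0],[0,0,0]],[[-0.053,0.061,0],[0,0,0]],[[-0.075,0.061,0],[0,0,0]],[[-0.094,0.053,0],[0,0,0]],[[-0.111,0.04,0],[0,0,0]],[[-0.122,0.022,0],[0,0,0]]]'

```text
t: 26.0
ee_pos: [0.6271, -0.3167, 0.1306]
eef_rot: [[-0.143, 0.99, 0.006], [0.99, 0.143, -0.003], [-0.004, 0.006, -1.0]]
force: [3.5, 0.1, 6.7]
width: 0.0215
```

```bash
python3 - <<'E'
from h import *
C=(.5962,-.2622); ang(C); arc(C,.0615,-61.5,20,8)
E
```

```text
t 26.0 pos [ 0.6271 -0.3167  0.1306] th -60.5 r 0.0627 F [3.5 0.1 6.7] M [ 0.47 -0.48 -0.03] w 0.0215 jaw 8.2
[-0.003, -0.022, -0.000] [0.000, -0.044, -0.000] [0.011, -0.062, -0.000] [0.027, -0.076, -0.001] [0.047, -0.083, -0.001] [0.069, -0.083, -0.001] [0.089, -0.076, -0.001] [0.105, -0.063, -0.001] th end -221.5
```

>>> step_arm --plan '[[[-0.003,-0.022,-0.001],[0,0,0]],[[0,-0.044,-0.001],[0,0,0]],[[0.011,-0.062,-0.001],[0,0,0]],[[0.027,-0.076,-0.001],[0,0,0]],[[0.047,-0.083,-0.001],[0,0,0]],[[0.069,-0.083,-0.001],[0,0,0]],[[0.089,-0.076,-0.001],[0,0,0]],[[0.105,-0.063,-0.001],[0,0,0]]]'

```text
t: 26.8
ee_pos: [0.5486, -0.2213, 0.1297]
eef_rot: [[-0.143, 0.99, 0.005], [0.99, 0.143, -0.005], [-0.006, 0.004, -1.0]]
force: [9.8, -13.2, -7.3]
width: 0.0208
```

```bash
python3 - <<'E'
from h import *
C=(.5962,-.2622); ang(C); arc(C,.0615,138.5,20,8)
E
```

```text
t 26.8 pos [ 0.5486 -0.2213  0.1297] th 139.3 r 0.0628 F [  9.8 -13.2  -7.3] M [-2.42 -1.8  -0.07] w 0.0208 jaw 8.2
[0.010, 0.020, 0.000] [0.014, 0.041, 0.000] [0.011, 0.062, 0.000] [-0.000, 0.081, 0.000] [-0.016, 0.094, 0.000] [-0.036, 0.102, 0.001] [-0.058, 0.102, 0.001] [-0.078, 0.095, 0.001] th end -21.5
```

>>> step_arm --plan '[[[0.008,0.021,0],[0,0,0]],[[0.012,0.042,0],[0,0,0]],[[0.009,0.063,0],[0,0,0]],[[-0.002,0.082,0],[0,0,0]],[[-0.018,0.095,0],[0,0,0]],[[-0.038,0.103,0],[0,0,0]],[[-0.06,0.103,0],[0,0,0]],[[-0.08,0.096,0],[0,0,0]]]'

```text
t: 27.6
ee_pos: [0.6547, -0.2844, 0.1297]
eef_rot: [[-0.144, 0.99, 0.001], [0.99, 0.144, 0.002], [0.002, 0.001, -1.0]]
force: [1.1, 2.4, 5.7]
width: 0.0214
```

```bash
python3 - <<'E'
from h import *
C=(.5962,-.2622); ang(C); arc(C,.0615,-21.5,10,8)
snap('scene','s19.png'); a=cv2.imread('pics/s19.png'); cv2.imwrite('pics/s19z.png',cv2.resize(a[200:310,200:360],(800,550),interpolation=cv2.INTER_CUBIC))
E
```

```text
t 27.6 pos [ 0.6547 -0.2844  0.1297] th -20.8 r 0.0626 F [1.1 2.4 5.7] M [0.86 0.11 0.01] w 0.0214 jaw 8.3
[-0.009, -0.007, -0.000] [-0.017, -0.015, -0.000] [-0.023, -0.024, -0.000] [-0.027, -0.033, -0.000] [-0.030, -0.044, -0.000] [-0.031, -0.054, -0.000] [-0.030, -0.065, -0.000] [-0.027, -0.075, -0.000] th end -101.5
```

View pics/s19z.png

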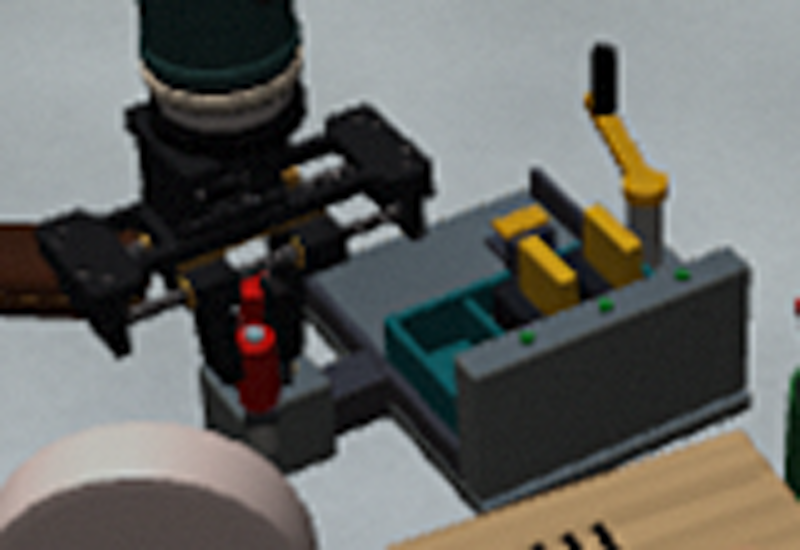

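>>> step_arm --plan '[[[-0.009,-0.007,0],[0,0,0]],[[-0.017,-0.015,0],[0,0,0]],[[-0.023,-0.024,0],[0,0,0]],[[-0.027,-0.033,0],[0,0,0]],[[-0.03,-0.044,0],[0,0,0]],[[-0.031,-0.054,0],[0,0,0]],[[-0.03,-0.065,0],[0,0,0]],[[-0.027,-0.075,0],[0,0,0]]]'

```text
t: 28.45
ee_pos: [0.5842, -0.3242, 0.1308]
eef_rot: [[-0.143, 0.99, 0.004], [0.99, 0.143, -0.003], [-0.004, 0.003, -1.0]]
force: [7.9, -2.9, 4.1]
width: 0.0216
```

```bash
python3 - <<'E'
from h import *
C=(.5962,-.2622); ang(C); arc(C,.0615,-101.5,10,8)
E
```

```text
t 28.45 pos [ 0.5842 -0.3242  0.1308] th -101.0 r 0.0632 F [ 7.9 -2.9  4.1] M [-0.53 -1.49 -0.01] w 0.0216 jaw 8.2
[0.006, -0.010, -0.000] [0.012, -0.019, -0.000] [0.020, -0.026, -0.000] [0.029, -0.032, -0.000] [0.038, -0.037, -0.000] [0.049, -0.040, -0.000] [0.059, -0.041, -0.000] [0.070, -0.040, -0.000] th end -181.5
```

>>> step_arm --plan '[[[0.006,-0.01,0],[0,0,0]],[[0.012,-0.019,0],[0,0,0]],[[0.02,-0.026,0],[0,0,0]],[[0.029,-0.032,0],[0,0,0]]]'

```text
t: 28.85
ee_pos: [0.5536, -0.3073, 0.1346]
eef_rot: [[-0.144, 0.989, 0.016], [0.989, 0.144, -0.019], [-0.021, 0.013, -1.0]]
force: [3.7, -16.5, 5.6]
width: 0.0217
```

```bash
python3 - <<'E'
from h import *
C=(.5962,-.2622); ang(C); arc(C,.0615,-141.5,10,8)
E
```

```text
t 28.85 pos [ 0.5536 -0.3073  0.1346] th -133.4 r 0.062 F [  3.7 -16.5   5.6] M [-2.14 -0.22 -0.07] w 0.0217 jaw 8.3
[0.017, -0.009, -0.000] [0.028, -0.012, -0.001] [0.038, -0.013, -0.001] [0.049, -0.012, -0.001] [0.059, -0.009, -0.001] [0.069, -0.005, -0.001] [0.078, 0.001, -0.002] [0.085, 0.009, -0.002] th end -221.5
```

```bash
python3 - <<'E'
from h import *
C=(.5962,-.2622)
im,c=snap('wrist','w20.png'); ang(C)
snap('scene','s20.png'); a=cv2.imread('pics/s20.png'); cv2.imwrite('pics/s20z.png',cv2.resize(a[200:310,200:360],(800,550),interpolation=cv2.INTER_CUBIC))
E
```

```text
t 28.9 pos [ 0.5483 -0.303   0.1331] th -139.6 r 0.063 F [-11.   -3.5  14.4] M [-0.79  1.44 -0.06] w 0.0213 jaw 8.3
```

View pics/s20z.png

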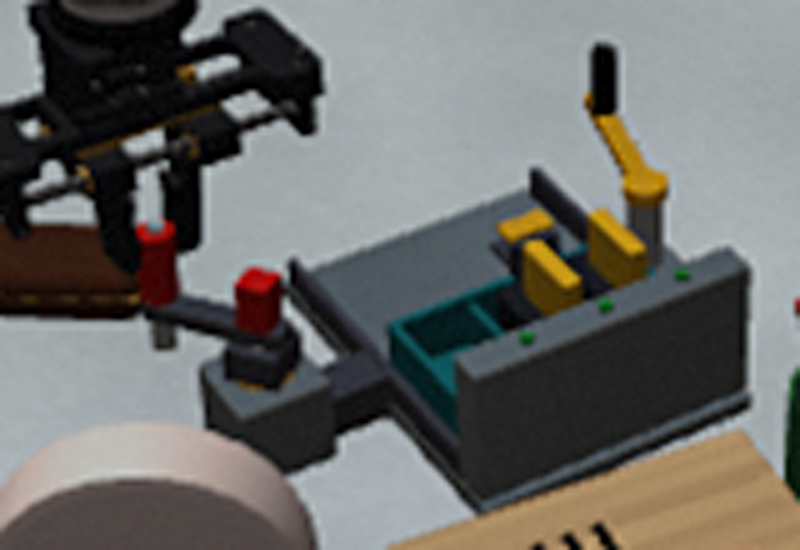

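View pics/w20.png

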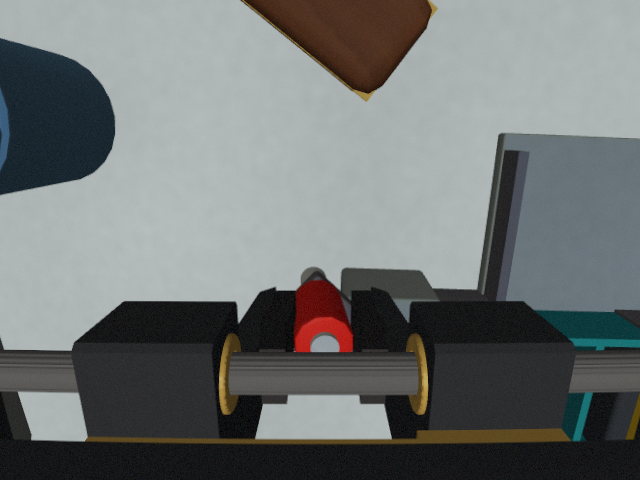

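```bash
python3 - <<'E'
from h import *
C=(.5962,-.2622); arc(C,.0615,-140.5,8,5)
E
```

```text
[0.007, -0.001, -0.000] [0.015, -0.004, -0.000] [0.024, -0.005, -0.000] [0.032, -0.006, -0.000] [0.041, -0.005, -0.000] th end -180.5
```

>>> step_arm --plan '[[[0.007,-0.001,0],[0,0,0]],[[0.015,-0.004,0],[0,0,0]],[[0.024,-0.005,0],[0,0,0]],[[0.032,-0.006,0],[0,0,0]],[[0.032,-0.006,0],[0,0,0]]]'

```text
t: 29.45
ee_pos: [0.5325, -0.2675, 0.1295]
eef_rot: [[-0.144, 0.99, -0.009], [0.99, 0.144, 0.0], [0.001, -0.009, -1.0]]
force: [-11.2, -2.7, 12.7]
width: 0.0212
```

```bash
python3 - <<'E'
from h import *
C=(.5962,-.2622); ang(C); arc(C,.0615,-172.5,8,5)
E
```

```text
t 29.45 pos [ 0.5325 -0.2675  0.1295] th -175.2 r 0.064 F [-11.2  -2.7  12.7] M [-0.31  1.67  0.04] w 0.0212 jaw 8.3
[0.005, 0.003, -0.000] [0.014, 0.005, -0.000] [0.022, 0.008, -0.000] [0.029, 0.012, -0.000] [0.036, 0.017, -0.000] th end -212.5
```

>>> step_arm --plan '[[[0.005,0.004,-0.001],[0,0,0]],[[0.013,0.006,-0.001],[0,0,0]],[[0.021,0.01,-0.001],[0,0,0]],[[0.028,0.014,-0.001],[0,0,0]],[[0.035,0.02,-0.001],[0,0,0]],[[0.035,0.02,-0.001],[0,0,0]]]'

```text
t: 30.05
ee_pos: [0.5459, -0.2335, 0.1311]
eef_rot: [[-0.146, 0.989, -0.012], [0.989, 0.146, -0.006], [-0.004, -0.013, -1.0]]
force: [-16.6, -9.8, 16.5]
width: 0.0213
```

```bash
python3 - <<'E'
from h import *
C=(.5962,-.2622); ang(C); arc(C,.0615,-215,8,5)
E
```

```text
t 30.05 pos [ 0.5459 -0.2335  0.1311] th 150.3 r 0.0579 F [-16.6  -9.8  16.5] M [-1.96  2.7   0.07] w 0.0213 jaw 8.4
[0.012, 0.007, -0.000] [0.017, 0.014, -0.000] [0.021, 0.022, -0.000] [0.024, 0.030, -0.000] [0.025, 0.038, -0.001] th end -255
```

```bash
python3 - <<'E'
from h import *
C=(.5962,-.2622)
snap('scene','s21.png'); ang(C);a=cv2.imread('pics/s21.png'); cv2.imwrite('pics/s21z.png',cv2.resize(a[200:310,200:360],(800,550),interpolation=cv2.INTER_CUBIC))
E
```

```text
t 30.1 pos [ 0.546  -0.2333  0.131 ] th 150.1 r 0.0579 F [-16.6  -9.5  16.2] M [-1.99  2.68  0.03] w 0.0217 jaw 8.4
```

View pics/s21z.png

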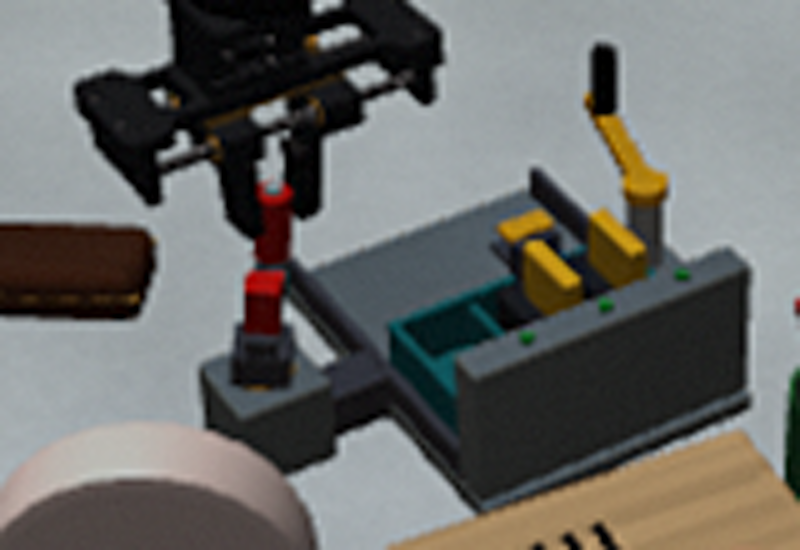

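>>> step_arm --plan '[[[0,0,0],[0,0,0]],[[0,0,0],[0,0,0]],[[0,0,0],[0,0,0]],[[0,0,-0.03],[0,0,0]],[[0,0,-0.08],[0,0,0]],[[0,0,-0.13],[0,0,0]],[[0,0.03,-0.16],[0,0,0]],[[0.03,0.06,-0.18],[0,0,0]]]' --hand 0.042

```text
t: 30.9
ee_pos: [0.6072, -0.194, 0.3126]
eef_rot: [[-0.14, 0.99, 0.001], [0.99, 0.14, -0.001], [-0.002, 0.001, -1.0]]
force: [1.0, 0.0, -0.1]
width: 0.0419
```

>>> step_arm --plan '[[[0.03,0.04,0],[0,0,0]],[[0.05,0.06,0],[0,0,0]],[[0.05,0.06,0],[0,0,0]],[[0.05,0.06,0],[0,0,0]],[[0.05,0.06,0],[0,0,0]]]'

```text
t: 31.4
ee_pos: [0.6572, -0.1345, 0.3086]
eef_rot: [[-0.143, 0.99, -0.004], [0.99, 0.143, 0.001], [0.001, -0.004, -1.0]]
force: [0.7, 0.2, 0.3]
width: 0.0422
```

```bash
python3 - <<'E'
from h import *
C=(.5962,-.2622)
im,c=snap('wrist','w22.png'); ang(C)
import pickle; pickle.dump(c,open('c22.pkl','wb'))
snap('scene','s22.png');a=cv2.imread('pics/s22.png'); cv2.imwrite('pics/s22z.png',cv2.resize(a[200:310,200:360],(800,550),interpolation=cv2.INTER_CUBIC))
E
```

```text
t 31.45 pos [ 0.6572 -0.1349  0.3089] th 64.4 r 0.1411 F [ 0.5 -0.5  1.2] M [ 0.02 -0.02  0.03] w 0.042 jaw 8.2
```

View pics/w22.png

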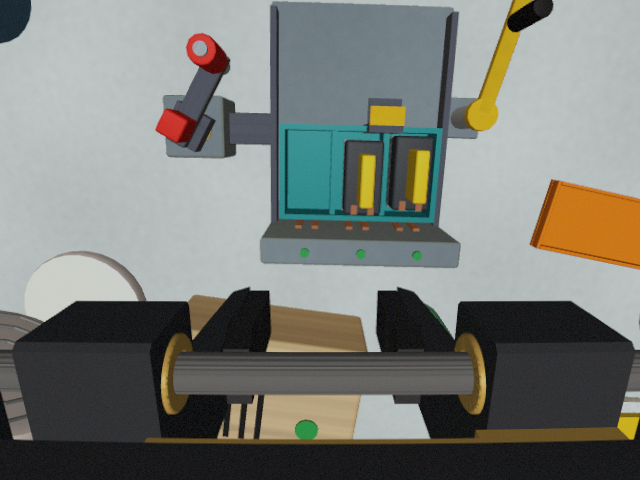

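View pics/s22z.png

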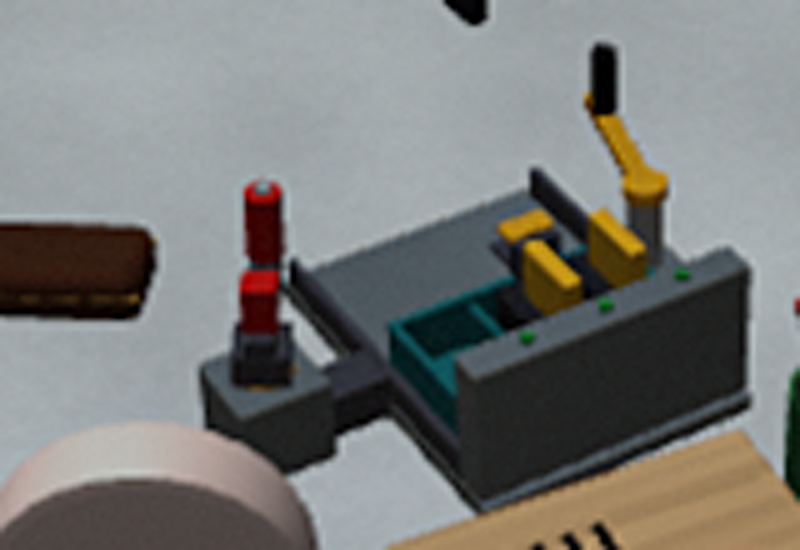

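```bash
python3 - <<'E'
from h import *
import pickle; c=pickle.load(open('c22.pkl','rb'))
bgr=cv2.imread('pics/w22.png'); cv2.imwrite('pics/w22z.png',cv2.resize(bgr[90:275,150:480],(799,448),interpolation=cv2.INTER_CUBIC))
ax=np.array([np.cos(np.radians(6.8)),np.sin(np.radians(6.8))]); S=np.array([.5968,-.2626])
for n,uv,z in [('front',[(279,125),(442,128)],.051),('back',[(277,219),(438,222)],.051),('bp top front',[(266,239),(457,243)],.102)]:
    P=ray(c,uv,z); print(n,P.round(4).tolist(),((P[:,:2]-S)@ax).round(4))
P0=np.array([[.5264,-.1914],[.5092,-.0421],[.5967,-.0309],[.615,-.1809]]); print(((P0-S)@ax).round(4))
E
```

```text
front [[0.5849, -0.1859, 0.051], [0.5657, -0.0355, 0.051]] [-0.0027 -0.004 ]
back [[0.6733, -0.1775, 0.051], [0.6536, -0.0203, 0.051]] [0.086  0.0851]
bp top front [[0.6813, -0.1805, 0.102], [0.6613, -0.0163, 0.102]] [0.0936 0.0932]
[-0.0615 -0.0609  0.0273  0.0277]
```

View pics/w22z.png

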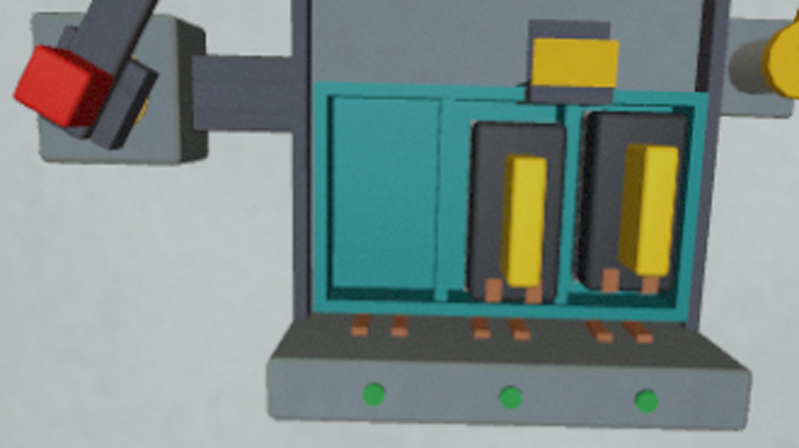

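```bash
python3 - <<'E'
from h import *
import pickle; c=pickle.load(open('c22.pkl','rb'))
ax=np.array([np.cos(np.radians(6.8)),np.sin(np.radians(6.8))]); ay=np.array([-ax[1],ax[0]]); S=np.array([.5968,-.2626])
z=lambda l:[(150+x/2.4212,90+y/2.4216) for x,y in l]
def show(n,uv,h):
    P=ray(c,z(uv),h)[:,:2]-S; print(n,(P@ax).round(4),(P@ay).round(4))
show('yellow',[(533,39),(619,40),(616,88),(530,86)],.075)
show('dark front',[(530,20),(610,22)],.075)
show('pivot',[(797,62)],.071)
show('gbox',[(38,14),(192,14),(180,163),(40,160)],.055)
show('bp top',[(275,361),(748,370),(268,417),(747,428)],.102)
show('contacts',[(362,316),(482,318),(600,322)],.06)
show('hub top',[(28,46),(112,70),(95,125),(15,96)],.118)
c3=pickle.load(open('c3.pkl','rb'))
E
```

```text
yellow [-0.0196 -0.0201 -0.0036 -0.0035] [0.1585 0.1891 0.1892 0.1582]
dark front [-0.026  -0.0261] [0.1571 0.1855]
pivot [-0.0149] [0.2553]
gbox [-0.0262 -0.0271  0.0276  0.0275] [-0.0248  0.0331  0.0268 -0.0277]
bp top [0.0937 0.093  0.1147 0.1147] [0.0694 0.2387 0.0666 0.2407]
contacts [0.0852 0.0848 0.0853] [0.098  0.1455 0.1924]
hub top [-0.0108 -0.0039  0.0131  0.0046] [-0.005   0.0213  0.0149 -0.0103]
```

```bash
python3 - <<'E'
from h import *
print(get_obs()['joint_positions'].round(1)); rel([.49,.01,.25],45)
E
```

```text
[ -13.7   13.3   88.6    0.    78.3 -111.9]
t 31.5 pos [ 0.6573 -0.1352  0.3092] shift [ 0.1673 -0.1449  0.0598] turn [-0.0023 -0.002  -0.6434] n 0.229 36.9 F [-0.1  0.2 -0.2]
```

>>> step_arm --plan '[[[0.04,-0.03,0],[0,0,-0.14]],[[0.08,-0.06,0],[0,0,-0.28]],[[0.12,-0.09,0],[0,0,-0.42]],[[0.15,-0.12,0.03],[0,0,-0.503]],[[0.167,-0.145,0.06],[0,0,-0.503]],[[0.167,-0.145,0.06],[0,0,-0.503]],[[0.167,-0.145,0.06],[0,0,-0.503]],[[0.167,-0.145,0.06],[0,0,-0.503]]]'

```text
t: 32.3
ee_pos: [0.4928, 0.0095, 0.2522]
eef_rot: [[-0.601, 0.799, 0.003], [0.799, 0.601, 0.0], [-0.001, 0.002, -1.0]]
force: [0.0, -0.9, -0.1]
width: 0.0424
```

```bash
python3 - <<'E'
from h import *
im,c=snap('wrist','w23.png'); print(jawyaw()); rel([.474,.001,.112],37)
import pickle; pickle.dump(c,open('c23.pkl','wb'))
E
```

```text
36.94592407272074
t 32.35 pos [0.4932 0.0095 0.2525] shift [ 0.005  -0.0208  0.1405] turn [ 0.0027  0.0015 -0.0009] n 0.142 0.2 F [-0.5 -0.3  0.4]
```

View pics/w23.png

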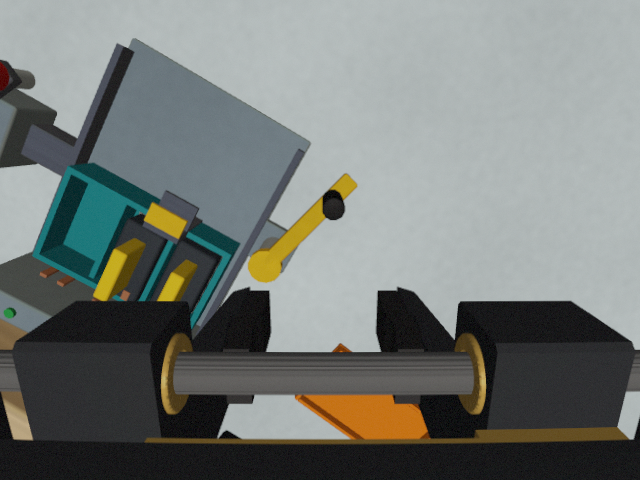

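```bash
python3 - <<'E'
from h import *
import pickle; c=pickle.load(open('c23.pkl','rb'))
k=ray(c,[(334,209)],.115)[0];p=ray(c,[(265,266)],.071)[0];v=(k-p)[:2];print(k,p,np.linalg.norm(v),np.degrees(np.arctan2(v[1],v[0])))
rel([k[0],k[1],.112],37)
E
```

```text
[0.47248472 0.00332623 0.115     ] [ 0.54893751 -0.00740762  0.071     ] 0.07720262705870845 172.00800517617446
t 32.35 pos [0.4932 0.0095 0.2525] shift [ 0.0078 -0.0207  0.1405] turn [ 0.0027  0.0015 -0.0009] n 0.142 0.2 F [-0.5 -0.3  0.4]
```

>>> step_arm --plan '[[[0.008,-0.021,0.05],[0.001,0,0]],[[0.008,-0.021,0.09],[0.001,0,0]],[[0.008,-0.021,0.125],[0.001,0,0]],[[0.008,-0.021,0.14],[0.001,0,0]],[[0.008,-0.021,0.14],[0.001,0,0]],[[0.008,-0.021,0.14],[0.001,0,0]]]'

```text
t: 32.95
ee_pos: [0.4712, 0.0036, 0.1115]
eef_rot: [[-0.601, 0.799, -0.0], [0.799, 0.601, -0.0], [0.0, -0.0, -1.0]]
force: [0.0, 0.0, -0.2]
width: 0.0418
```

>>> step_arm --plan '[[[0,0,0],[0,0,0]],[[0,0,0],[0,0,0]],[[0,0,0],[0,0,0]],[[0,0,0],[0,0,0]],[[0,0,0],[0,0,0]],[[0,0,0],[0,0,0]]]' --hand 0.0 --force 8

```text
t: 33.55
ee_pos: [0.471, 0.004, 0.1114]
eef_rot: [[-0.602, 0.798, 0.002], [0.798, 0.602, -0.0], [-0.002, 0.001, -1.0]]
force: [4.1, -2.0, 2.0]
width: 0.0156
```

```bash
python3 - <<'E'
from h import *
P=(.549,-.0085); ang(P); arc(P,.078,172.5,-13,8)
E
```

```text
t 33.55 pos [0.471  0.004  0.1114] th 170.9 r 0.079 F [ 4.1 -2.   2. ] M [-0.21 -0.78 -0.  ] w 0.0156 jaw 37.0
[-0.016, -0.012, 0.000] [-0.032, -0.019, 0.000] [-0.049, -0.023, 0.000] [-0.067, -0.023, 0.000] [-0.084, -0.018, 0.000] [-0.100, -0.010, 0.000] [-0.113, 0.001, 0.000] [-0.124, 0.015, 0.000] th end 276.5
```

```bash
python3 - <<'E'
from h import *
import pickle; c=pickle.load(open('c3.pkl','rb'))
ax=np.array([np.cos(np.radians(6.8)),np.sin(np.radians(6.8))]); ay=np.array([-ax[1],ax[0]]); S=np.array([.5968,-.2626])
z=lambda l:[(130+x/2.7517,90+y/2.75) for x,y in l]
for n,uv,h in [('bptop',[(293,548),(755,492)],.102),('bpbot',[(322,487),(716,437)],.012),('contact',[(382,474),(395,500),(385,487)],.05),('c',[(382,474),(395,500)],.06)]:
    P=ray(c,z(uv),h)[:,:2]-S; print(n,(P@ax).round(4),(P@ay).round(4))
c=pickle.load(open('c9.pkl','rb'))
bgr=cv2.imread('pics/w9.png'); cv2.imwrite('pics/w9b.png',cv2.resize(bgr[240:360,220:430],(798,456),interpolation=cv2.INTER_CUBIC))
E
```

```text
bptop [0.0938 0.0926] [0.069  0.2414]
bpbot [0.0985 0.0965] [0.0625 0.2414]
contact [0.0845 0.0964 0.0903] [0.0972 0.1009 0.0976]
c [0.0816 0.0932] [0.099  0.1026]
```

View pics/w9b.png

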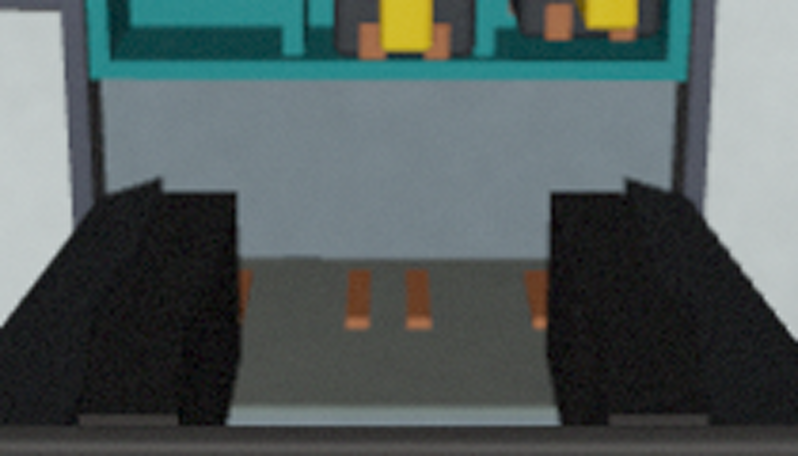

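>>> step_arm --plan '[[[0,0,0],[0,0,0]],[[0,0,0],[0,0,0]],[[0,0,0],[0,0,0]],[[0,0,-0.05],[0,0,0]],[[0,0,-0.1],[0,0,0.1]],[[0,0,-0.14],[0,0,0.25]]]' --hand 0.044

```text
t: 34.15
ee_pos: [0.4688, 0.0043, 0.2519]
eef_rot: [[-0.381, 0.924, -0.003], [0.924, 0.381, 0.0], [0.001, -0.003, -1.0]]
force: [0.9, -0.0, 0.6]
width: 0.0439
```

```bash
python3 - <<'E'
from h import *
rel([.62,-.235,.29],-30)
E
```

```text
t 34.15 pos [0.4688 0.0043 0.2519] shift [-0.2788  0.0484 -0.0386] turn [-3.100e-03 -1.000e-04  9.149e-01] n 0.286 52.4 F [ 0.9 -0.   0.6]
```

>>> step_arm --plan '[[[-0.04,0.007,-0.01],[0,0,0.14]],[[-0.08,0.014,-0.02],[0,0,0.28]],[[-0.12,0.021,-0.03],[0,0,0.42]],[[-0.16,0.028,-0.038],[0,0,0.56]],[[-0.2,0.035,-0.038],[0,0,0.7]],[[-0.24,0.042,-0.038],[0,0,0.84]],[[-0.279,0.048,-0.038],[0,0,0.915]],[[-0.279,0.048,-0.038],[0,0,0.915]]]'

```text
t: 34.95
ee_pos: [0.6221, -0.2383, 0.2856]
eef_rot: [[0.5, 0.866, -0.005], [0.866, -0.5, -0.0], [-0.003, -0.004, -1.0]]
force: [-0.4, 0.1, -0.6]
width: 0.0441
```

>>> step_arm --plan '[[[0,0,0],[0,0,0]],[[0,0,0],[0,0,0]]]'

```text
t: 35.15
ee_pos: [0.6205, -0.2337, 0.2869]
eef_rot: [[0.495, 0.869, -0.004], [0.869, -0.495, 0.001], [-0.001, -0.004, -1.0]]
force: [-0.0, -1.0, 0.1]
width: 0.0439
```

```bash
python3 - <<'E'
from h import *
im,c=snap('wrist','w24.png'); rel([.597,-.26,.16],-30)
import pickle; pickle.dump(c,open('c24.pkl','wb'))
E
```

```text
t 35.2 pos [ 0.6206 -0.2335  0.2874] shift [-0.0346 -0.0069  0.1274] turn [-0.0036  0.001   0.0061] n 0.132 0.4 F [0.  0.2 0.1]
```

View pics/w24.png

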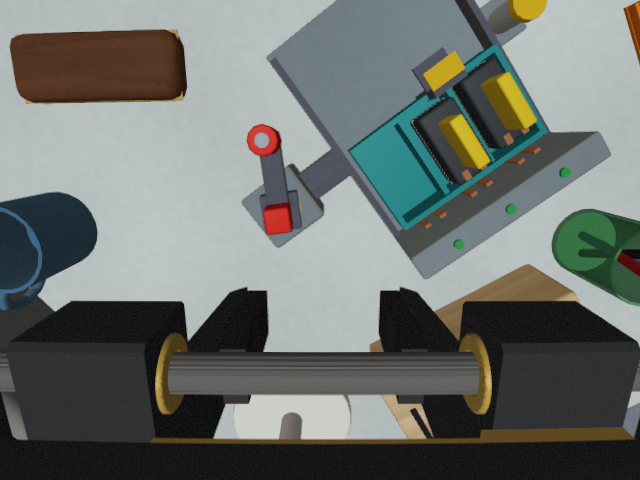

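```bash
python3 - <<'E'
from h import *
import pickle; c=pickle.load(open('c24.pkl','rb'))
for zo in (0,.01,.02):
  k=ray(c,[(277.5,219)],.118+zo)[0];h=ray(c,[(263.5,139.5)],.134+zo)[0];v=(h-k)[:2];print(k,h,np.linalg.norm(v),np.degrees(np.arctan2(v[1],v[0])))
bgr=cv2.imread('pics/w24.png'); cv2.imwrite('pics/w24z.png',cv2.resize(bgr[115:255,225:345],(600,700),interpolation=cv2.INTER_CUBIC)[100:])
E
```

```text
[ 0.59662006 -0.26008434  0.118     ] [ 0.54291631 -0.23656869  0.134     ] 0.058626612656182284 156.352479576357
[ 0.59549152 -0.25809365  0.128     ] [ 0.5436306 -0.2352999  0.144    ] 0.05664900362721334 156.2737057346412
[ 0.59436297 -0.25610295  0.138     ] [ 0.54434489 -0.23403112  0.154     ] 0.05467150942555388 156.18923314969973
```

View pics/w24z.png

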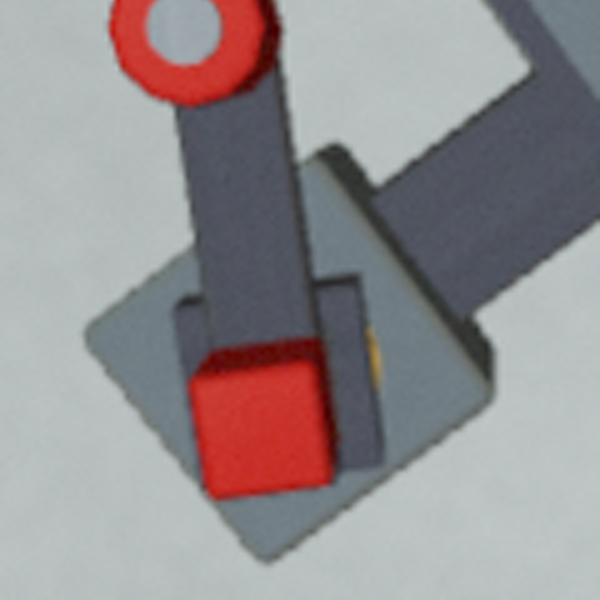

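```bash
python3 - <<'E'
from h import *
rel([.5966,-.2603,.112],-24)
E
```

```text
t 35.2 pos [ 0.6206 -0.2335  0.2874] shift [-0.035  -0.0069  0.1754] turn [-0.0036  0.0008 -0.0987] n 0.179 5.7 F [0.  0.2 0.1]
```

>>> step_arm --plan '[[[-0.035,-0.007,0.04],[-0.002,0,-0.1]],[[-0.035,-0.007,0.08],[-0.002,0,-0.1]],[[-0.035,-0.007,0.11],[-0.002,0,-0.1]],[[-0.035,-0.007,0.13],[-0.002,0,-0.1]],[[-0.035,-0.007,0.13],[-0.002,0,-0.1]],[[-0.035,-0.007,0.13],[-0.002,0,-0.1]]]'

```text
t: 35.8
ee_pos: [0.5974, -0.2606, 0.1583]
eef_rot: [[0.406, 0.914, -0.001], [0.914, -0.406, -0.001], [-0.001, -0.001, -1.0]]
force: [1.0, 0.0, -0.6]
width: 0.044
```

```bash
python3 - <<'E'
from h import *
im,c=snap('wrist','w25.png'); rel([.5966,-.2603,.112],-24)
import pickle; pickle.dump(c,open('c25.pkl','wb'))
bgr=cv2.imread('pics/w25.png'); cv2.imwrite('pics/w25z.png',cv2.resize(bgr[150:310,220:420],(750,600),interpolation=cv2.INTER_CUBIC))
E
```

```text
t 35.85 pos [ 0.5983 -0.2612  0.1595] shift [ 0.0002 -0.002   0.0475] turn [0.0018 0.001  0.0011] n 0.048 0.1 F [-0.4 -0.5  0.8]
```

View pics/w25z.png

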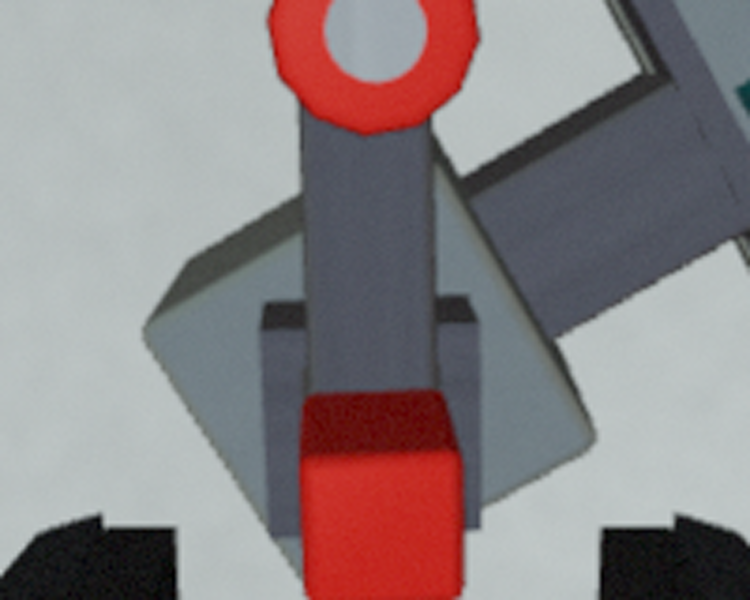

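>>> step_arm --plan '[[[0,-0.001,0.025],[0.001,0,0]],[[0,-0.001,0.042],[0.001,0,0]],[[0,-0.001,0.047],[0.001,0,0]],[[0,-0.001,0.047],[0.001,0,0]]]'

```text
t: 36.25
ee_pos: [0.5961, -0.2609, 0.11]
eef_rot: [[0.407, 0.914, -0.003], [0.914, -0.407, 0.0], [-0.001, -0.003, -1.0]]
force: [-0.6, 0.6, 0.3]
width: 0.044
```

>>> step_arm --plan '[[[0,0,0],[0,0,0]],[[0,0,0],[0,0,0]],[[0,0,0],[0,0,0]],[[0,0,0],[0,0,0]],[[0,0,0],[0,0,0]],[[0,0,0],[0,0,0]]]' --hand 0.0 --force 45

```text
t: 36.85
ee_pos: [0.597, -0.262, 0.1116]
eef_rot: [[0.406, 0.914, -0.001], [0.914, -0.406, -0.002], [-0.002, 0.0, -1.0]]
force: [-0.8, -1.9, 4.1]
width: 0.0198
```

```bash
python3 - <<'E'
from h import *
ang((.5968,-.2626))
E
```

```text
t 36.85 pos [ 0.597  -0.262   0.1116] th 72.8 r 0.0007 F [-0.8 -1.9  4.1] M [-0.55  0.26  0.15] w 0.0198 jaw -24.0
```

>>> step_arm --plan '[[[0,0,0],[0,0,0.1]],[[0,0,0],[0,0,0.2]],[[0,0,0],[0,0,0.3]],[[0,0,0],[0,0,0.3]]]'

```text
t: 37.25
ee_pos: [0.5957, -0.261, 0.1117]
eef_rot: [[0.658, 0.753, -0.004], [0.753, -0.658, -0.001], [-0.003, -0.003, -1.0]]
force: [-4.8, 0.5, 8.8]
width: 0.0216
```

```bash
python3 - <<'E'
from h import *
ang((.5968,-.2626)); print(get_obs()['effort'].round(2))
im,c=snap('wrist','w26.png')
snap('scene','s26.png');a=cv2.imread('pics/s26.png'); cv2.imwrite('pics/s26z.png',cv2.resize(a[200:310,200:360],(800,550),interpolation=cv2.INTER_CUBIC))
E
```

```text
t 37.25 pos [ 0.5957 -0.261   0.1117] th 124.4 r 0.0019 F [-4.8  0.5  8.8] M [-0.12  0.92  1.  ] w 0.0216 jaw -41.1
[  0.1  -45.34 -30.72   1.22  -1.57   1.54]
```

View pics/s26z.png

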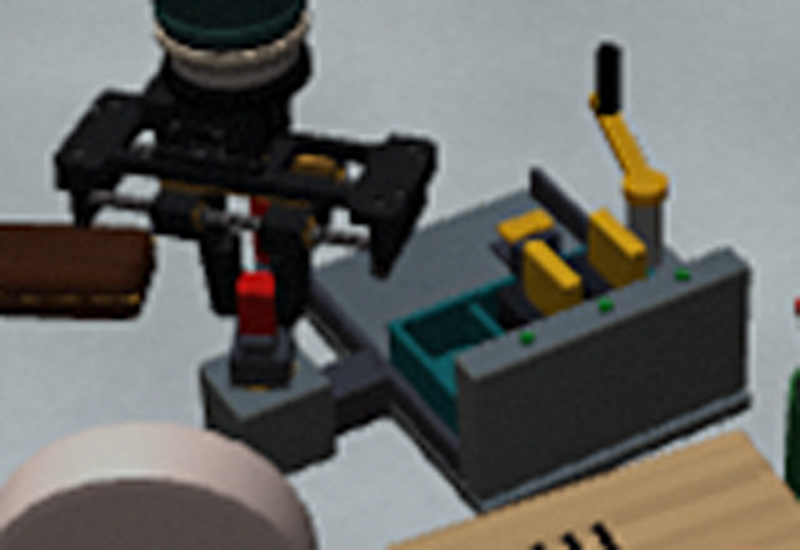

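View pics/w26.png

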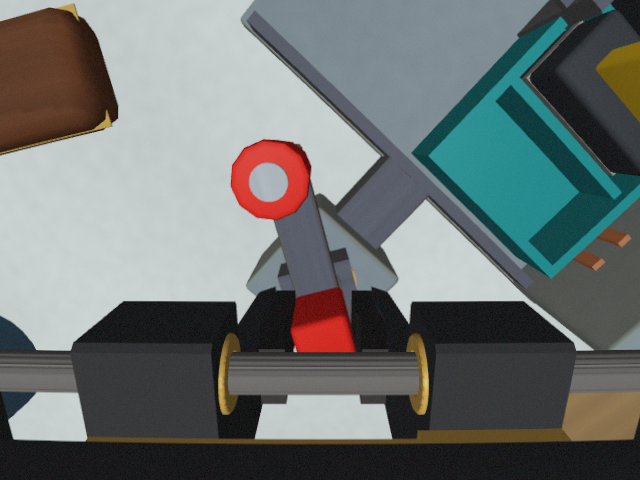

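>>> step_arm --plan '[[[0,0,0],[0,0,-0.1]],[[0,0,0],[0,0,-0.2]],[[0,0,0],[0,0,-0.3]],[[0,0,0],[0,0,-0.3]]]'

```text
t: 37.75
ee_pos: [0.5946, -0.2615, 0.1116]
eef_rot: [[0.405, 0.914, -0.006], [0.914, -0.405, -0.0], [-0.003, -0.005, -1.0]]
force: [-7.6, -0.4, 9.0]
width: 0.0207
```

>>> step_arm --plan '[[[0,0,0],[0,0,0]],[[0,0,0],[0,0,0]],[[0,0,0],[0,0,0]],[[0,0,-0.03],[0,0,0]],[[0,0,-0.08],[0,0,0]],[[0,0,-0.13],[0,0,0]],[[0.03,0,-0.14],[0,0,-0.14]],[[0.08,0,-0.14],[0,0,-0.28]]]' --hand 0.044

```text
t: 38.55
ee_pos: [0.6312, -0.1902, 0.2552]
eef_rot: [[0.137, 0.991, 0.006], [0.991, -0.137, -0.003], [-0.003, 0.006, -1.0]]
force: [0.2, 0.5, -0.8]
width: 0.0446
```

```bash
python3 - <<'E'
from h import *
ang((.5968,-.2626)); rel([.4725,.004,.22],37)
E
```

```text
t 38.55 pos [ 0.6312 -0.1902  0.2552] th 64.6 r 0.0802 F [ 0.2  0.5 -0.8] M [ 0.06 -0.02 -0.01] w 0.0446 jaw -7.9
t 38.55 pos [ 0.6312 -0.1902  0.2552] shift [ 0.1707 -0.184   0.0336] turn [ 0.0047  0.0048 -0.7831] n 0.253 44.9 F [ 0.2  0.5 -0.8]
```

>>> step_arm --plan '[[[0.03,-0.03,0],[0,0,-0.13]],[[0.06,-0.06,0],[0,0,-0.26]],[[0.09,-0.09,0],[0,0,-0.39]],[[0.12,-0.12,0],[0,0,-0.52]],[[0.15,-0.15,0.01],[0,0,-0.65]],[[0.171,-0.184,0.03],[0.003,0.003,-0.78]],[[0.171,-0.184,0.033],[0.003,0.003,-0.78]],[[0.171,-0.184,0.033],[0.003,0.003,-0.78]]]'

```text
t: 39.35
ee_pos: [0.4698, 0.0074, 0.2168]
eef_rot: [[-0.599, 0.801, -0.007], [0.801, 0.599, 0.002], [0.005, -0.004, -1.0]]
force: [0.4, 0.2, 0.4]
width: 0.044
```

```bash
python3 - <<'E'
from h import *
im,c=snap('wrist','w27.png'); print(jawyaw()); rel([.4715,.0038,.1115],37)
E
```

```text
36.71017465422827
t 39.4 pos [0.4713 0.0068 0.2179] shift [-0.003  -0.0013  0.1064] turn [-0.0025 -0.0039 -0.0051] n 0.106 0.4 F [ 0.8 -0.3  0.1]
```

View pics/w27.png

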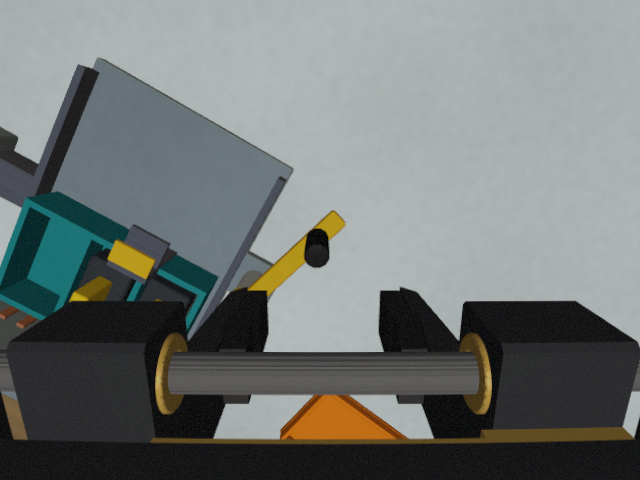

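Knob (317,250) unmoved, below the hand, tray unchanged. Descend and grip lightly.

>>> step_arm --plan '[[[-0.002,-0.001,0.05],[-0.001,-0.002,0]],[[-0.002,-0.001,0.09],[-0.001,-0.002,0]],[[-0.002,-0.001,0.106],[-0.001,-0.002,0]],[[-0.002,-0.001,0.106],[-0.001,-0.002,0]]]'

```text
t: 39.8
ee_pos: [0.47, 0.0039, 0.1096]
eef_rot: [[-0.596, 0.803, -0.008], [0.803, 0.596, 0.001], [0.005, -0.006, -1.0]]
force: [-0.3, -1.2, 0.5]
width: 0.044
```

>>> step_arm --plan '[[[0,0,0],[0,0,0]],[[0,0,0],[0,0,0]],[[0,0,0],[0,0,0]],[[0,0,0],[0,0,0]],[[0,0,0],[0,0,0]],[[0,0,0],[0,0,0]]]' --hand 0.0 --force 8

```text
t: 40.4
ee_pos: [0.4718, 0.0046, 0.1131]
eef_rot: [[-0.598, 0.801, -0.0], [0.801, 0.598, 0.0], [0.0, 0.0, -1.0]]
force: [0.3, -0.9, 4.7]
width: 0.0159
```

```bash
python3 - <<'E'
from h import *
P=(.549,-.0085); ang(P); arc(P,.078,171.5,-13,8)
E
```

```text
t 40.4 pos [0.4718 0.0046 0.1131] th 170.4 r 0.0783 F [ 0.3 -0.9  4.7] M [-0.11 -0.05 -0.02] w 0.0159 jaw 36.7
[-0.015, -0.012, -0.000] [-0.031, -0.020, -0.000] [-0.048, -0.024, -0.000] [-0.066, -0.023, -0.000] [-0.083, -0.019, -0.000] [-0.099, -0.012, -0.000] [-0.113, -0.000, -0.000] [-0.123, 0.014, -0.000] th end 275.5
```

>>> step_arm --plan '[[[-0.015,-0.012,0],[0,0,0]],[[-0.031,-0.02,0],[0,0,0]],[[-0.048,-0.024,0],[0,0,0]],[[-0.066,-0.023,0],[0,0,0]],[[-0.083,-0.019,0],[0,0,0]],[[-0.099,-0.012,0],[0,0,0]]]'

```text
t: 41.0
ee_pos: [0.5203, -0.0823, 0.1115]
eef_rot: [[-0.598, 0.802, -0.004], [0.802, 0.598, 0.001], [0.004, -0.003, -1.0]]
force: [-1.6, 2.1, 3.7]
width: 0.0158
```

```bash
python3 - <<'E'
from h import *
P=(.549,-.0085); ang(P); print(get_obs()['joint_positions'].round(1)); arc(P,.078,249.5,-7,5)
snap('scene','s28.png');a=cv2.imread('pics/s28.png'); cv2.imwrite('pics/s28z.png',cv2.resize(a[200:310,200:360],(800,550),interpolation=cv2.INTER_CUBIC))
E
```

```text
t 41.0 pos [ 0.5203 -0.0823  0.1115] th -111.3 r 0.0792 F [-1.6  2.1  3.7] M [0.38 0.35 0.11] w 0.0158 jaw 36.7
[ -11.7    7.2  117.7    0.    55.4 -138.4]
[-0.008, 0.007, -0.000] [-0.015, 0.014, -0.000] [-0.021, 0.021, -0.000] [-0.026, 0.029, -0.000] [-0.030, 0.038, -0.000] th end 284.5
```

View pics/s28z.png

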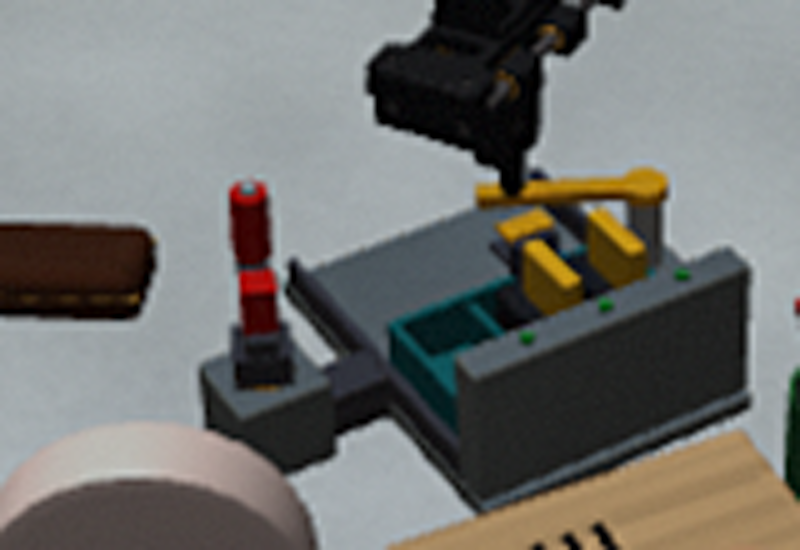

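>>> step_arm --plan '[[[-0.008,0.007,0],[0,0,0]],[[-0.015,0.014,0],[0,0,0]],[[-0.021,0.021,0],[0,0,0]],[[-0.026,0.029,0],[0,0,0]],[[-0.028,0.033,0],[0,0,0]],[[-0.028,0.033,0],[0,0,0]]]'

```text
t: 41.65
ee_pos: [0.5617, -0.0837, 0.1107]
eef_rot: [[-0.599, 0.801, -0.009], [0.801, 0.599, 0.002], [0.007, -0.006, -1.0]]
force: [-7.2, -1.5, 6.1]
width: 0.0155
```

```bash
python3 - <<'E'
from h import *
P=(.549,-.0085); ang(P)
snap('scene','s29.png');a=cv2.imread('pics/s29.png'); cv2.imwrite('pics/s29z.png',cv2.resize(a[200:310,200:360],(800,550),interpolation=cv2.INTER_CUBIC))
snap('wrist','w29.png')
E
```

```text
t 41.65 pos [ 0.5617 -0.0837  0.1107] th -80.4 r 0.0762 F [-7.2 -1.5  6.1] M [-0.12  1.1  -0.02] w 0.0155 jaw 36.8
```

View pics/s29z.png

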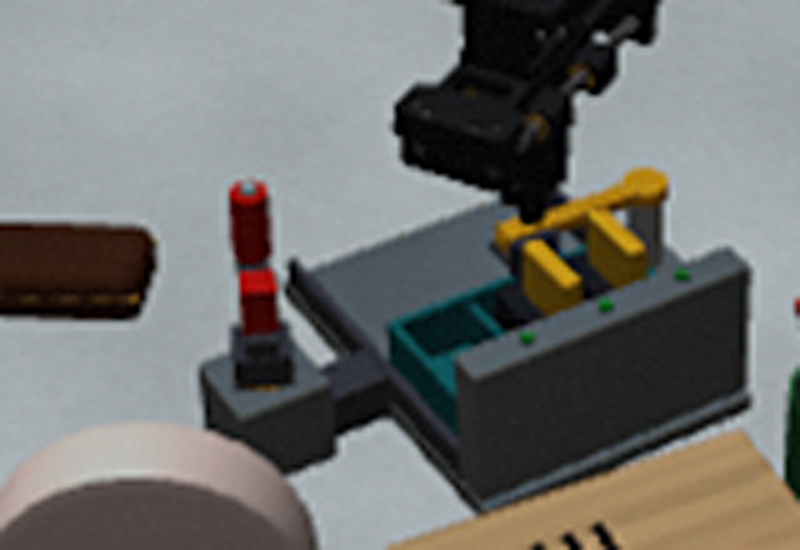

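View pics/w29.png

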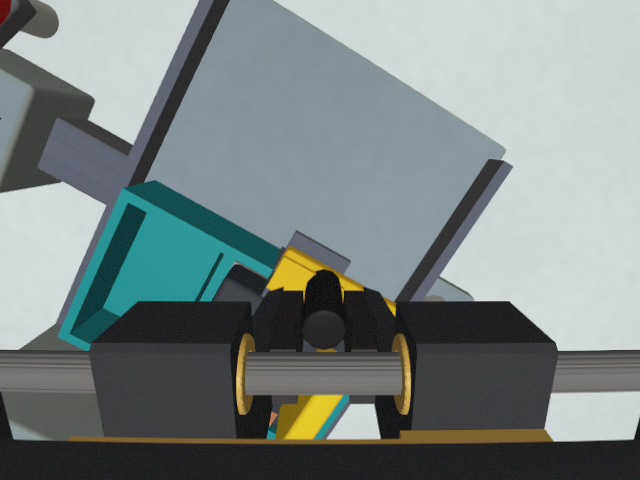

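>>> step_arm --plan '[[[-0.003,0.003,0],[0,0,0]],[[-0.003,0.003,0],[0,0,0]],[[-0.003,0.003,0],[0,0,0]]]'

```text
t: 42.05
ee_pos: [0.5633, -0.0827, 0.1099]
eef_rot: [[-0.598, 0.801, -0.014], [0.801, 0.598, 0.005], [0.012, -0.008, -1.0]]
force: [-11.8, 3.2, 8.0]
width: 0.0155
```

```bash
python3 - <<'E'
from h import *
P=(.549,-.0085); ang(P)
E
```

```text
t 42.05 pos [ 0.5633 -0.0827  0.1099] th -79.1 r 0.0756 F [-11.8   3.2   8. ] M [ 0.63  1.92 -0.03] w 0.0155 jaw 36.7
```

>>> step_arm --plan '[[[0,0,0],[0,0,0]],[[0,0,0],[0,0,0]],[[0,0,0],[0,0,0]],[[0,0,-0.03],[0,0,0]],[[0,0,-0.08],[0,0,0]],[[0,0,-0.13],[0,0,0]],[[0,0.02,-0.17],[0,0,0]],[[0,0.04,-0.19],[0,0,0]]]' --hand 0.036

```text
t: 42.85
ee_pos: [0.6028, -0.0615, 0.3072]
eef_rot: [[-0.597, 0.802, 0.005], [0.802, 0.597, -0.0], [-0.003, 0.004, -1.0]]
force: [0.7, -0.4, -0.6]
width: 0.0358
```

>>> step_arm --plan '[[[-0.04,0,0],[0,0,0.14]],[[-0.08,0,0],[0,0,0.28]],[[-0.08,0.02,0],[0,0,0.42]],[[-0.08,0.02,0],[0,0,0.52]],[[-0.08,0.02,0],[0,0,0.52]],[[-0.08,0.02,0],[0,0,0.52]]]'

```text
t: 43.45
ee_pos: [0.6643, -0.1134, 0.3009]
eef_rot: [[-0.123, 0.992, -0.003], [0.992, 0.123, 0.001], [0.001, -0.003, -1.0]]
force: [-0.2, 0.5, 0.8]
width: 0.0358
```

```bash
python3 - <<'E'
from h import *
im,c=snap('wrist','w30.png'); ang((.597,-.2626))
import pickle; pickle.dump(c,open('c30.pkl','wb'))
E
```

```text
t 43.5 pos [ 0.6641 -0.1134  0.301 ] th 65.8 r 0.1636 F [ 0.2  0.  -0.5] M [0.02 0.01 0.04] w 0.0362 jaw 7.1
```

View pics/w30.png

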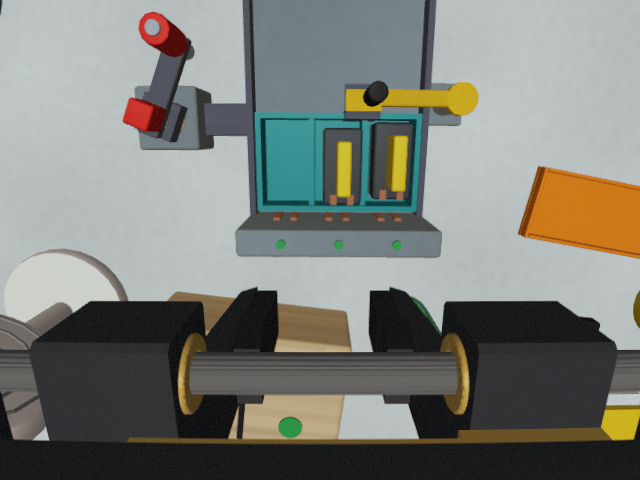

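```bash
python3 - <<'E'
from h import *
import pickle; c=pickle.load(open('c30.pkl','rb'))
k=ray(c,[(144,115)],.118)[0];h=ray(c,[(153,28)],.134)[0];v=(h-k)[:2];print(k,h,np.linalg.norm(v),np.degrees(np.arctan2(v[1],v[0])))
k=ray(c,[(376,92)],.115)[0];p=ray(c,[(462,97)],.071)[0];v=(k-p)[:2];print(k,p,np.linalg.norm(v),np.degrees(np.arctan2(v[1],v[0])))
ax=np.array([np.cos(np.radians(6.8)),np.sin(np.radians(6.8))]); S=np.array([.5968,-.2626])
P=ray(c,[(258,114),(421,117),(258,211),(418,214)],.051)[:,:2]-S; print((P@ax).round(4)); P=ray(c,[(237,232),(441,234)],.102)[:,:2]-S; print((P@ax).round(4))
rel([.6,-.258,.20],-28)
E
```

```text
[ 0.59729254 -0.25643414  0.118     ] [ 0.53972621 -0.24472479  0.134     ] 0.058745134247404185 168.50253343959272
[ 0.56013048 -0.08664278  0.115     ] [ 0.54924419 -0.00846241  0.071     ] 0.07893466117311256 -82.07277926828365
[-0.0031 -0.0014  0.0856  0.0877]
[0.0944 0.0953]
t 43.5 pos [ 0.6641 -0.1134  0.301 ] shift [-0.1357 -0.0811  0.1011] turn [-3.40e-03 -2.00e-04  6.12e-01] n 0.188 35.1 F [ 0.2  0.  -0.5]
```

```bash
python3 - <<'E'
from h import *
rel([.5975,-.261,.16],-11.5)
E
```

```text
t 43.5 pos [ 0.6641 -0.1134  0.301 ] shift [-0.1385 -0.0838  0.1411] turn [-0.0033 -0.0006  0.324 ] n 0.215 18.6 F [ 0.2  0.  -0.5]
```

>>> step_arm --plan '[[[-0.04,-0.025,0.03],[0,0,0.12]],[[-0.08,-0.05,0.05],[0,0,0.24]],[[-0.12,-0.075,0.06],[-0.003,0,0.324]],[[-0.138,-0.084,0.1],[-0.003,0,0.324]],[[-0.138,-0.084,0.141],[-0.003,0,0.324]],[[-0.138,-0.084,0.141],[-0.003,0,0.324]],[[-0.138,-0.084,0.141],[-0.003,0,0.324]]]' --hand 0.042

```text
t: 44.2
ee_pos: [0.5964, -0.2601, 0.16]
eef_rot: [[0.201, 0.98, -0.002], [0.98, -0.201, 0.002], [0.001, -0.002, -1.0]]
force: [0.2, 0.3, -0.4]
width: 0.0418
```

```bash
python3 - <<'E'
from h import *
im,c=snap('wrist','w31.png'); rel([.5968,-.2615,.112],-11.5)
import pickle; pickle.dump(c,open('c31.pkl','wb'))
bgr=cv2.imread('pics/w31.png'); cv2.imwrite('pics/w31z.png',cv2.resize(bgr[120:320,200:450],(750,600),interpolation=cv2.INTER_CUBIC))
E
```

```text
t 44.25 pos [ 0.5979 -0.2604  0.162 ] shift [-0.0013 -0.0009  0.05  ] turn [ 0.0015 -0.0002 -0.0009] n 0.05 0.1 F [ 0.9 -0.5 -0. ]
```

View pics/w31z.png

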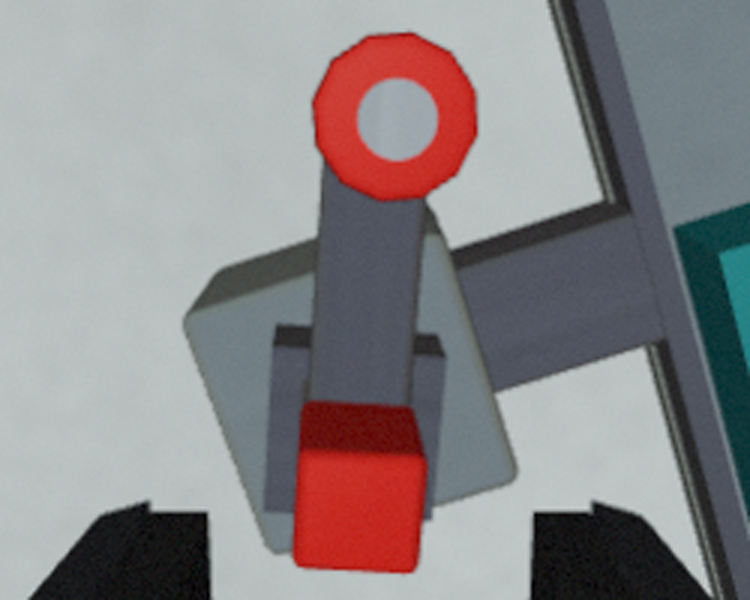

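>>> step_arm --plan '[[[0,0,0.02],[0.001,0,0.055]],[[0,0,0.04],[0.001,0,0.055]],[[0,0,0.05],[0.001,0,0.055]],[[0,0,0.05],[0.001,0,0.055]]]'

```text
t: 44.65
ee_pos: [0.5974, -0.2599, 0.1107]
eef_rot: [[0.254, 0.967, -0.001], [0.967, -0.254, 0.001], [0.0, -0.001, -1.0]]
force: [0.8, 0.1, -0.7]
width: 0.0418
```

>>> step_arm --plan '[[[0,0,0],[0,0,0]],[[0,0,0],[0,0,0]],[[0,0,0],[0,0,0]],[[0,0,0],[0,0,0]],[[0,0,0],[0,0,0]],[[0,0,0],[0,0,0]]]' --hand 0.0 --force 50

```text
t: 45.25
ee_pos: [0.5977, -0.2623, 0.112]
eef_rot: [[0.255, 0.967, 0.001], [0.967, -0.255, -0.002], [-0.002, 0.002, -1.0]]
force: [-1.7, -4.8, 4.5]
width: 0.0197
```

```bash
python3 - <<'E'
from h import *
ang((.5968,-.2626))
E
```

```text
t 45.25 pos [ 0.5977 -0.2623  0.112 ] th 16.7 r 0.0009 F [-1.7 -4.8  4.5] M [-0.99  0.33 -0.05] w 0.0197 jaw -14.8
```

>>> step_arm --plan '[[[0,0,-0.005],[0,0,0]],[[0,0,-0.012],[0,0,0]],[[0,0,-0.02],[0,0,0]],[[0,0,-0.03],[0,0,0]],[[0,0,-0.06],[0,0,0]],[[0,0,-0.1],[0,0,0]],[[0,0,-0.14],[0,0,0]],[[0,0,-0.14],[0,0,0]]]'

```text
t: 46.05
ee_pos: [0.6006, -0.2617, 0.2576]
eef_rot: [[0.255, 0.967, 0.009], [0.967, -0.255, -0.003], [-0.001, 0.01, -1.0]]
force: [1.6, -0.1, 0.7]
width: 0.0007
```

```bash
python3 - <<'E'
from h import *
im,c=snap('wrist','w32.png'); ang((.5968,-.2626))
import pickle; pickle.dump(c,open('c32.pkl','wb'))
E
```

```text
t 46.1 pos [ 0.5993 -0.2612  0.2547] th 28.8 r 0.0029 F [-0.5  0.1 -0.1] M [-0.02 -0.02  0.  ] w 0.0007 jaw -14.8
```

View pics/w32.png

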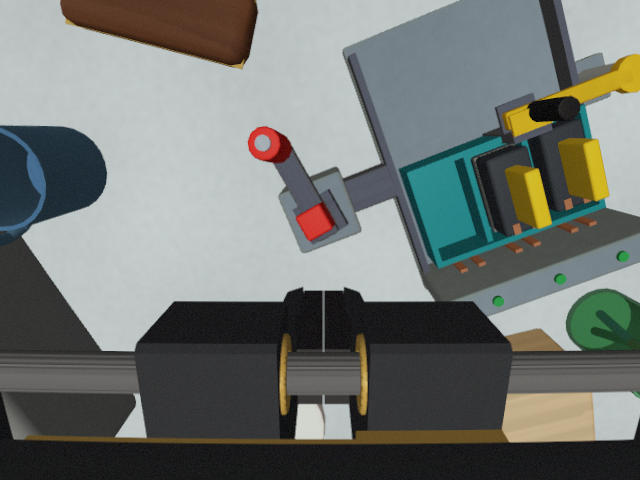

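```bash
python3 - <<'E'
from h import *
import pickle; c=pickle.load(open('c32.pkl','rb'))
for zo in (0,.01,.02):
  k=ray(c,[(315,223)],.118+zo)[0];h=ray(c,[(264,143)],.134+zo)[0];v=(h-k)[:2];print(k,h,np.linalg.norm(v),np.degrees(np.arctan2(v[1],v[0])))
snap('scene','s32.png');a=cv2.imread('pics/s32.png'); cv2.imwrite('pics/s32z.png',np.vstack([np.hstack([cv2.resize(a[225:295,225:295],(400,400),interpolation=cv2.INTER_CUBIC),cv2.resize(cv2.imread('pics/s29.png')[225:295,225:295],(400,400),interpolation=cv2.INTER_CUBIC)])]))
bgr=cv2.imread('pics/w32.png'); cv2.imwrite('pics/w32z.png',cv2.resize(bgr[110:260,230:380],(600,600),interpolation=cv2.INTER_CUBIC))
E
```

```text
[ 0.59069161 -0.26503074  0.118     ] [ 0.53121587 -0.28087751  0.134     ] 0.061550655677496825 -165.0806632679689
[ 0.58860112 -0.26425686  0.128     ] [ 0.53135872 -0.27942384  0.144     ] 0.05921764526694357 -165.1598750307649
[ 0.58651063 -0.26348297  0.138     ] [ 0.53150157 -0.27797018  0.154     ] 0.05688475732432609 -165.24558404020837
```

View pics/s32z.png

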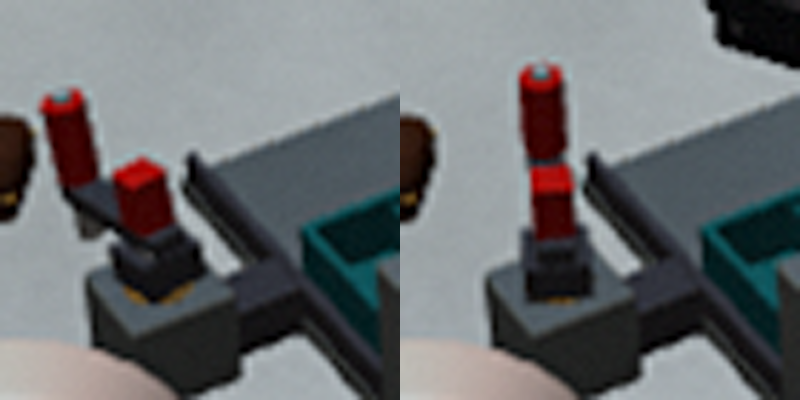

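View pics/w32z.png

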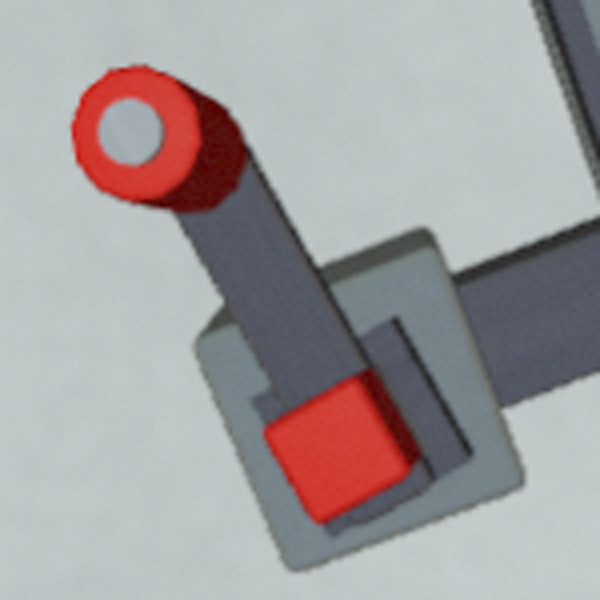

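```bash
python3 - <<'E'
from h import *
rel([.592,-.2645,.17],-75)
E
```

```text
t 46.15 pos [ 0.598  -0.2605  0.252 ] shift [-0.0054 -0.005   0.082 ] turn [ 0.0013 -0.0016  1.0512] n 0.082 60.2 F [ 0.  -0.1 -0.1]
```

>>> step_arm --plan '[[[-0.005,-0.005,0.01],[0,0,0.14]],[[-0.005,-0.005,0.02],[0,0,0.28]],[[-0.005,-0.005,0.03],[0,0,0.42]],[[-0.005,-0.005,0.04],[0,0,0.56]],[[-0.005,-0.005,0.05],[0,0,0.7]],[[-0.005,-0.005,0.06],[0,0,0.84]],[[-0.005,-0.005,0.07],[0,0,0.98]],[[-0.005,-0.005,0.07],[0,0,1.051]]]' --hand 0.044

```text
t: 46.95
ee_pos: [0.5885, -0.2625, 0.1758]
eef_rot: [[0.967, 0.255, -0.008], [0.255, -0.967, 0.005], [-0.006, -0.006, -1.0]]
force: [-0.6, -0.5, -0.3]
width: 0.0441
```

>>> step_arm --plan '[[[0,0,0],[0,0,0]],[[0,0,0],[0,0,0]]]'

```text
t: 47.15
ee_pos: [0.5902, -0.2635, 0.1789]
eef_rot: [[0.965, 0.261, -0.003], [0.261, -0.965, 0.002], [-0.003, -0.003, -1.0]]
force: [0.4, 0.4, 0.9]
width: 0.0441
```

```bash
python3 - <<'E'
from h import *
im,c=snap('wrist','w33.png'); ang((.5968,-.2626))
import pickle; pickle.dump(c,open('c33.pkl','wb'))
E
```

```text
t 47.2 pos [ 0.5905 -0.2637  0.1794] th -170.0 r 0.0064 F [ 0.5 -0.8  0.6] M [-0.06  0.03  0.02] w 0.0441 jaw -74.9
```

View pics/w33.png

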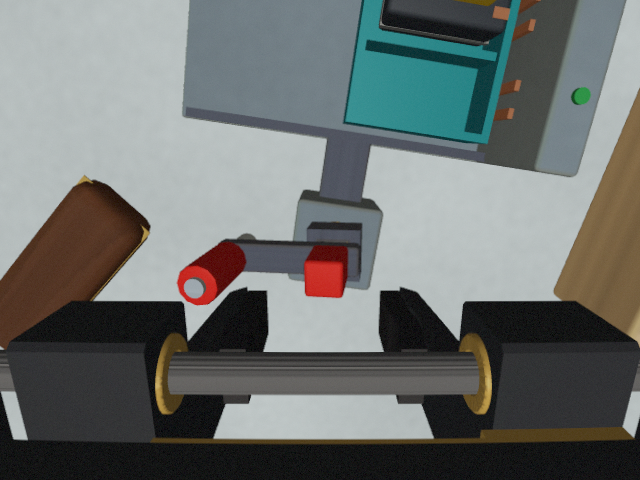

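```bash
python3 - <<'E'
from h import *
import pickle; c=pickle.load(open('c33.pkl','rb')); o=get_obs()
for uv,z in [((326,274),.118),((193,288),.134),((193,288),.128),((193,288),.14)]:
  P=ray(c,[uv],z)[0]; print(P,((P-o['ee_pos'])@o['eef_rot']).round(4))
q=ray(c,[(306,252),(346,248),(344,295),(306,296)],.118)[:,:2]; print(q.mean(0))
E
```

```text
[ 0.59102165 -0.26247203  0.118     ] [ 0.001  -0.0009  0.0614]
[ 0.53185379 -0.27994465  0.134     ] [-0.0607  0.0005  0.0455]
[ 0.53042723 -0.28272926  0.128     ] [-0.0628  0.0028  0.0515]
[ 0.53328034 -0.27716005  0.14      ] [-0.0587 -0.0018  0.0395]
[ 0.59064598 -0.26209115]
```

>>> step_arm --plan '[[[0.002,0,0.03],[0,0,0]],[[0.002,0,0.055],[0,0,0]],[[0.002,0,0.066],[0,0,0]],[[0.002,0,0.066],[0,0,0]],[[0.002,0,0.066],[0,0,0]]]'

```text
t: 47.7
ee_pos: [0.5932, -0.2637, 0.1149]
eef_rot: [[0.966, 0.259, -0.001], [0.259, -0.966, 0.001], [-0.0, -0.001, -1.0]]
force: [0.2, 0.1, 0.5]
width: 0.044
```

>>> step_arm --plan '[[[0,0,0],[0,0,0]],[[0,0,0],[0,0,0]],[[0,0,0],[0,0,0]],[[0,0,0],[0,0,0]],[[0,0,0],[0,0,0]],[[0,0,0],[0,0,0]],[[0,0,0],[0,0,0]]]' --hand 0.0 --force 50

```text
t: 48.4
ee_pos: [0.5936, -0.2637, 0.1152]
eef_rot: [[0.966, 0.259, 0.001], [0.259, -0.966, 0.0], [0.001, 0.0, -1.0]]
force: [1.5, -0.0, 5.0]
width: 0.0204
```

```bash
python3 - <<'E'
from h import *
ang((.5968,-.2626))
E
```

```text
t 48.4 pos [ 0.5936 -0.2637  0.1152] th -160.1 r 0.0034 F [ 1.5 -0.   5. ] M [ 0.08 -0.28  0.02] w 0.0204 jaw -75.0
```

Little side load; lift slowly and watch the width.

>>> step_arm --plan '[[[0,0,-0.003],[0,0,0]],[[0,0,-0.006],[0,0,0]],[[0,0,-0.01],[0,0,0]],[[0,0,-0.015],[0,0,0]],[[0,0,-0.02],[0,0,0]]]'

```text
t: 48.9
ee_pos: [0.5922, -0.2634, 0.1328]
eef_rot: [[0.966, 0.259, -0.003], [0.259, -0.966, 0.001], [-0.002, -0.002, -1.0]]
force: [2.9, -1.4, -5.1]
width: 0.0203
```

```bash
python3 - <<'E'
from h import *
ang((.5968,-.2626))
snap('scene','s34.png');a=cv2.imread('pics/s34.png'); cv2.imwrite('pics/s34z.png',cv2.resize(a[205:305,200:320],(720,600),interpolation=cv2.INTER_CUBIC))
E
```

```text
t 48.9 pos [ 0.5922 -0.2634  0.1328] th -170.3 r 0.0046 F [ 2.9 -1.4 -5.1] M [-0.24 -0.64 -0.03] w 0.0203 jaw -75.0
```

View pics/s34z.png

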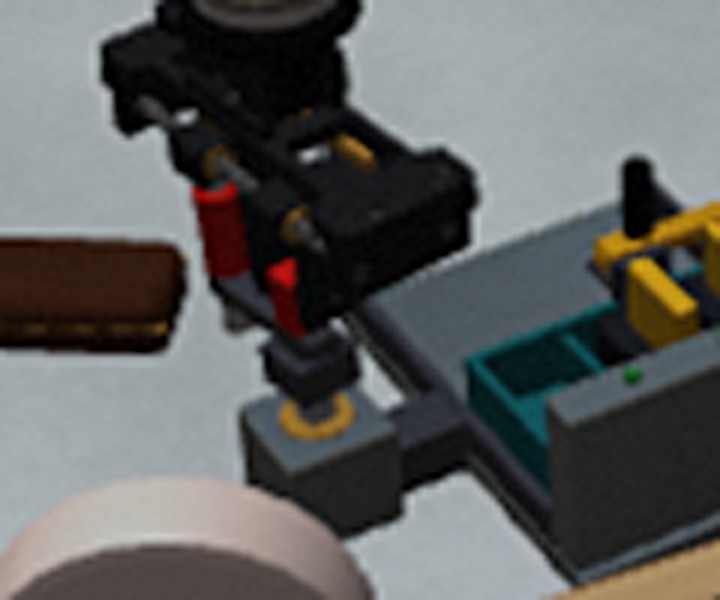

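>>> step_arm --plan '[[[0,0,-0.015],[0,0,0]],[[0,0,-0.04],[0,0,0]],[[0,0,-0.08],[0,0,0]],[[0,0,-0.12],[0,0,0]],[[0,0,-0.15],[0,0,0]],[[0,0,-0.15],[0,0,0]]]'

```text
t: 49.55
ee_pos: [0.5948, -0.2648, 0.2914]
eef_rot: [[0.966, 0.259, 0.007], [0.259, -0.966, -0.004], [0.006, 0.006, -1.0]]
force: [1.0, -0.2, -2.1]
width: 0.02
```

```bash
python3 - <<'E'
from h import *
ang((.5968,-.2626))
im,c=snap('wrist','w35.png')
import pickle; pickle.dump(c,open('c35.pkl','wb'))
snap('scene','s35.png');a=cv2.imread('pics/s35.png'); cv2.imwrite('pics/s35z.png',cv2.resize(a[165:305,200:340],(600,600),interpolation=cv2.INTER_CUBIC))
rel([.6325,.161,.28],-185.5)
E
```

```text
t 49.55 pos [ 0.5948 -0.2648  0.2914] th -131.2 r 0.003 F [ 1.  -0.2 -2.1] M [-0.02 -0.01 -0.02] w 0.02 jaw -75.0
t 49.65 pos [ 0.5925 -0.2636  0.2845] shift [ 0.1485 -0.3998  0.0047] turn [4.0000e-04 1.5000e-03 1.9286e+00] n 0.427 110.5 F [-1.1  0.3 -2.3]
```

View pics/s35z.png

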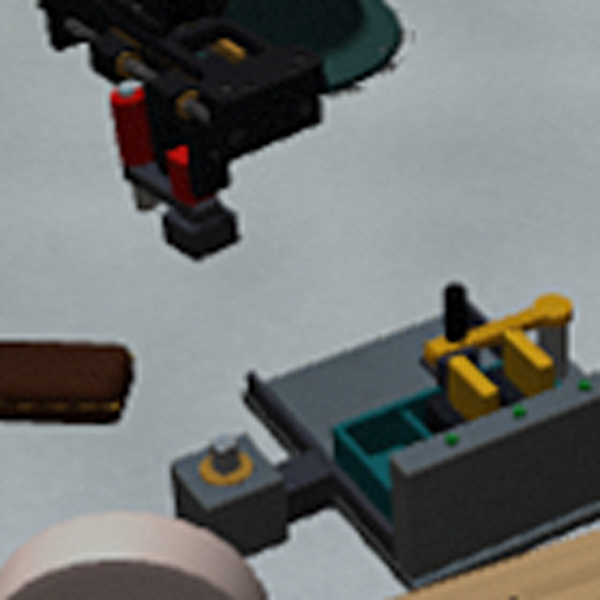

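View pics/w35.png

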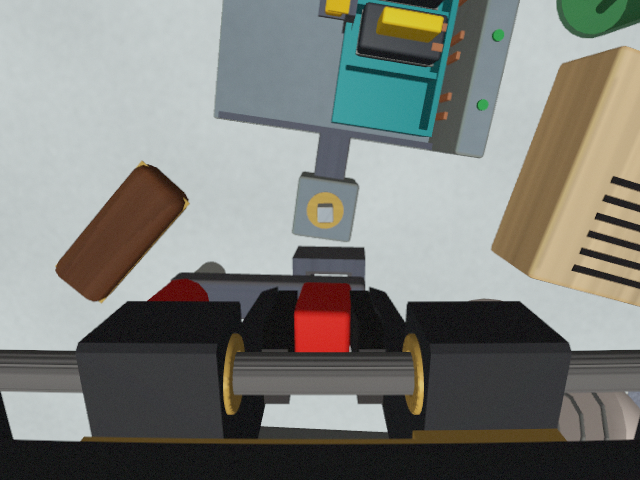

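```bash
python3 - <<'E'
from h import *
bgr=cv2.imread('pics/w35.png'); cv2.imwrite('pics/w35z.png',np.hstack([cv2.resize(bgr[190:235,300:350],(500,450),interpolation=cv2.INTER_CUBIC)]))
E
```

```text
(no output)
```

View pics/w35z.png

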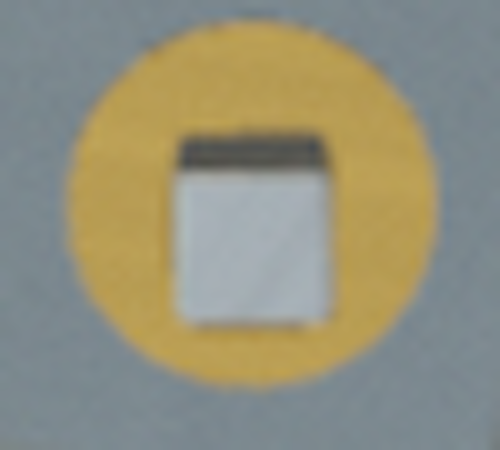

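```bash
python3 - <<'E'
from h import *
import pickle
def sq(c,uv):
    q=ray(c,uv,.077)[:,:2]; d=np.roll(q,-1,0)-q
    print(q.mean(0).round(4),np.linalg.norm(d,axis=1).round(4),[np.degrees(np.arctan2(v[1],v[0])).round(1)%90 for v in d])
c=pickle.load(open('c35.pkl','rb'))
sq(c,[(300+x/10,190+y/10) for x,y in [(176,170),(327,168),(332,322),(181,325)]])
g=ray(c,[(303,176),(356,182),(352,240),(294,234)],.055)[:,:2]; d=np.roll(g,-1,0)-g; print(g.mean(0),[np.degrees(np.arctan2(v[1],v[0])).round(1)%90 for v in d])
# earlier w9 gearbox angle for calibration
E
```

```text
[ 0.5977 -0.2638] [0.013  0.0136 0.0132 0.0137] [np.float64(15.7), np.float64(17.200000000000003), np.float64(16.099999999999994), np.float64(16.599999999999994)]
[ 0.5983288  -0.26216985] [np.float64(8.6), np.float64(12.299999999999997), np.float64(8.800000000000011), np.float64(5.400000000000006)]
```

```bash
python3 - <<'E'
from h import *
bgr=cv2.imread('pics/w35.png'); cv2.imwrite('pics/w35y.png',cv2.resize(bgr[235:315,150:400],(800,256),interpolation=cv2.INTER_CUBIC))
E
```

```text
(no output)
```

View pics/w35y.png

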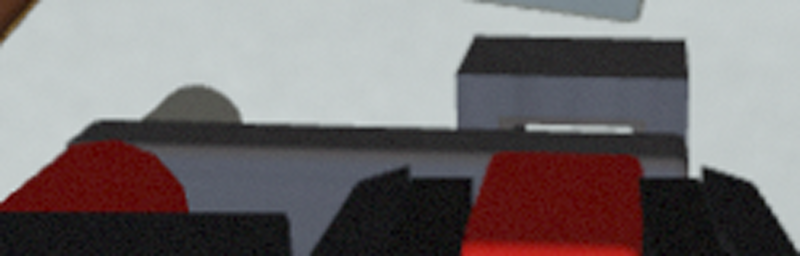

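>>> step_arm --plan '[[[0.011,-0.031,0],[0,0,0.14]],[[0.022,-0.062,0],[0,0,0.28]],[[0.034,-0.092,0],[0,0,0.42]],[[0.046,-0.123,0],[0,0,0.56]],[[0.057,-0.154,0],[0,0,0.7]],[[0.069,-0.185,0],[0,0,0.84]],[[0.08,-0.215,0],[0,0,0.98]],[[0.091,-0.246,0],[0,0,1.12]]]'

```text
t: 50.45
ee_pos: [0.615, -0.0013, 0.2803]
eef_rot: [[0.649, -0.76, -0.008], [-0.76, -0.65, 0.001], [-0.006, 0.006, -1.0]]
force: [0.5, -0.1, -2.9]
width: 0.0196
```

```bash
python3 - <<'E'
from h import *
print(get_obs()['width']);rel([.6325,.161,.22],-185.5)
E
```

```text
0.019617525339437343
t 50.45 pos [ 0.615  -0.0013  0.2803] shift [-0.1116 -0.1191  0.0603] turn [0.0078 0.0034 0.8029] n 0.174 46.0 F [ 0.5 -0.1 -2.9]
```

>>> step_arm --plan '[[[-0.02,-0.02,0],[0,0,0.14]],[[-0.04,-0.043,0],[0,0,0.28]],[[-0.06,-0.064,0],[0,0,0.42]],[[-0.08,-0.085,0.01],[0,0,0.56]],[[-0.1,-0.107,0.03],[0.004,0.002,0.7]],[[-0.112,-0.119,0.05],[0.004,0.002,0.803]],[[-0.112,-0.119,0.05],[0.004,0.002,0.803]],[[-0.112,-0.119,0.05],[0.004,0.002,0.803]]]'

```text
t: 51.25
ee_pos: [0.6318, 0.1596, 0.231]
eef_rot: [[-0.087, -0.996, -0.003], [-0.996, 0.087, -0.002], [0.002, 0.003, -1.0]]
force: [-0.2, -1.0, -2.3]
width: 0.0198
```

```bash
python3 - <<'E'
from h import *
print(get_obs()['width'],get_obs()['joint_positions'].round(1));rel([.6325,.161,.14],-185.5)
im,c=snap('wrist','w36.png')
import pickle; pickle.dump(c,open('c36.pkl','wb'))
snap('scene','s36.png');a=cv2.imread('pics/s36.png'); cv2.imwrite('pics/s36z.png',cv2.resize(a[160:280,330:470],(700,600),interpolation=cv2.INTER_CUBIC))
E
```

```text
0.019828221971860332 [ 1.20e+01  1.37e+01  9.64e+01 -1.00e-01  7.02e+01  1.07e+02]
t 51.25 pos [0.6318 0.1596 0.231 ] shift [-0.0016 -0.0009  0.091 ] turn [ 0.0033 -0.0022  0.0087] n 0.091 0.6 F [-0.2 -1.  -2.3]
```

View pics/w36.png

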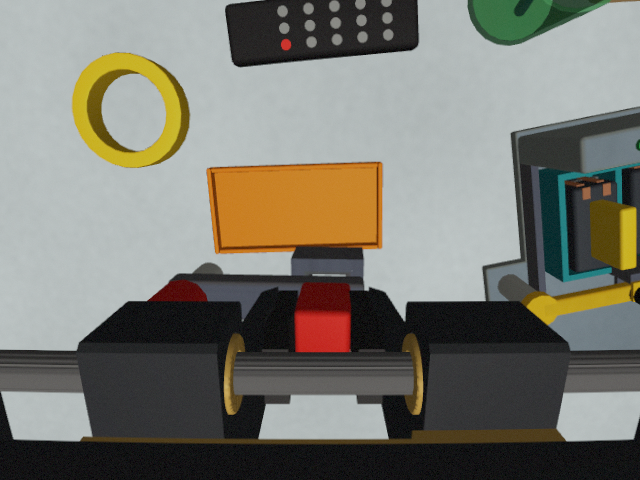

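View pics/s36z.png

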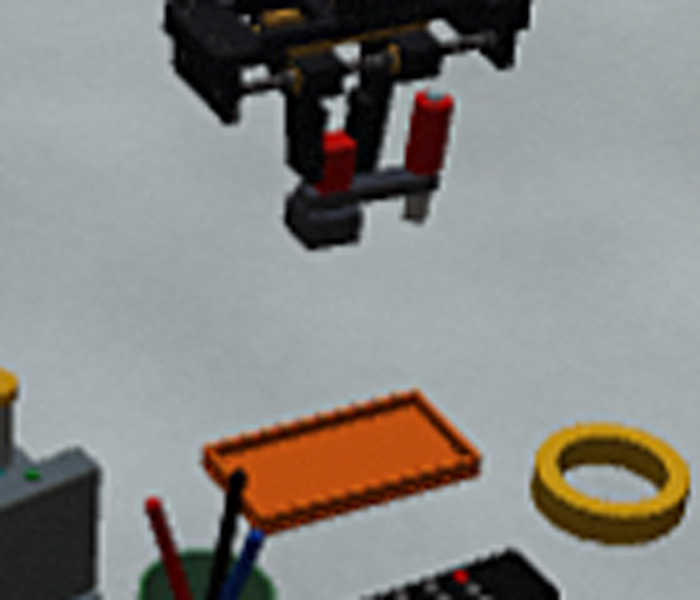

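```bash
python3 - <<'E'
from h import *
import pickle; c=pickle.load(open('c36.pkl','rb')); o=get_obs()
q=ray(c,[(208,169),(382,163),(381,247),(216,252)],.016)[:,:2]; d=np.roll(q,-1,0)-q
print(q.round(4),q.mean(0),np.linalg.norm(d,axis=1).round(4),[np.degrees(np.arctan2(v[1],v[0])).round(1) for v in d])
# boss rear bottom corners zoom
bgr=cv2.imread('pics/w36.png'); cv2.imwrite('pics/w36y.png',cv2.resize(bgr[235:315,150:400],(800,256),interpolation=cv2.INTER_CUBIC))
E
```

```text
[[0.6798 0.2526]
 [0.6718 0.1057]
 [0.5984 0.1102]
 [0.6067 0.2572]] [0.63919522 0.18145189] [0.1471 0.0735 0.1473 0.0732] [np.float64(-93.1), np.float64(176.5), np.float64(86.8), np.float64(-3.6)]
```

View pics/w36y.png

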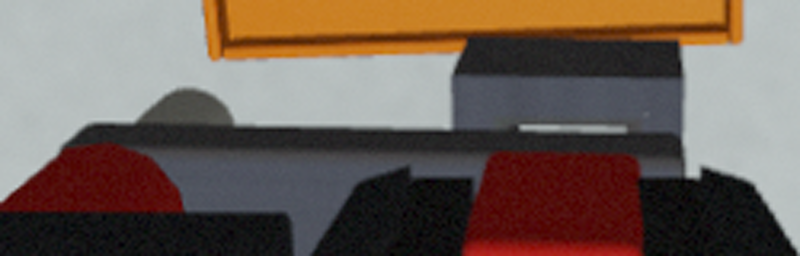

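```bash
python3 - <<'E'
from h import *
import pickle; c=pickle.load(open('c36.pkl','rb')); o=get_obs()
z=lambda l:[(150+x/3.2,235+y/3.2) for x,y in l]
T=lambda P:((P-o['ee_pos'])@o['eef_rot']).round(4).tolist()
print(T(ray(c,z([(467,39),(683,41)]),o['ee_pos'][2]-.056)),T(ray(c,z([(453,75),(683,77)]),o['ee_pos'][2]-.036)))
print('arm bottom edge?',T(ray(c,z([(88,124),(683,135)]),o['ee_pos'][2]-.036)))
print('foot',T(ray(c,z([(190,88)]),o['ee_pos'][2]-.06)))
rel([.6376,.1575,.12],-183.3)
E
```

```text
[[-0.013, -0.0142, 0.056], [0.0187, -0.014, 0.056]] [[-0.0135, -0.015, 0.036], [0.0167, -0.0147, 0.036]]
arm bottom edge? [[-0.0624, -0.008, 0.036], [0.017, -0.0066, 0.036]]
foot [[-0.0554, -0.0053, 0.06]]
t 51.35 pos [0.6336 0.1591 0.234 ] shift [ 0.0012 -0.0039  0.114 ] turn [-0.0018 -0.0005 -0.0318] n 0.114 1.8 F [-0.3  0.1 -2. ]
```

>>> step_arm --plan '[[[0.002,-0.006,0.03],[0,-0.07,-0.03]],[[0.002,-0.006,0.07],[0,-0.07,-0.03]],[[0.002,-0.006,0.11],[0,-0.07,-0.03]],[[0.002,-0.006,0.145],[0,-0.07,-0.03]],[[0.002,-0.006,0.155],[0,-0.07,-0.03]],[[0.002,-0.006,0.155],[0,-0.07,-0.03]]]'

```text
t: 51.95
ee_pos: [0.6392, 0.1565, 0.0783]
eef_rot: [[-0.06, -0.998, 0.005], [-0.996, 0.061, 0.069], [-0.069, -0.001, -0.998]]
force: [-0.3, 1.0, -2.6]
width: 0.0202
```

```bash
python3 - <<'E'
from h import *
o=get_obs(); print(o['ee_pos'],o['force'],o['width'],o['eef_rot'].round(3))
im,c=snap('wrist','w37.png')
snap('scene','s37.png');a=cv2.imread('pics/s37.png'); cv2.imwrite('pics/s37z.png',cv2.resize(a[180:280,350:470],(720,600),interpolation=cv2.INTER_CUBIC))
E
```

```text
[0.63916892 0.15649289 0.07828622] [-0.33909754  0.98050613 -2.63076136] 0.02019301130269218 [[-0.06  -0.998  0.005]
 [-0.996  0.061  0.069]
 [-0.069 -0.001 -0.998]]
```

View pics/w37.png

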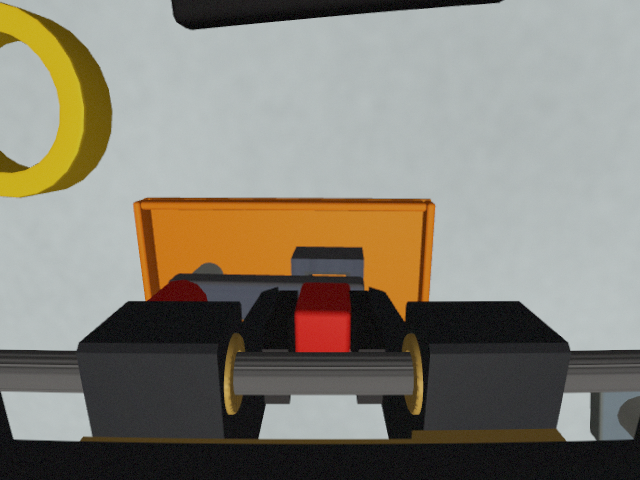

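View pics/s37z.png

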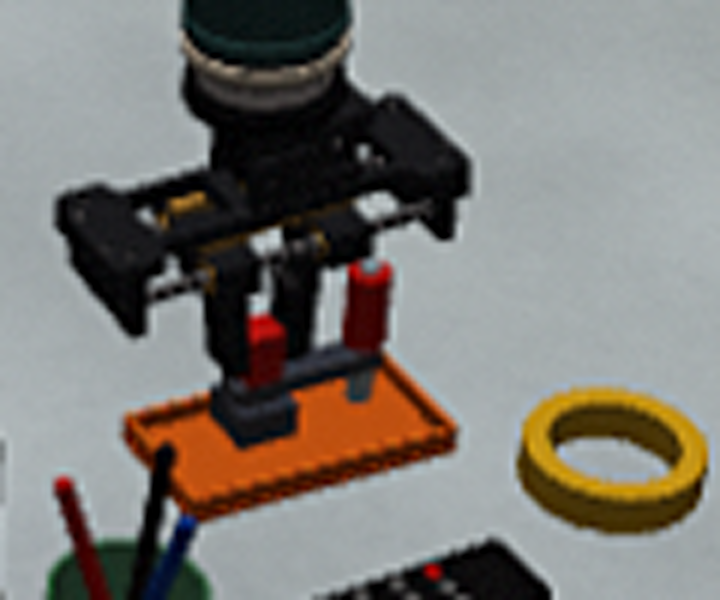

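>>> step_arm --plan '[[[0,0,0.006],[0,0,0]],[[0,0,0.011],[0,0,0]],[[0,0,0.015],[0,0,0]],[[0,0,0.018],[0,0,0]],[[0,0,0.018],[0,0,0]]]'

```text
t: 52.55
ee_pos: [0.6408, 0.1591, 0.0625]
eef_rot: [[-0.059, -0.998, 0.009], [-0.996, 0.06, 0.07], [-0.07, -0.005, -0.997]]
force: [-1.0, -0.3, 2.3]
width: 0.0198
```

```bash
python3 - <<'E'
from h import *
o=get_obs(); print(o['ee_pos'],o['force'],o['moment'])
E
```

```text
[0.64082248 0.15905525 0.06249808] [-1.01539754 -0.32148189  2.265584  ] [-0.17259142  0.41766183  0.01150709]
```

>>> step_arm --plan '[[[0,0,0.002],[0,0,0]],[[0,0,0.002],[0,0,0]]]'

```text
t: 52.75
ee_pos: [0.6412, 0.1593, 0.0623]
eef_rot: [[-0.059, -0.998, 0.01], [-0.996, 0.06, 0.07], [-0.071, -0.006, -0.997]]
force: [-4.8, -0.7, 11.2]
width: 0.02
```

>>> step_arm --plan '[[[0,0,0],[0,0,0]],[[0,0,0],[0,0,0]],[[0,0,0],[0,0,0]],[[0,0,0],[0,0,0]],[[0,0,-0.02],[0,0,0]],[[0,0,-0.06],[0,0,0]],[[0,0,-0.1],[0,0.07,0]],[[0,0,-0.14],[0,0.07,0]]]' --hand 0.04

```text
t: 53.55
ee_pos: [0.6389, 0.1498, 0.2]
eef_rot: [[-0.059, -0.998, 0.003], [-0.998, 0.059, -0.001], [0.001, -0.003, -1.0]]
force: [0.5, 0.1, 0.3]
width: 0.0399
```

>>> step_arm --plan '[[[0.04,0.03,-0.04],[0,0,0]],[[0.08,0.06,-0.08],[0,0,0]],[[0.12,0.09,-0.12],[0,0,0]],[[0.12,0.12,-0.12],[0,0,0]],[[0.12,0.12,-0.12],[0,0,0]]]'

```text
t: 54.05
ee_pos: [0.5102, 0.0351, 0.322]
eef_rot: [[-0.062, -0.998, 0.008], [-0.998, 0.062, -0.0], [-0.0, -0.008, -1.0]]
force: [-0.1, 0.2, 1.1]
width: 0.0403
```

```bash
python3 - <<'E'
from h import *
o=get_obs(); print(o['ee_pos'],o['force'],o['width'])
im,c=snap('wrist','w38.png')
import pickle; pickle.dump(c,open('c38.pkl','wb'))
snap('top','t38.png');snap('scene','s38.png');a=cv2.imread('pics/s38.png'); cv2.imwrite('pics/s38z.png',cv2.resize(a[180:310,220:480],(800,400),interpolation=cv2.INTER_CUBIC))
b=cv2.imread('pics/t38.png'); cv2.imwrite('pics/t38z.png',cv2.resize(b[170:320,160:430],(800,444),interpolation=cv2.INTER_CUBIC))
E
```

```text
[0.51017762 0.03513028 0.32204643] [-0.11830388  0.21255015  1.12814945] 0.04026150223156397
```

View pics/s38z.png

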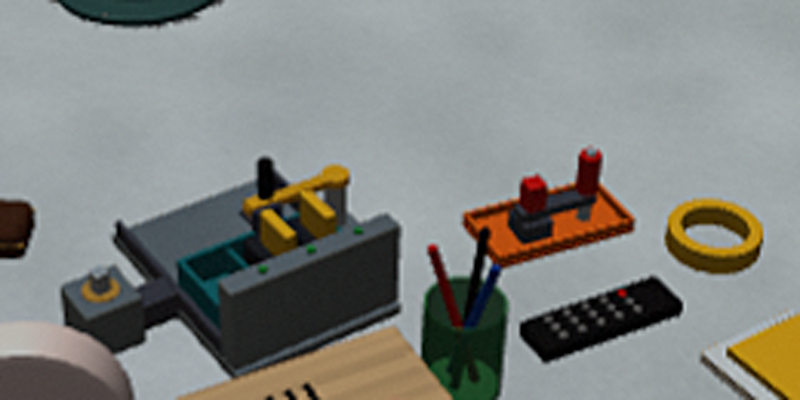

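View pics/t38z.png

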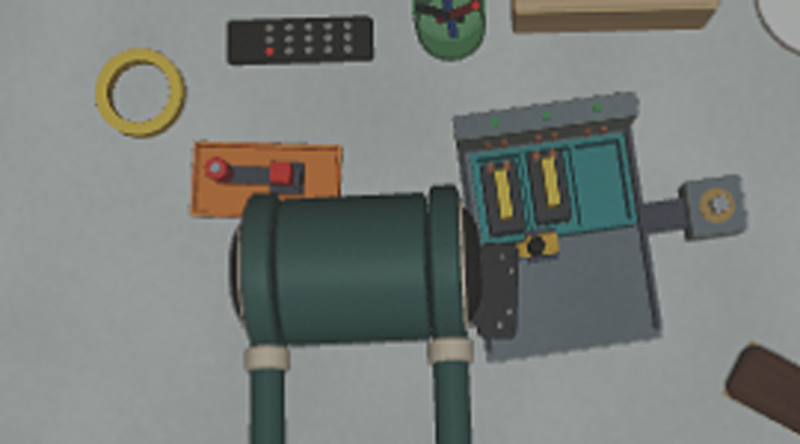

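View pics/w38.png

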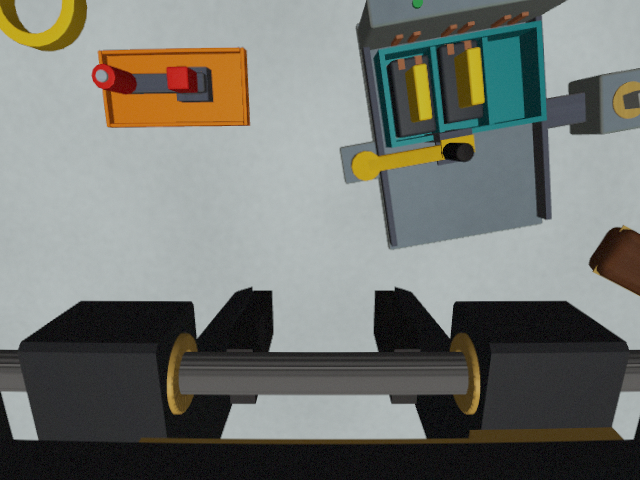

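```bash
python3 - <<'E'
from h import *
print(get_obs()['t'],get_obs()['force'].round(1)); print(close_job())
E
```

```text
54.2 [ 0.1 -0.3 -0.3]
the job is handed in; nothing more can be done
None
```

I handed the job in at 54 s with all the steps done in the order asked. The tray may be up to about 0.5 mm short of fully home.

- **Modules:** Only two were on the table. Both are upright and fully down, in the left and middle bays, with their terminals towards the backplane.
- **Crank turning:** I fitted the crank and turned it clockwise until the shaft stopped. The tray had then moved about 58 mm, and the shaft did not move under about 1 N m of extra turning effort.
- **Latch:** I shut it only after that. It measured about 1° from nominal in the picture and is in its catch.
- **Crank return:** It lies level and right way up in its orange tray. The other things are where they were, and the hand was clear of everything at hand-in.

**Checks that disagreed or failed:**
- **At the stop:** I pushed past it, and the crank slipped round on the shaft and wedged.
- **First lift:** The first attempt to take the crank off slid out of the grip; the second worked.
- **Shaft angle:** Seen after removing the crank, the shaft looked about 6–7° back from my estimate of its end stop. That is roughly 0.4 mm of tray travel, probably lost when I eased the wedged crank back before shutting the latch. I did not re-tighten it.
- **Backplane gap:** The pictures still show about 8 mm between the tray and the backplane face. I took this as clearance for the contacts, because the latch bar lined up with the catch.

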